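# Load, close and leak-check the incubation chamber

## Task

Load every small culture dish into the gas-tight incubation chamber, side by side and flat on its floor, shut the lid fully and fold its latch lever down flat. Then take the leak-detector pen upright from its stand and guide its tip along the lid seam, from one rear end along the side, the front and the other side to the other rear end, keeping the tip over the line and within a centimetre above it, unhurried (about 2 cm a second) and never pressing on the chamber. Hang the pen back in its stand; keep the dishes level and leave the other things on the bench where they are.

Things in the scene. Friction and masses are not known exactly. Their poses are not given: they have to be found in the camera images.
- chamber: gas-tight incubation chamber, a grey box fixed to the bench, 164 (x) by 220 (y) by 60 mm high (the rim), walls 11 mm thick; its bare aluminium floor, 142 by 198 mm, lies 6 mm above the bench. Origin at the centre of its underside, z up, front to its -x, lid hinge along its rear (+x). Seam: where the edge of the shut lid meets the rim, beside a black gasket; the hinge side is not checked
- seam_rear_right (a point): rear end of the seam on the chamber's -y side; chamber frame (55, -98, 60) mm. From here the seam runs straight to seam_front_right
- seam_front_right (a point): front corner of the seam at (-70, -98, 60) mm in the chamber frame; from here it runs straight along the front to seam_front_left
- seam_front_left (a point): other front corner of the seam, (-70, 98, 60) mm in the chamber frame; from here it runs straight to seam_rear_left
- seam_rear_left (a point): rear end of the seam on the chamber's +y side, (55, 98, 60) mm in the chamber frame
- lid (a joint): hinge of the clear lid, rad: 0 = fully shut, flush with the rim; opens to 1.85; starts nearly upright. Stiff (0.3 N m): it stays where it is left and must be pushed home, towards the robot and down. Lid 139 mm from hinge to free edge, 194 mm wide, 8 mm thick; the hinge line, level with its upper face, is at x = 69 mm, z = 60 mm in the chamber frame
- lid_edge (a point): middle of the free edge of the lid, on its upper (outer) face
- latch (a joint): steel fold-down lever on the outer face of the lid, rad: 0 = folded flat, pointing to the hinge (latched); 1.57 = square to the lid; starts raised, stays where left (0.06 N m). 26 mm wide, 8 mm thick, reaching 62 mm from its pivot, which with the lid shut is at (-45, 0, 68) mm in the chamber frame; it folds down backwards, to +x
- latch_tip (a point): free end of the latch lever, mid thickness
- pen: cordless leak-detector pen hanging upright in its stand, 160 mm long: steel probe 12 mm thick that tapers over the last 28 mm to a 4 mm tip, a black collar 30 mm across from 85 to 90 mm above the tip, and a square 18 by 18 mm grey handle from 90 to 160 mm above the tip. Origin at the tip, z up along the pen, x and y square to the handle faces. About 60 g, balancing about 116 mm above the tip
- pen_tip (a point): tip of the pen (the same point as its origin)
- stand: stand for the pen, fixed to the bench: grey foot 100 by 90 mm, 10 mm high; a post at its +x end carries a level fork 120 mm up, two tines along its x, 19 mm apart, open towards -x. The pen hangs with its probe between the tines and its collar resting on them, tip 35 mm above the bench. Origin under the hanging place; z up
- fork (a point): hanging place of the pen: mid between the tines, on their upper face (120 mm high). The tines reach 16 mm from here to -x; the post begins 35 mm from here to +x and rises no higher than the fork
- dish1: small round culture dish with a clear lid, amber inside, 39 mm across and 13 mm high, lying flat on the bench; origin at the centre of its underside; z up. Two to four of these identical dishes are present in a start
- dish2: small round culture dish with a clear lid, amber inside, 39 mm across and 13 mm high, lying flat on the bench; origin at the centre of its underside; z up. Two to four of these identical dishes are present in a start
- dish3: small round culture dish with a clear lid, amber inside, 39 mm across and 13 mm high, lying flat on the bench; origin at the centre of its underside; z up. Two to four of these identical dishes are present in a start
- dish4: small round culture dish with a clear lid, amber inside, 39 mm across and 13 mm high, lying flat on the bench; origin at the centre of its underside; z up. Two to four of these identical dishes are present in a start
- big_dish: larger culture dish, 60 mm across, 15 mm high, not part of the job; origin at the centre of its underside
- oil_bottle: small amber bottle, 26 mm across, 55 mm high, not part of the job; origin at the centre of its underside
- tape_roll: white roll of tape lying flat, 60 mm across, 18 mm high, not part of the job; origin at the centre of its underside
- mouse: black computer mouse, 100 by 60 by 32 mm, not part of the job; origin at the centre of its underside
- calculator: white pocket calculator, 150 by 78 by 14 mm, not part of the job; origin at the centre of its underside
Mind the look-alikes: they are no part of the job. What is shaped like the dish4 but blue or yellow is not meant.

How it is judged (in metres and radians):
On the way, in this order (a step that is already met when the one before it is completed fails the run):
1. every dish lies flat inside the chamber, the lid is fully shut and the latch folded flat (x of dish1 in the frame of chamber between -0.071 and 0.071 m and y of dish1 in the frame of chamber between -0.099 and 0.099 m and z of dish1 in the frame of chamber between 0.001 and 0.011 m and angle between each of dish1, dish2, dish3, dish4's own z axis and vertical below 0.15 rad and x of dish2 in the frame of chamber between -0.071 and 0.071 m and y of dish2 in the frame of chamber between -0.099 and 0.099 m and z of dish2 in the frame of chamber between 0.001 and 0.011 m and x of dish3 in the frame of chamber between -0.071 and 0.071 m and y of dish3 in the frame of chamber between -0.099 and 0.099 m and z of dish3 in the frame of chamber between 0.001 and 0.011 m and x of dish4 in the frame of chamber between -0.071 and 0.071 m and y of dish4 in the frame of chamber between -0.099 and 0.099 m and z of dish4 in the frame of chamber between 0.001 and 0.011 m and value of joint lid below 0.035 rad and value of joint latch below 0.15 rad), for 0.2 s.
2. the pen tip passes slowly, close above the seam, at one rear end of the seam (z of pen_tip in the frame of chamber between 0.057 and 0.075 m and linear speed of pen below 0.05 m/s and value of joint lid below 0.035 rad and ((x of pen_tip in the frame of chamber between 0.047 and 0.063 m and y of pen_tip in the frame of chamber between -0.106 and -0.09 m) or (x of pen_tip in the frame of chamber between 0.047 and 0.063 m and y of pen_tip in the frame of chamber between 0.09 and 0.106 m))), for 0.2 s.
3. the pen tip passes slowly, close above the seam, half way along that side (z of pen_tip in the frame of chamber between 0.057 and 0.075 m and linear speed of pen below 0.05 m/s and value of joint lid below 0.035 rad and ((x of pen_tip in the frame of chamber between -0.016 and 0 m and y of pen_tip in the frame of chamber between -0.106 and -0.09 m) or (x of pen_tip in the frame of chamber between -0.016 and 0 m and y of pen_tip in the frame of chamber between 0.09 and 0.106 m))), for 0.2 s.
4. the pen tip passes slowly, close above the seam, at the front corner (z of pen_tip in the frame of chamber between 0.057 and 0.075 m and linear speed of pen below 0.05 m/s and value of joint lid below 0.035 rad and ((x of pen_tip in the frame of chamber between -0.078 and -0.062 m and y of pen_tip in the frame of chamber between -0.106 and -0.09 m) or (x of pen_tip in the frame of chamber between -0.078 and -0.062 m and y of pen_tip in the frame of chamber between 0.09 and 0.106 m))), for 0.2 s.
5. the pen tip passes slowly, close above the seam, a quarter along the front (z of pen_tip in the frame of chamber between 0.057 and 0.075 m and linear speed of pen below 0.05 m/s and value of joint lid below 0.035 rad and ((x of pen_tip in the frame of chamber between -0.078 and -0.062 m and y of pen_tip in the frame of chamber between -0.057 and -0.041 m) or (x of pen_tip in the frame of chamber between -0.078 and -0.062 m and y of pen_tip in the frame of chamber between 0.041 and 0.057 m))), for 0.2 s.
6. the pen tip passes slowly, close above the seam, at the middle of the front (z of pen_tip in the frame of chamber between 0.057 and 0.075 m and linear speed of pen below 0.05 m/s and value of joint lid below 0.035 rad and x of pen_tip in the frame of chamber between -0.078 and -0.062 m and y of pen_tip in the frame of chamber between -0.008 and 0.008 m), for 0.2 s.
7. the pen tip passes slowly, close above the seam, three quarters along the front (z of pen_tip in the frame of chamber between 0.057 and 0.075 m and linear speed of pen below 0.05 m/s and value of joint lid below 0.035 rad and ((x of pen_tip in the frame of chamber between -0.078 and -0.062 m and y of pen_tip in the frame of chamber between 0.041 and 0.057 m) or (x of pen_tip in the frame of chamber between -0.078 and -0.062 m and y of pen_tip in the frame of chamber between -0.057 and -0.041 m))), for 0.2 s.
8. the pen tip passes slowly, close above the seam, at the other front corner (z of pen_tip in the frame of chamber between 0.057 and 0.075 m and linear speed of pen below 0.05 m/s and value of joint lid below 0.035 rad and ((x of pen_tip in the frame of chamber between -0.078 and -0.062 m and y of pen_tip in the frame of chamber between 0.09 and 0.106 m) or (x of pen_tip in the frame of chamber between -0.078 and -0.062 m and y of pen_tip in the frame of chamber between -0.106 and -0.09 m))), for 0.2 s.
9. the pen tip passes slowly, close above the seam, half way along the other side (z of pen_tip in the frame of chamber between 0.057 and 0.075 m and linear speed of pen below 0.05 m/s and value of joint lid below 0.035 rad and ((x of pen_tip in the frame of chamber between -0.016 and 0 m and y of pen_tip in the frame of chamber between 0.09 and 0.106 m) or (x of pen_tip in the frame of chamber between -0.016 and 0 m and y of pen_tip in the frame of chamber between -0.106 and -0.09 m))), for 0.2 s.
10. the pen tip passes slowly, close above the seam, at the other rear end of the seam (z of pen_tip in the frame of chamber between 0.057 and 0.075 m and linear speed of pen below 0.05 m/s and value of joint lid below 0.035 rad and ((x of pen_tip in the frame of chamber between 0.047 and 0.063 m and y of pen_tip in the frame of chamber between 0.09 and 0.106 m) or (x of pen_tip in the frame of chamber between 0.047 and 0.063 m and y of pen_tip in the frame of chamber between -0.106 and -0.09 m))), for 0.2 s.
At the end, for the whole second after the job is handed in: All dishes present lie flat (within 0.15 rad) on the chamber floor, none stacked; the lid is shut to within 0.035 rad and the latch to within 0.15 rad; the pen hangs upright in the fork (within 8 mm sideways, 6 mm in height, 0.12 rad); pen and dishes are at rest (all of step 1 and horizontal distance between pen and fork below 0.008 m and angle between pen's own z axis and vertical below 0.12 rad and z of pen in the frame of stand between 0.029 and 0.041 m and linear speed of each of pen, dish1, dish2, dish3, dish4 below 0.02 m/s); the robot touches nothing.
It fails at once if anything else on the bench (big dish, bottle, tape roll, mouse, calculator) is pushed more than 4 cm from its place (distance of any of big_dish, oil_bottle, tape_roll, mouse, calculator from where it was at the start of the episode above 0.04 m).
It fails at once if the pen is pressed hard (over 10 N) on the chamber (contact force between pen and chamber above 10 N).
It fails at once if a culture dish is tipped over (angle between any of dish1, dish2, dish3, dish4's own z axis and vertical above 0.8 rad).
Of dish1, dish2, dish3, dish4 only 2 to 4 are there at a start; the rules pass over those that are not, and their reading is None.
At some moment in a run one of dish1, dish2, dish3, dish4 may be knocked a few centimetres aside while the robot is not near it.
It also fails if it takes over 210 s, if anything falls off the work surface, if the arm or the gripper's body presses on something with over 40 N, if the wrist force passes 120 N, or if a joint passes its speed limit or range.

## Robot

A 6-joint arm with a two-finger parallel gripper is mounted at the origin on the work surface. World frame = base frame: x ahead of the robot, y to its left, z up, the work surface at z = 0. Lengths are in m, angles in degrees, forces in N, time in s.
With the tool pointing down it reaches from about 0.3 to 0.75 m from the base axis. Payload 8.5 kg.
Tool frame: the origin (TCP) lies midway between the tips of the shut fingers; the grasp point (between the pads) lies behind it (grasp_offset is the z of the grasp point in the tool frame, in m); z points along the fingers, y is the direction in which the jaws open and shut (so a half turn about z gives the same grasp; the last joint's range is limited). The gripper opens to 85 mm and grips with 20 to 120 N. Pads are 22 mm wide; open, the fingers measure 114 mm over their backs; the gripper's body (76 mm by 85 mm) begins 54 mm behind the grasp point. The pads swing forward as they close: fully open they stand 13 mm farther back than shut.
Start: joints at [62.321, 21.807, 74.336, -0, 83.858, -12.336], TCP at [0.146, 0.53, 0.201] pointing down, gripper open.
Joint ranges: [-178.18, 178.18], [-50.72, 133.34], [12.68, 142.11], [-81.47, 261.47], [9.98, 163.14], [-165.26, 165.26]. Speed limits (degrees/s): [136.94, 136.94, 180, 180, 180, 180].

## Interface

Orientations are given as a 3x3 rotation matrix whose columns are the frame's x, y, z axes.
In Python, from rig import * gives the robot as it stands.
- The arm moves only by the shell command python3 -m pendant 'ROWS' [FORCE]. ROWS is JSON, one flat list of numbers, 7 for each row, row after row: the finger opening in mm, from 0 to 85.4, then the shift along the tool's x, y, z in units of 50 mm (1.0 is 50 mm), then the turn, a rotation vector about the tool's x, y, z in units of 8 degrees (1.0 is 8 degrees). In form: [hand, dx, dy, dz, wx, wy, wz, hand, dx, dy, dz, wx, wy, wz, ...]. A call has 1 to 12 rows; each row shifts and turns the commanded pose from where the row before left it, along the tool's axes as they then stand; what a row does not reach is not made up. A row lasts 1/10 s, in which the tool goes at most 50 mm and 8.59 degrees, less where a joint would pass 70% of its speed; a pose out of reach is approached as far as the arm can. A call is refused whole if a number of a shift passes 1 or a number of a turn 1, either way. A call with a gripper value outside its range is refused whole. The fingers move at their own pace and stop on an object; FORCE is the grip in N (left out, the last holds). Time passes only in rows, so rows that do not move let the fingers close. It gives the time, the measured TCP pose, the force and the opening at its end, in the units of the state.
- observe(): the state, without advancing time (a new reading comes with each control period).
- get_image(name): name is "scene" or "top"; returns a dict with "frame" (420x560x3 uint8, red, green, blue), "depth" (420x560 float32, m along the optical axis (not along the pixel's ray), 0 where there is no reading), "K" (3x3 intrinsics, pixels), "rvec" (rotation vector, rad) and "tvec" (3), from world to camera coordinates, as OpenCV has them. Camera axes: x right, y down, z forward; pixel columns grow to the right and rows downward; lengths in m; the calibration is good to about 2 mm. A picture is of the moment at which its call begins.
- close_job(): hands the job in, once; it reports no verdict.
The state is a dict: "time_s": time; "q": joint angles; "qvel": joint speeds; "joint_efforts": joint torques, N m; "position": TCP position; "tool_rot": TCP orientation; "ft_force": force on the tool from outside, world axes, zero at the start; "wrist_torque": the same for the moment, N m; "grip_width": finger opening in m.
Only numpy, scipy, OpenCV 4.12 (cv2) and the standard library are available. Lean on these libraries where they do the work, as an engineer would, in place of code of your own. Each camera call takes 0.05 s, during which the arm holds its last target.

## Working session

There is one attempt and no reset: what is moved stays moved. The work goes in short steps, Python scripts to look and compute and a shell command to move; the robot and the scene stay as the last step left them, time stands still between calls to the robot, and variables do not carry over. Pictures are saved under pics/ and viewed, and the job is handed in when it is done.

```bash
ls; mkdir -p pics; python3 - <<'E'
from rig import *
import cv2
print(observe())
for n in("scene","top"):
    d=get_image(n); cv2.imwrite(f"pics/{n}0.png",d["frame"][:,:,::-1]); print(n,d["K"],d["rvec"],d["tvec"])
E
```

```text
pics
{'time_s': 0.0, 'q': array([ 6.23203784e+01,  2.18389272e+01,  7.43856789e+01, -2.57925073e-03,
        8.38578310e+01, -1.23373795e+01]), 'qvel': array([ 0.03868605, -0.00762884,  0.04178432, -0.00518037,  0.12101443,
       -0.0342196 ]), 'joint_efforts': array([-1.07096352e-03, -4.48460734e+01, -2.31277853e+01, -3.05533249e-04,
        4.76711837e-03,  1.16719828e-06]), 'position': array([0.14538601, 0.53007667, 0.2001257 ]), 'tool_rot': array([[-9.64363812e-01,  2.64578990e-01, -6.28725318e-04],
       [ 2.64579606e-01,  9.64362979e-01, -1.29493261e-03],
       [ 2.63707458e-04, -1.41513405e-03, -9.99998964e-01]]), 'ft_force': array([ 0.06819324, -0.45872255,  0.07705242]), 'wrist_torque': array([ 0.0433276 , -0.01527252,  0.0044331 ]), 'grip_width': 0.08552770576432833}
scene [[431.3120365    0.         274.97924685]
 [  0.         431.3120365  212.32319193]
 [  0.           0.           1.        ]] [ 1.88099497  1.39645646 -0.63190147] [-0.19663055 -0.21727715  1.56273201]
top [[415.72413595   0.         284.09923471]
 [  0.         415.72413595 214.28093842]
 [  0.           0.           1.        ]] [ 2.09346724 -2.13063357  0.19470677] [0.05930675 0.47531065 0.93864313]
```

View pics/scene0.png

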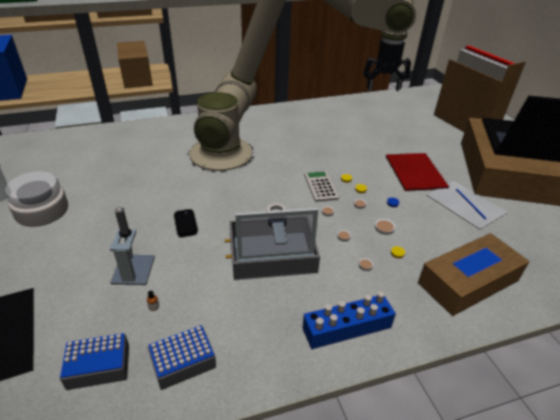

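View pics/top0.png

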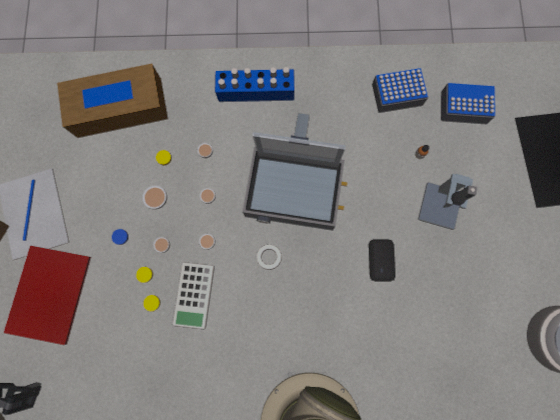

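The top view shows four amber small dishes at about (205,150), (207,195), (207,241) and (161,245). The larger one at (154,197) is the big dish. The blue dish at (120,237) and the yellow ones at (163,157), (144,274) and (151,303) are look-alikes. The chamber is at (294,190) with its lid upright, and the stand with the pen is at (455,200).

```bash
cat > h.py <<'E'
from rig import *
import cv2, numpy as np
def cam(d):
    R=cv2.Rodrigues(np.array(d["rvec"],float))[0]; t=np.array(d["tvec"],float).ravel()
    return R,t,np.array(d["K"])
def ray(d,px,z):
    R,t,K=cam(d); px=np.atleast_2d(px).astype(float)
    v=np.c_[(px[:,0]-K[0,2])/K[0,0],(px[:,1]-K[1,2])/K[1,1],np.ones(len(px))]@R
    o=-R.T@t
    return o+v*((z-o[2])/v[:,2])[:,None]
def proj(d,P):
    R,t,K=cam(d); c=np.atleast_2d(P)@R.T+t; p=c@K.T; return p[:,:2]/p[:,2:]
def pts(d):
    R,t,K=cam(d); z=d["depth"]; v,u=np.mgrid[:z.shape[0],:z.shape[1]]
    c=np.stack([(u-K[0,2])/K[0,0]*z,(v-K[1,2])/K[1,1]*z,z],-1)
    return (c-t)@R
def blobs(d,lo,hi,amin=40,amax=100000):
    hsv=cv2.cvtColor(d["frame"],cv2.COLOR_RGB2HSV); m=cv2.inRange(hsv,np.array(lo),np.array(hi))
    n,l,s,c=cv2.connectedComponentsWithStats(m)
    return [(c[i],s[i]) for i in range(1,n) if amin<s[i][4]<amax]
def crop(d,name,x0,y0,x1,y1,k):
    cv2.imwrite("pics/"+name,cv2.resize(d["frame"][y0:y1,x0:x1,::-1],None,fx=k,fy=k,interpolation=cv2.INTER_CUBIC))
def dishes(d,verb=1):
    out=[]
    for c,s in blobs(d,(2,50,90),(17,200,255),40,900):
        p=ray(d,c,0.012)[0]; print(c.round(1),s[2:],p.round(4))
E
python3 - <<'E'
from h import *
d=get_image("top"); R,t,K=cam(d); print("cam",-R.T@t)
dishes(d)
d2=get_image("scene"); R,t,K=cam(d2); print("cam",-R.T@t); dishes(d2)
crop(d,"top_dish.png",100,120,360,280,3)
crop(d,"top_ch.png",230,90,360,250,4)
crop(d,"top_st.png",400,130,500,250,5)
P=pts(d)
for u,v in [(205,150),(154,197),(290,190),(455,182),(470,195),(440,205),(302,122)]: print(u,v,P[v,u].round(4))
E
```

```text
cam [0.28340497 0.03988137 1.0141891 ]
[204.7 149.9] [ 12  11 110] [0.6541 0.2507 0.012 ]
[422.2 151.1] [11 10 45] [ 0.6392 -0.2996  0.012 ]
[154.2 196.9] [ 19  19 292] [0.5336 0.3742 0.012 ]
[207.  195.3] [ 13  12 121] [0.535  0.2422 0.012 ]
[206.5 241. ] [ 12  13 127] [0.4206 0.2412 0.012 ]
[161.1 244.3] [ 13  13 130] [0.4145 0.3518 0.012 ]
cam [ 1.33539649 -0.23354719  0.83076844]
[110.9  18.4] [ 47  12 168] [-1.746  -0.3417  0.012 ]
[32.1 21.9] [ 43  11 119] [-1.7717 -0.8044  0.012 ]
[64.1 21.8] [17  6 55] [-1.7338 -0.6189  0.012 ]
[ 9.6 25.7] [25  8 64] [-1.7217 -0.9232  0.012 ]
[131.3  49. ] [ 33  23 537] [-1.1407 -0.2492  0.012 ]
[491.2  53.1] [ 55  21 136] [-0.6116  1.6651  0.012 ]
[135.   84.2] [ 46  30 226] [-0.6621 -0.2586  0.012 ]
[84.1 86.4] [18 16 58] [-0.6932 -0.479   0.012 ]
[ 13.7 101.1] [24 11 73] [-0.6095 -0.7557  0.012 ]
[ 50.4 100.2] [41  9 83] [-0.5799 -0.6109  0.012 ]
[359.6 203.1] [10  7 58] [0.422  0.3473 0.012 ]
[327.4 210.5] [10  8 61] [0.4285 0.237  0.012 ]
[384.6 225.9] [ 17  12 158] [0.5392 0.37   0.012 ]
[343.5 235.1] [12  9 78] [0.5424 0.2381 0.012 ]
[365.5 263.9] [12 10 91] [0.6611 0.2471 0.012 ]
205 150 [0.6533 0.2495 0.0136]
154 197 [0.533  0.3742 0.0134]
290 190 [0.5454 0.0357 0.0088]
455 182 [ 0.5269 -0.3286  0.122 ]
470 195 [ 0.481 -0.329  0.188]
440 205 [ 0.5004 -0.3337  0.0069]
302 122 [0.6526 0.0077 0.1749]
```

```bash
python3 -c "
import rig,inspect;print([n for n in dir(rig) if n[0]!='_'])"
```

```text
['MotionError', 'close_job', 'get_image', 'grasp_offset', 'observe']
```

View pics/top_dish.png

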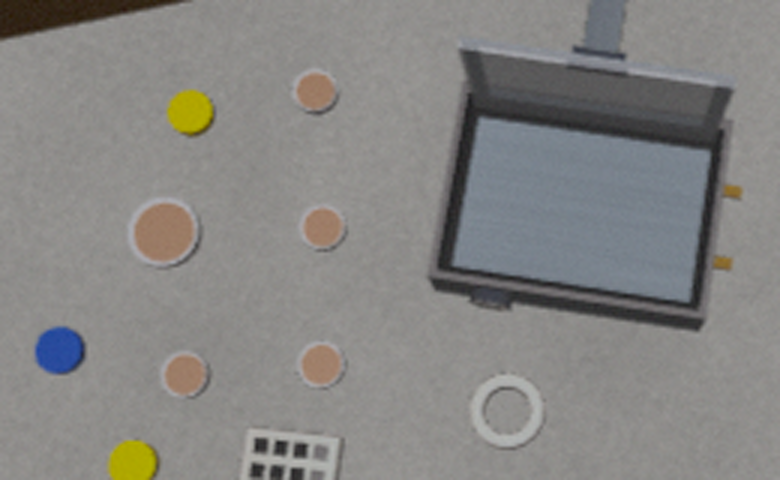

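View pics/top_ch.png

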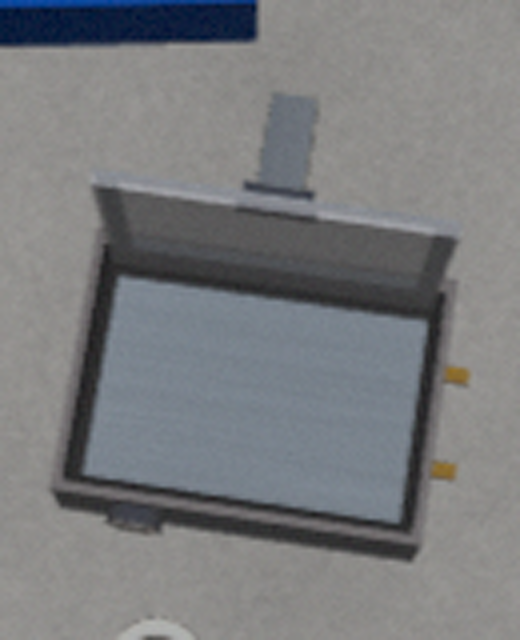

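View pics/top_st.png

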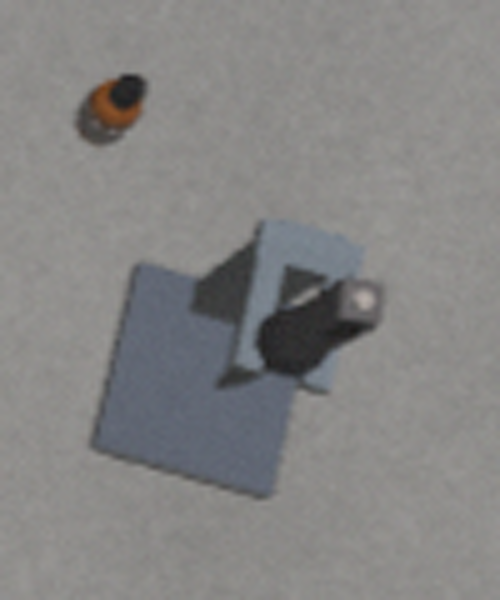

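```bash
python3 - <<'E'
from h import *
d=get_image("top"); P=pts(d)
# rim
m=(abs(P[...,2]-0.060)<0.0045)&(abs(P[...,0]-.53)<.15)&(abs(P[...,1]-.02)<.16)
print(m.sum()); v,u=np.nonzero(m); q=ray(d,np.c_[u,v],0.060)[:,:2].astype(np.float32)
print(cv2.minAreaRect(q)); print(cv2.boxPoints(cv2.minAreaRect(q)))
c=np.array([[56,488],[418,540],[457,282]],float)/4+[230,90]-.4
print("corners ray",ray(d,c,0.060).round(4))
# floor by bright blue-grey mask
f=d["frame"].astype(int); 
m2=(abs(P[...,2]-0.006)<0.006)&(abs(P[...,0]-.54)<.12)&(abs(P[...,1]-.02)<.14)&(f[...,2]>f[...,0]+8)
n,l,s,cc=cv2.connectedComponentsWithStats(m2.astype(np.uint8)); i=1+np.argmax(s[1:,4]); v,u=np.nonzero(l==i); print("floor",s[i],cv2.minAreaRect(ray(d,np.c_[u,v],.006)[:,:2].astype(np.float32)))
# lid / latch high points
m3=(P[...,2]>0.15)&(abs(P[...,0]-.6)<.15)&(abs(P[...,1]-.02)<.16); print("high",P[m3].min(0),P[m3].max(0))
m4=(P[...,2]>0.165)&(P[...,0]>.60)&(P[...,0]<.8)&(abs(P[...,1]-.01)<.04);print("latch",m4.sum(),np.median(P[m4],0),P[m4].min(0),P[m4].max(0))
# stand: foot top z .01 ; fork z .12
for zz,tol in((.01,.004),(.12,.005)):
    m=(abs(P[...,2]-zz)<tol)&(abs(P[...,0]-.50)<.10)&(abs(P[...,1]+.34)<.09)&(f[...,2]>f[...,0]+8)
    v,u=np.nonzero(m); q=ray(d,np.c_[u,v],zz)[:,:2].astype(np.float32); r=cv2.minAreaRect(q); print("stand",zz,m.sum(),r,cv2.boxPoints(r).tolist())
m=(P[...,2]>0.185)&(P[...,2]<.205)&(abs(P[...,0]-.48)<.05)&(abs(P[...,1]+.33)<.06); v,u=np.nonzero(m); r=cv2.minAreaRect(ray(d,np.c_[u,v],.195)[:,:2].astype(np.float32)); print("pen",m.sum(),r,cv2.boxPoints(r).tolist())
print(grasp_offset)
d2=get_image("scene"); crop(d2,"sc_st.png",90,190,190,310,5); crop(d2,"sc_ch.png",210,180,350,290,5)
E
```

```text
1095
((0.5417081117630005, 0.026606395840644836), (0.21987172961235046, 0.164166659116745), 80.04788208007812)
[[ 0.44186026 -0.06748915]
 [ 0.6035566  -0.09586127]
 [ 0.64155596  0.12070194]
 [ 0.47985965  0.14907406]]
corners ray [[ 0.482   0.1457  0.06  ]
 [ 0.4471 -0.0651  0.06  ]
 [ 0.6035 -0.0946  0.06  ]]
floor [ 251  159   86   62 4033] ((0.5492720007896423, 0.02595214545726776), (0.19886711239814758, 0.13274724781513214), 79.99247741699219)
high [ 0.57998157 -0.07910694  0.15001855] [0.67647619 0.11211157 0.20304822]
latch 454 [0.6286372  0.01271823 0.17670971] [ 0.60005974 -0.01536819  0.16597077] [0.67647619 0.04946566 0.20107287]
stand 0.01 1041 ((0.49939945340156555, -0.3335033357143402), (0.08817874640226364, 0.09701046347618103), 72.35930633544922) [[0.4398140013217926, -0.36082005500793457], [0.5322626233100891, -0.3902187943458557], [0.5589848756790161, -0.30618661642074585], [0.466536283493042, -0.2767878770828247]]
stand 0.12 325 ((0.5092016458511353, -0.3367021381855011), (0.0456417053937912, 0.07068144530057907), 72.1229476928711) [[0.4685617983341217, -0.3475724160671234], [0.535830557346344, -0.36926987767219543], [0.5498415231704712, -0.3258318603038788], [0.4825727343559265, -0.30413439869880676]]
pen 100 ((0.48859500885009766, -0.32878729701042175), (0.021437468007206917, 0.018744638189673424), 88.84716033935547) [[0.4790089428424835, -0.3393152952194214], [0.49774977564811707, -0.3396924138069153], [0.4981810748577118, -0.3182592988014221], [0.47944024205207825, -0.3178821802139282]]
-0.0187
```

View pics/sc_st.png

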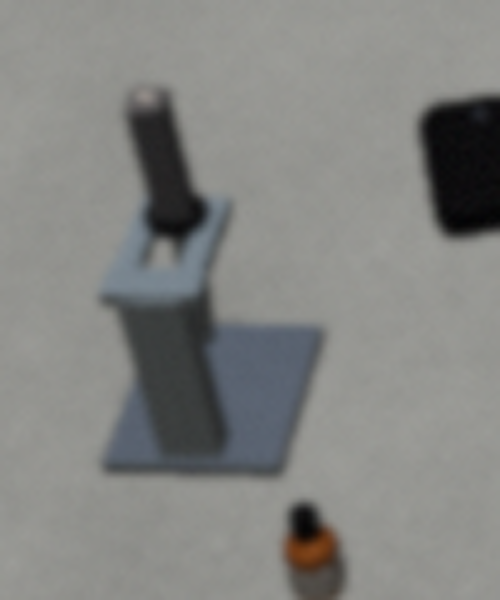

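View pics/sc_ch.png

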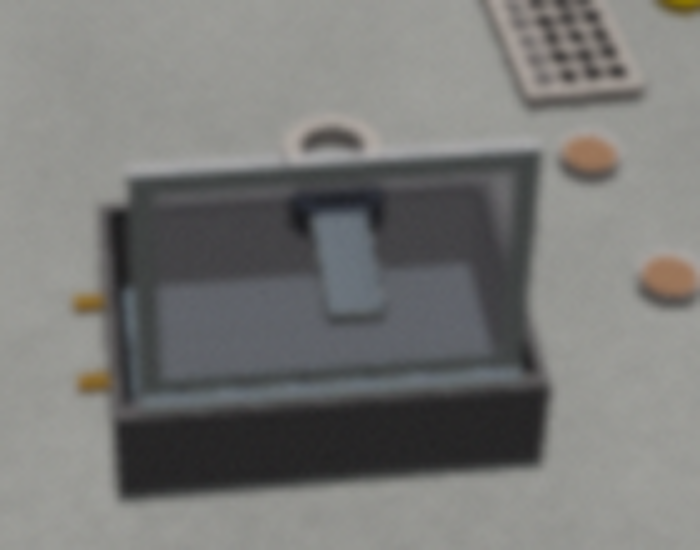

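```bash
cat >> h.py <<'E'
C0=np.array([.5417,.0266,0]); YAW=np.deg2rad(-9.95)
RC=np.array([[np.cos(YAW),-np.sin(YAW),0],[np.sin(YAW),np.cos(YAW),0],[0,0,1]])
def c2w(p): return C0+RC@np.array(p,float)
def w2c(p): return RC.T@(np.array(p)-C0)
def to(target,yaw=-9.95):
    """target TCP world; yaw = angle of tool y"""
    from scipy.spatial.transform import Rotation as Ro
    s=observe(); R=np.array(s["tool_rot"]); a=np.deg2rad(yaw)
    y=np.array([np.cos(a),np.sin(a),0]); z=np.array([0,0,-1.]); Rt=np.c_[np.cross(y,z),y,z]
    rv=np.rad2deg(Ro.from_matrix(R.T@Rt).as_rotvec())/8
    D=(np.array(target)-s["position"])
    print("t",round(s["time_s"],2),"pos",s["position"].round(4),"grip",round(s["grip_width"],4),"F",s["ft_force"].round(1),"q",s["q"].round(0))
    print(" shift now-axes",(R.T@D/.05).round(3)," target-axes",(Rt.T@D/.05).round(3)," turn",rv.round(3))
def finddishes():
    for n in("top","scene"):
        d=get_image(n)
        for c,s in blobs(d,(2,50,90),(17,200,255),40,250 if n=="top" else 130):
            p=ray(d,c,0.0065)[0]
            if .3<p[0]<.8 and -.15<p[1]<.45: print(n,c.round(1),s[4],p.round(4),"ch",(w2c(p)*1000).round(0))
E
cat > t.py <<'E'
import sys; from h import *
a=sys.argv; p=[float(v) for v in a[2:5]]
to(c2w(p) if a[1]=="c" else p, float(a[5]) if len(a)>5 else -9.95)
E
python3 - <<'E'
from h import *
finddishes()
for n,px in(("top",(298.7,142)),): print("lid edge",w2c(ray(get_image(n),px,.199)[0]))
E
python3 t.py w .655 .250 .12
```

```text
top [204.6 149.9] 109 [0.6561 0.252  0.0065] ch [ 74. 242.   6.]
top [207.  195.3] 121 [0.5364 0.2433 0.0065] ch [-43. 213.   6.]
top [206.6 241.1] 128 [0.4212 0.2422 0.0065] ch [-156.  192.    6.]
top [161.1 244.4] 129 [0.4151 0.3536 0.0065] ch [-181.  300.    6.]
scene [359.6 203.1] 59 [0.416  0.351  0.0065] ch [-180.  298.    6.]
scene [327.4 210.6] 62 [0.4226 0.24   0.0065] ch [-154.  190.    6.]
scene [343.6 235.1] 76 [0.5374 0.2415 0.0065] ch [-41. 211.   7.]
scene [365.5 263.9] 91 [0.6566 0.2504 0.0065] ch [ 74. 240.   6.]
lid edge [ 0.05720834 -0.00020795  0.199     ]
t 0.45 pos [0.1455 0.5303 0.2007] grip 0.0852 F [-0.3  0.3 -0.7] q [ 62.  22.  74.   0.  84. -12.]
 shift now-axes [-11.31   -2.711   1.613]  target-axes [-3.762 11.005  1.613]  turn [-1.0000e-03  1.0000e-03  1.0576e+01]
```

```bash
python3 -m pendant '[60,0,0,0,0,0,1,60,0,0,0,0,0,1,60,0,0,0,0,0,1,60,0,0,0,0,0,1,60,0,0,0,0,0,1,60,0,0,0,0,0,1,60,0,0,0,0,0,1,60,0,0,0,0,0,1,60,0,0,0,0,0,1,60,0,0,0,0,0,1,60,0,0,0,0,0,0.58,60,0,0,0,0,0,0]' 40; python3 t.py w .4155 .352 .06
```

```text
time_s: 1.65
position: [0.1455, 0.5304, 0.2007]
tool_rot: [[0.174, 0.985, 0.0], [0.985, -0.174, -0.0], [-0.0, 0.0, -1.0]]
ft_force: [0.5, 1.1, 0.7]
grip_width: 0.0603
t 1.65 pos [0.1455 0.5304 0.2007] grip 0.0603 F [0.5 1.1 0.7] q [62. 22. 74. -0. 84. 72.]
 shift now-axes [-2.573  5.937  2.814]  target-axes [-2.581  5.934  2.814]  turn [ 0.     0.    -0.009]
```

```bash
python3 -m pendant '[60,-0.322,0.742,0.352,0,0,0,60,-0.322,0.742,0.352,0,0,0,60,-0.322,0.742,0.352,0,0,0,60,-0.322,0.742,0.352,0,0,0,60,-0.322,0.742,0.352,0,0,0,60,-0.322,0.742,0.352,0,0,0,60,-0.322,0.742,0.352,0,0,0,60,-0.322,0.742,0.352,0,0,0,60,0,0,0,0,0,0,60,0,0,0,0,0,0]'; python3 t.py w .4155 .352 .001
python3 - <<'E'
from h import *
d=get_image("top"); crop(d,"a1.png",100,170,260,290,5)
E
```

```text
time_s: 2.65
position: [0.4158, 0.3516, 0.0596]
tool_rot: [[0.173, 0.985, -0.001], [0.985, -0.173, -0.0], [-0.0, -0.001, -1.0]]
ft_force: [-0.6, -0.2, -0.0]
grip_width: 0.0594
t 2.65 pos [0.4158 0.3516 0.0596] grip 0.0594 F [-0.6 -0.2 -0. ] q [28. 30. 87.  0. 63. 38.]
 shift now-axes [ 0.008 -0.007  1.171]  target-axes [ 0.007 -0.008  1.171]  turn [-0.006  0.003 -0.003]
```

View pics/a1.png

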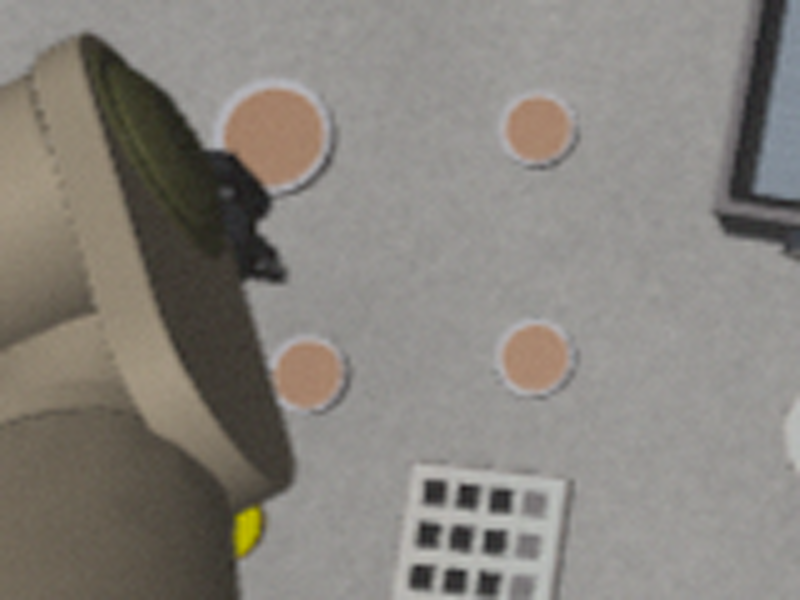

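```bash
python3 - <<'E'
from h import *
d=get_image("top")
s=observe();R=s["tool_rot"]
for o in([0,0.03,0],[0,.045,-.03],[0,0,0]): print(proj(d,s["position"]+R@np.array(o)))
d=get_image("scene");print(proj(d,s["position"])); crop(d,"a2.png",290,130,450,250,5); finddishes()
E
```

```text
[[157.22702137 228.89909949]]
[[154.49536278 220.32789422]]
[[154.4631123  241.51752439]]
[[362.55652256 188.89887431]]
top [204.7 149.9] 110 [0.6562 0.2519 0.0065] ch [ 74. 242.   6.]
top [207.1 195.4] 122 [0.5363 0.2432 0.0065] ch [-43. 212.   6.]
top [206.5 241. ] 127 [0.4213 0.2423 0.0065] ch [-156.  192.    6.]
top [161.1 244.4] 128 [0.4149 0.3536 0.0065] ch [-181.  300.    6.]
scene [359.6 203.1] 59 [0.416  0.351  0.0065] ch [-180.  298.    6.]
scene [327.4 210.6] 62 [0.4226 0.24   0.0065] ch [-154.  190.    6.]
scene [343.6 235.1] 76 [0.5374 0.2415 0.0065] ch [-41. 211.   7.]
scene [365.4 264. ] 91 [0.6569 0.2501 0.0065] ch [ 75. 240.   6.]
```

View pics/a2.png

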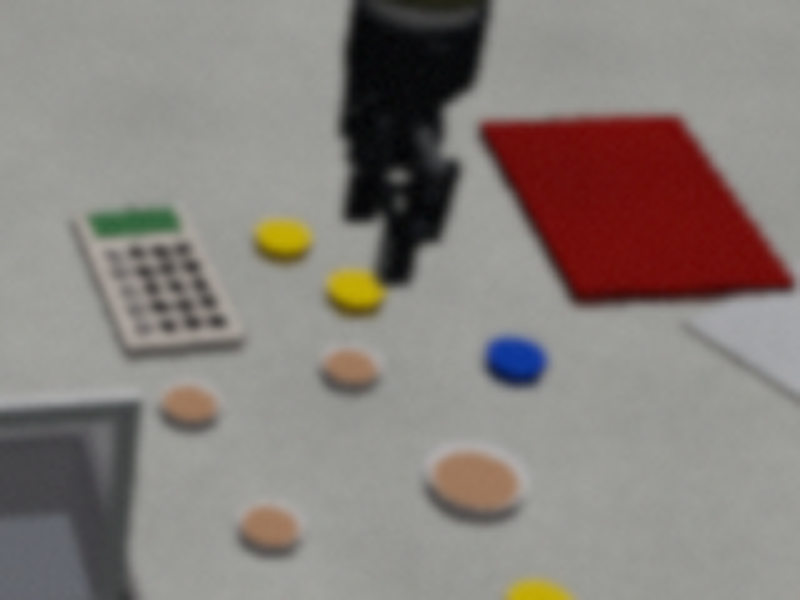

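```bash
python3 - <<'E'
from h import *
s=observe();R=s["tool_rot"]
for n in("top","scene"):
  d=get_image(n)
  for o in([0,0.03,-.008],[0,.045,-.008],[0,-.045,-.008],[.011,.037,-.008],[-.011,.037,-.008]): print(n,o,proj(d,s["position"]+R@np.array(o)))
  P=pts(d)
  m=(abs(P[...,0]-.43)<.12)&(abs(P[...,1]-.35)<.1)&(P[...,2]>.045)&(P[...,2]<.11); q=P[m]; print(n,len(q)); 
  q=q[np.argsort(q[:,2])]; print(q[:25:2].round(3))
E
```

```text
top [0, 0.03, -0.008] [[156.01647158 228.38365562]]
top [0, 0.045, -0.008] [[157.39908038 222.0787297 ]]
top [0, -0.045, -0.008] [[148.97864527 260.4773133 ]]
top [0.011, 0.037, -0.008] [[152.04154345 224.72092213]]
top [-0.011, 0.037, -0.008] [[161.28851472 226.15322189]]
top 10
[[0.445 0.347 0.101]
 [0.444 0.336 0.104]
 [0.444 0.343 0.105]
 [0.448 0.336 0.107]
 [0.454 0.338 0.108]]
scene [0, 0.03, -0.008] [[365.92641047 192.62078191]]
scene [0, 0.045, -0.008] [[367.4204756  195.66998393]]
scene [0, -0.045, -0.008] [[358.84008518 178.15846908]]
scene [0.011, 0.037, -0.008] [[370.21582885 193.80718443]]
scene [-0.011, 0.037, -0.008] [[363.0175639  194.26711909]]
scene 59
[[0.384 0.36  0.093]
 [0.384 0.367 0.095]
 [0.387 0.355 0.096]
 [0.454 0.348 0.096]
 [0.453 0.342 0.096]
 [0.452 0.336 0.096]
 [0.391 0.363 0.097]
 [0.386 0.352 0.099]
 [0.389 0.361 0.1  ]
 [0.453 0.335 0.101]
 [0.457 0.352 0.101]
 [0.387 0.347 0.101]
 [0.382 0.347 0.101]]
```

```bash
python3 -m pendant '[60,0,0,0.4,0,0,0,60,0,0,0.4,0,0,0,60,0,0,0,0,0,0,60,0,0,0,0,0,0]'; python3 t.py w .4155 .352 .001
python3 - <<'E'
from h import *
d=get_image("scene"); crop(d,"a3.png",300,140,420,230,6)
P=pts(d)
m=(abs(P[...,0]-.43)<.12)&(abs(P[...,1]-.35)<.1)&(P[...,2]>.02)&(P[...,2]<.11); q=P[m]
q=q[np.argsort(q[:,2])]; print(q[:35:3].round(3))
E
```

```text
time_s: 3.4
position: [0.4155, 0.3523, 0.0204]
tool_rot: [[0.173, 0.985, 0.0], [0.985, -0.173, 0.0], [0.0, 0.0, -1.0]]
ft_force: [-0.5, -0.3, 0.5]
grip_width: 0.0604
t 3.4 pos [0.4155 0.3523 0.0204] grip 0.0604 F [-0.5 -0.3  0.5] q [28. 33. 90. -0. 58. 38.]
 shift now-axes [-0.007  0.002  0.388]  target-axes [-0.007  0.002  0.388]  turn [ 0. -0.  0.]
[[0.388 0.362 0.054]
 [0.455 0.351 0.056]
 [0.453 0.356 0.057]
 [0.388 0.361 0.058]
 [0.384 0.349 0.058]
 [0.389 0.364 0.058]
 [0.447 0.335 0.06 ]
 [0.382 0.346 0.061]
 [0.445 0.336 0.062]
 [0.455 0.334 0.063]
 [0.459 0.345 0.063]
 [0.381 0.347 0.064]]
```

View pics/a3.png

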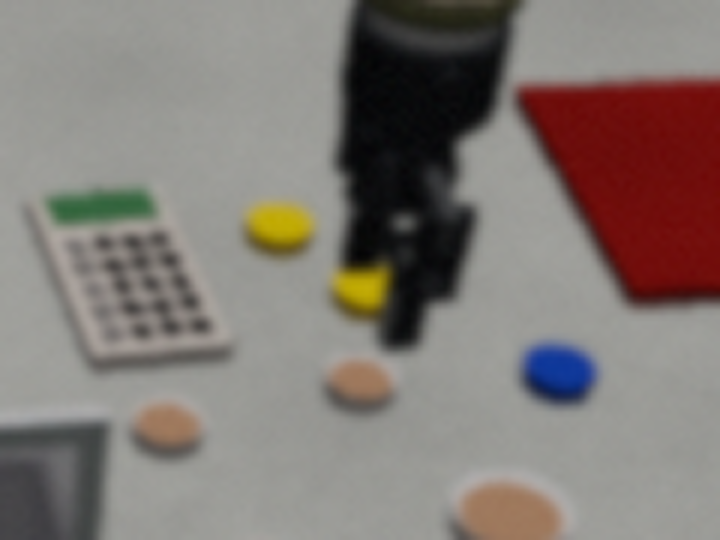

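```bash
python3 - <<'E'
from h import *
d=get_image("scene")
for z in(.02,.03,.04,.05,.06): print(z,ray(d,(366.7,197.5),z)[0].round(4))
s=observe();R=s["tool_rot"]
for o in([0,.037,0],[0,.037,-.02],[0,.037,-.04],[0,0,-.15]): print(o,proj(d,s["position"]+R@np.array(o)))
d=get_image("top")
m=d["frame"]; crop(d,"a4.png",90,170,230,290,5)
E
```

```text
0.02 [0.4113 0.3755 0.02  ]
0.03 [0.4227 0.3679 0.03  ]
0.04 [0.4341 0.3604 0.04  ]
0.05 [0.4455 0.3529 0.05  ]
0.06 [0.4569 0.3454 0.06  ]
[0, 0.037, 0] [[364.1752921  206.80594855]]
[0, 0.037, -0.02] [[365.19879277 201.59004734]]
[0, 0.037, -0.04] [[366.24263817 196.27046664]]
[0, 0, -0.15] [[368.46884763 157.9375229 ]]
```

View pics/a4.png

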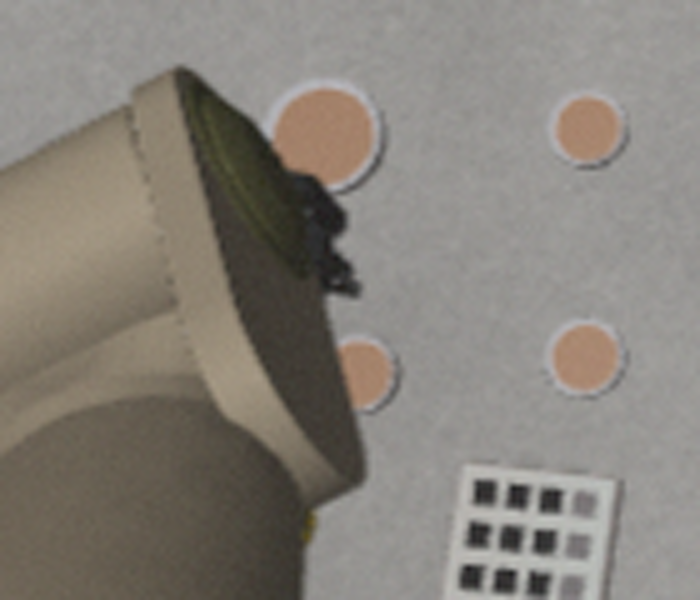

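```bash
python3 -m pendant '[60,0,0,0.19,0,0,0,60,0,0,0.15,0,0,0,60,0,0,0,0,0,0,60,0,0,0,0,0,0]'; python3 t.py w .4155 .352 .001
python3 - <<'E'
from h import *
d=get_image("scene"); crop(d,"a5.png",300,140,420,230,6)
E
```

```text
time_s: 3.95
position: [0.4154, 0.352, 0.0026]
tool_rot: [[0.173, 0.985, -0.001], [0.985, -0.173, -0.0], [-0.0, -0.001, -1.0]]
ft_force: [-0.9, -0.6, 0.3]
grip_width: 0.0605
t 3.95 pos [0.4154 0.352  0.0026] grip 0.0605 F [-0.9 -0.6  0.3] q [28. 34. 90. -0. 55. 38.]
 shift now-axes [0.001 0.002 0.032]  target-axes [0.001 0.002 0.032]  turn [-0.004  0.003 -0.005]
```

View pics/a5.png

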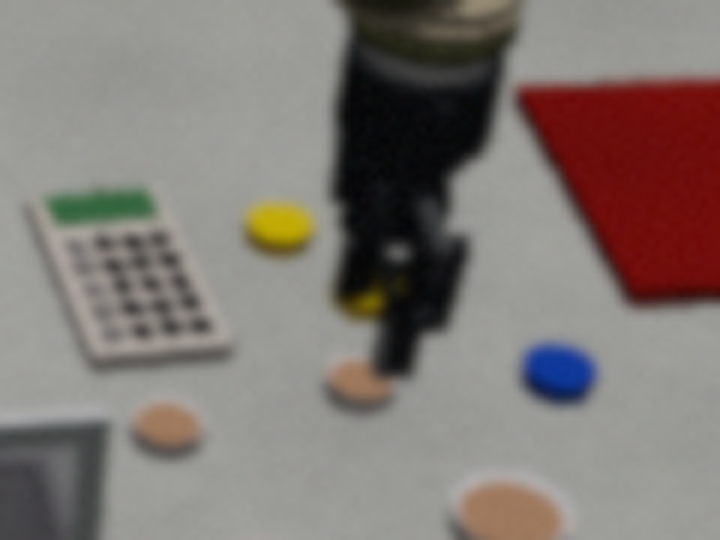

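```bash
python3 -m pendant '[42,0,0,0,0,0,0,42,0,0,0,0,0,0,42,0,0,0,0,0,0,42,0,0,0,0,0,0,36,0,0,0,0,0,0,36,0,0,0,0,0,0,36,0,0,0,0,0,0]' 20
python3 - <<'E'
from h import *
d=get_image("scene"); crop(d,"a6.png",300,140,420,230,6)
E
```

```text
time_s: 4.7
position: [0.4155, 0.3521, 0.0029]
tool_rot: [[0.173, 0.985, -0.0], [0.985, -0.173, -0.0], [-0.0, -0.0, -1.0]]
ft_force: [0.8, 0.3, -0.3]
grip_width: 0.0362
```

View pics/a6.png

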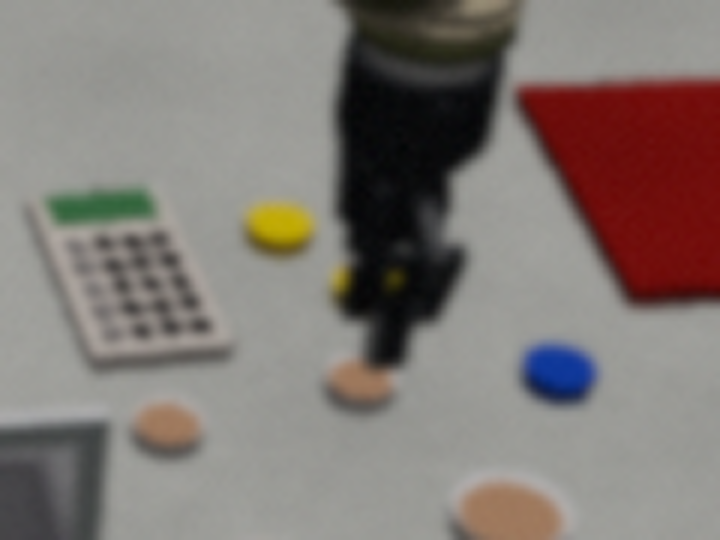

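The camera shows the fingertips about 30 mm above where the reported TCP puts them, and the fingers closed to 36 mm with no dish between them. I trust the pictures over the reported height. I'll reopen and go down step by step, watching force and image.

```bash
python3 -m pendant '[60,0,0,0,0,0,0,60,0,0,0,0,0,0,60,0,0,0,0,0,0,60,0,0,0.1,0,0,0,60,0,0,0.1,0,0,0,60,0,0,0.1,0,0,0,60,0,0,0,0,0,0,60,0,0,0,0,0,0]' 30
python3 - <<'E'
from h import *
d=get_image("scene"); crop(d,"a7.png",300,140,420,230,6)
P=pts(d)
m=(abs(P[...,0]-.43)<.12)&(abs(P[...,1]-.35)<.06)&(P[...,2]>.018)&(P[...,2]<.11); q=P[m]
q=q[np.argsort(q[:,2])]; print(q[:35:3].round(3))
E
```

```text
time_s: 5.55
position: [0.4155, 0.352, -0.0123]
tool_rot: [[0.173, 0.985, -0.0], [0.985, -0.173, -0.0], [-0.0, -0.0, -1.0]]
ft_force: [-0.1, -0.4, 0.5]
grip_width: 0.06
[[0.431 0.333 0.018]
 [0.454 0.338 0.023]
 [0.45  0.339 0.024]
 [0.445 0.335 0.025]
 [0.453 0.334 0.027]
 [0.38  0.349 0.028]
 [0.391 0.347 0.028]
 [0.387 0.349 0.029]
 [0.461 0.346 0.031]
 [0.392 0.357 0.031]
 [0.393 0.36  0.031]
 [0.45  0.338 0.032]]
```

View pics/a7.png

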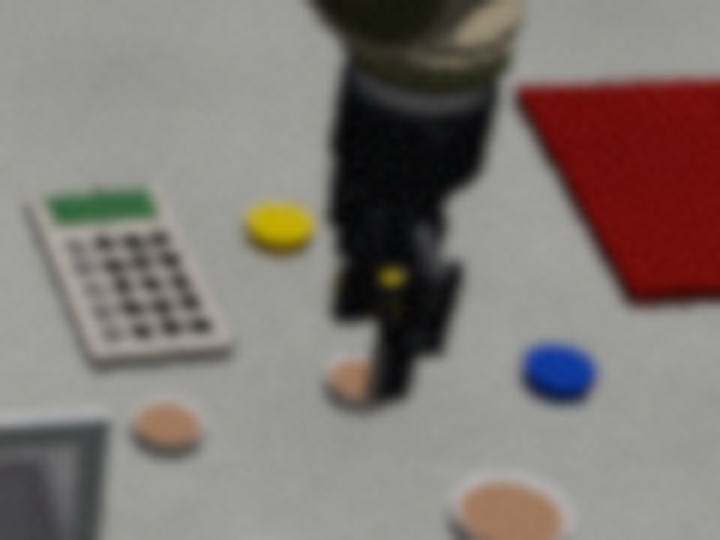

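```bash
python3 -m pendant '[60,0,0,0.1,0,0,0,60,0,0,0.1,0,0,0,60,0,0,0,0,0,0,60,0,0,0,0,0,0]'
python3 -m pendant '[60,0,0,0.05,0,0,0,60,0,0,0,0,0,0,60,0,0,0,0,0,0]'
python3 - <<'E'
from h import *
d=get_image("scene"); crop(d,"a8.png",300,140,420,230,6)
E
```

```text
time_s: 6.0
position: [0.4154, 0.352, -0.0223]
tool_rot: [[0.173, 0.985, -0.0], [0.985, -0.173, -0.0], [-0.0, -0.0, -1.0]]
ft_force: [0.3, -0.4, -0.2]
grip_width: 0.0599
time_s: 6.3
position: [0.4155, 0.3521, -0.0246]
tool_rot: [[0.173, 0.985, -0.0], [0.985, -0.173, -0.0], [-0.0, -0.0, -1.0]]
ft_force: [0.8, -0.0, 0.5]
grip_width: 0.0599
```

View pics/a8.png

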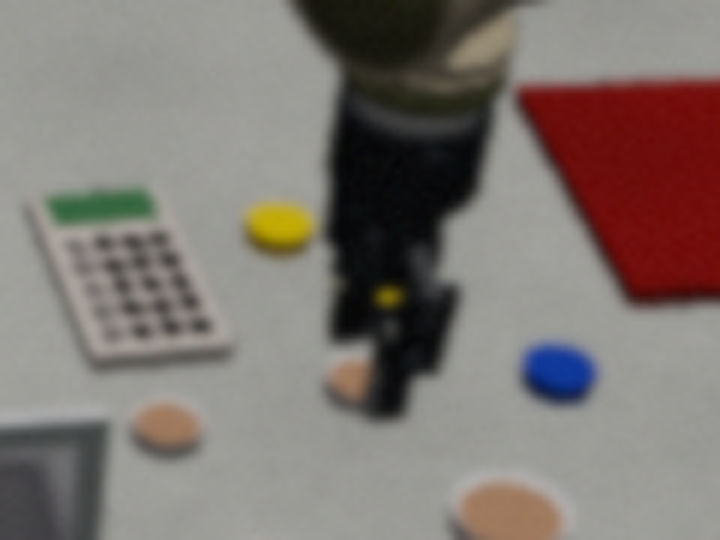

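```bash
python3 - <<'E'
from h import *
d=get_image("scene")
for z in(0,.005,.01,.015,.02): print(z,ray(d,(364.5,209.2),z)[0].round(4), ray(d,(364.8,206),z)[0].round(4))
print(w2c([.4155,.352,0]))
E
```

```text
0 [0.4404 0.3568 0.    ] [ 0.4263  0.3649 -0.    ]
0.005 [0.4458 0.3532 0.005 ] [0.4318 0.3613 0.005 ]
0.01 [0.4512 0.3497 0.01  ] [0.4373 0.3577 0.01  ]
0.015 [0.4566 0.3461 0.015 ] [0.4427 0.3541 0.015 ]
0.02 [0.462  0.3426 0.02  ] [0.4482 0.3505 0.02  ]
[-0.18052726  0.2986997   0.        ]
```

```bash
python3 -m pendant '[60,0,0,0.08,0,0,0,60,0,0,0,0,0,0,60,0,0,0,0,0,0,48,0,0,0,0,0,0,48,0,0,0,0,0,0,36,0,0,0,0,0,0,36,0,0,0,0,0,0,36,0,0,0,0,0,0,36,0,0,0,0,0,0,36,0,0,0,0,0,0]' 30
python3 - <<'E'
from h import *
d=get_image("scene"); crop(d,"a9.png",300,140,420,230,6)
E
```

```text
time_s: 7.4
position: [0.4156, 0.3521, -0.0283]
tool_rot: [[0.173, 0.985, 0.0], [0.985, -0.173, 0.0], [0.0, 0.0, -1.0]]
ft_force: [-0.7, -0.7, 4.8]
grip_width: 0.0373
```

View pics/a9.png

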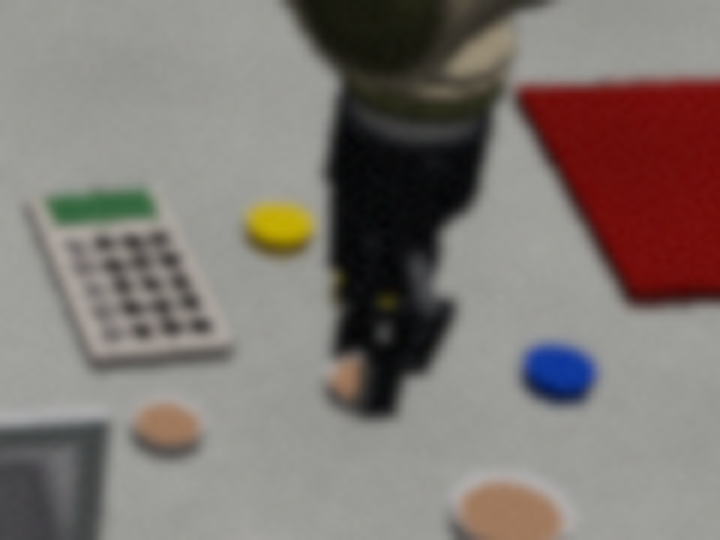

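```bash
python3 -m pendant '[30,0,0,0,0,0,0,30,0,0,0,0,0,0,30,0,0,-0.2,0,0,0,30,0,0,-0.2,0,0,0,30,0,0,-0.2,0,0,0,30,0,0,0,0,0,0,30,0,0,0,0,0,0]' 30
python3 - <<'E'
from h import *
d=get_image("scene"); crop(d,"b1.png",300,140,420,230,6)
E
```

```text
time_s: 8.15
position: [0.4156, 0.3521, 0.0017]
tool_rot: [[0.173, 0.985, 0.001], [0.985, -0.173, 0.0], [0.0, 0.0, -1.0]]
ft_force: [0.4, -0.4, -0.1]
grip_width: 0.037
```

View pics/b1.png

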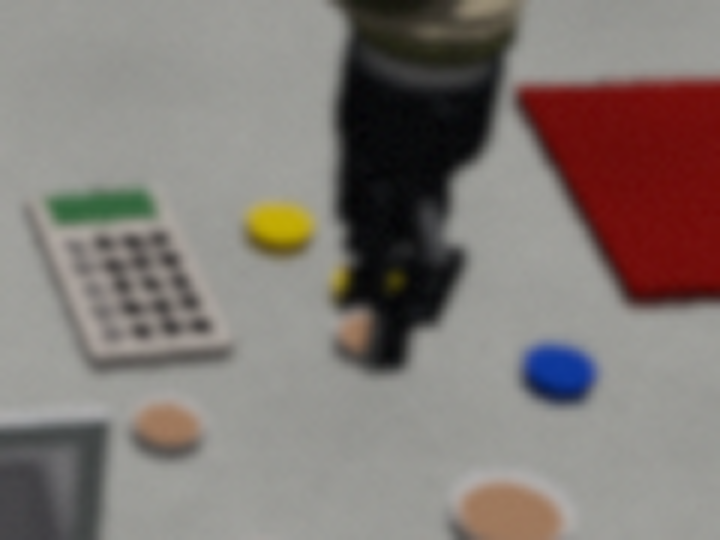

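```bash
python3 t.py c -.012 -.072 .065
```

```text
t 8.2 pos [0.4154 0.352  0.0014] grip 0.0373 F [-0.5  0.7 -0.5] q [28. 34. 91.  0. 55. 38.]
 shift now-axes [-7.412  3.377 -1.273]  target-axes [-7.414  3.373 -1.273]  turn [-0.001  0.001 -0.004]
```

```bash
python3 -m pendant '[30,0,0,-0.64,0,0,0,30,0,0,-0.64,0,0,0,30,-0.741,0.337,0,0,0,0,30,-0.741,0.337,0,0,0,0,30,-0.741,0.337,0,0,0,0,30,-0.741,0.337,0,0,0,0,30,-0.741,0.337,0,0,0,0,30,-0.741,0.337,0,0,0,0,30,-0.741,0.337,0,0,0,0,30,-0.741,0.337,0,0,0,0,30,-0.741,0.337,0,0,0,0,30,-0.741,0.337,0,0,0,0]'
python3 -m pendant '[30,0,0,0,0,0,0,30,0,0,0,0,0,0]'; python3 t.py c -.012 -.072 -.021
python3 - <<'E'
from h import *
d=get_image("scene"); crop(d,"b2.png",200,140,360,260,5)
d=get_image("top"); crop(d,"b3.png",200,100,360,240,5)
E
```

```text
time_s: 9.4
position: [0.5171, -0.0437, 0.065]
tool_rot: [[0.174, 0.985, -0.001], [0.985, -0.174, 0.0], [0.0, -0.001, -1.0]]
ft_force: [1.1, 0.2, 0.1]
grip_width: 0.037
time_s: 9.6
position: [0.5169, -0.0424, 0.0649]
tool_rot: [[0.175, 0.985, -0.001], [0.985, -0.175, 0.001], [0.0, -0.001, -1.0]]
ft_force: [-0.9, -0.1, -0.1]
grip_width: 0.0374
t 9.6 pos [ 0.5169 -0.0424  0.0649] grip 0.0374 F [-0.9 -0.1 -0.1] q [-18.  27.  91.   0.  62.  -8.]
 shift now-axes [0.005 0.013 1.717]  target-axes [0.005 0.011 1.717]  turn [-0.009 -0.002 -0.017]
```

View pics/b2.png

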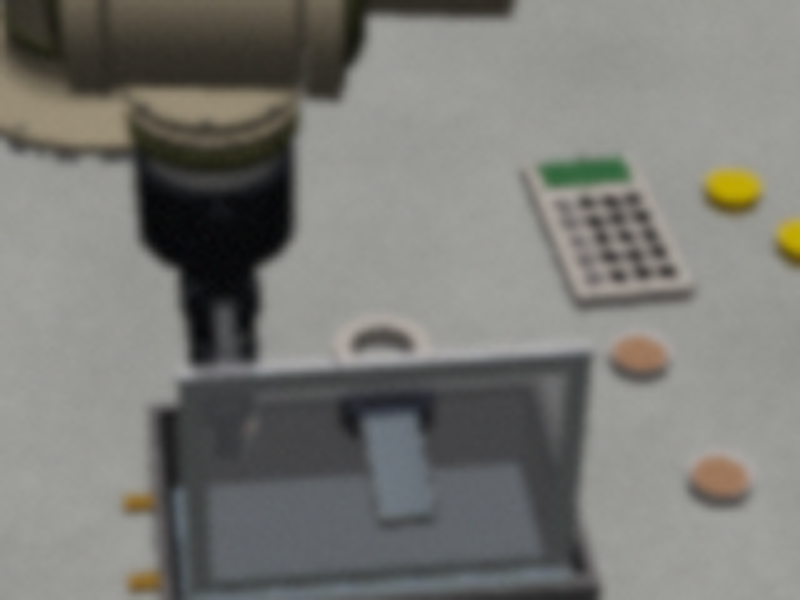

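View pics/b3.png

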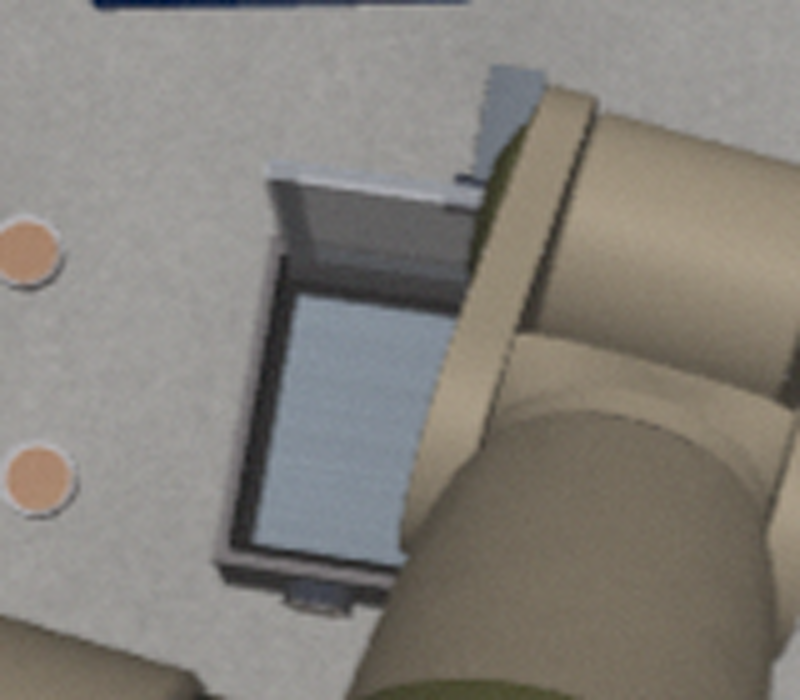

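```bash
python3 -m pendant '[30,0,0,0.4,0,0,0,30,0,0,0.4,0,0,0,30,0,0,0.4,0,0,0,30,0,0,0.3,0,0,0,30,0,0,0.1,0,0,0,30,0,0,0,0,0,0]'
python3 -m pendant '[30,0,0,0.06,0,0,0,30,0,0,0.04,0,0,0,30,0,0,0,0,0,0,30,0,0,0,0,0,0]'
python3 - <<'E'
from h import *
d=get_image("scene"); crop(d,"b4.png",200,180,320,280,6)
E
```

```text
time_s: 10.3
position: [0.5169, -0.0411, -0.0148]
tool_rot: [[0.172, 0.985, -0.001], [0.985, -0.172, 0.0], [0.0, -0.001, -1.0]]
ft_force: [-0.5, 0.5, -0.1]
grip_width: 0.0372
time_s: 10.7
position: [0.5173, -0.0421, -0.0193]
tool_rot: [[0.173, 0.985, 0.0], [0.985, -0.173, -0.0], [-0.0, 0.0, -1.0]]
ft_force: [-0.8, 0.7, -0.3]
grip_width: 0.0373
```

View pics/b4.png

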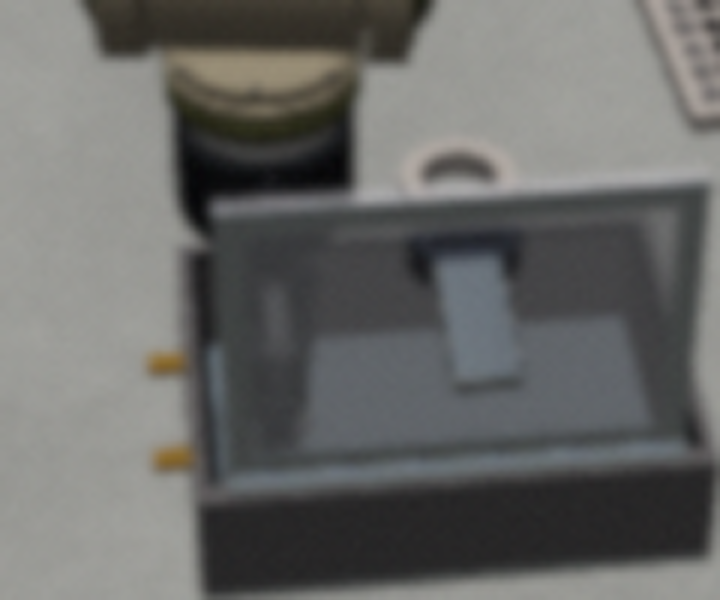

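```bash
python3 -m pendant '[30,0,0,0.04,0,0,0,30,0,0,0,0,0,0,30,0,0,0.02,0,0,0,30,0,0,0,0,0,0,30,0,0,0,0,0,0]'
```

```text
time_s: 11.25
position: [0.5173, -0.0421, -0.0223]
tool_rot: [[0.173, 0.985, 0.0], [0.985, -0.173, -0.0], [-0.0, 0.0, -1.0]]
ft_force: [-1.1, -0.1, 5.3]
grip_width: 0.0372
```

```bash
python3 -m pendant '[50,0,0,0,0,0,0,50,0,0,0,0,0,0,50,0,0,0,0,0,0,50,0,0,-0.2,0,0,0,50,0,0,-0.5,0,0,0,50,0,0,-0.6,0,0,0,50,0,0,-0.6,0,0,0,50,0,0,-0.6,0,0,0,50,0,0,0,0,0,0]'; python3 t.py w .421 .2405 .07
```

```text
time_s: 12.15
position: [0.5191, -0.0425, 0.1067]
tool_rot: [[0.173, 0.985, 0.008], [0.985, -0.173, -0.002], [-0.001, 0.008, -1.0]]
ft_force: [0.1, 0.5, -0.5]
grip_width: 0.0503
t 12.15 pos [ 0.5191 -0.0425  0.1067] grip 0.0503 F [ 0.1  0.5 -0.5] q [-18.  24.  88.   0.  68.  -8.]
 shift now-axes [ 5.236 -2.918  0.706]  target-axes [ 5.236 -2.91   0.735]  turn [ 0.056  0.007 -0.003]
```

```bash
python3 -m pendant '[60,0.651,-0.364,0.09,0,0,0,60,0.651,-0.364,0.09,0,0,0,60,0.651,-0.364,0.09,0,0,0,60,0.651,-0.364,0.09,0,0,0,60,0.651,-0.364,0.09,0,0,0,60,0.651,-0.364,0.09,0,0,0,60,0.651,-0.364,0.09,0,0,0,60,0.651,-0.364,0.09,0,0,0,60,0,0,0,0,0,0,60,0,0,0,0,0,0]'; python3 t.py w .421 .239 -.02
python3 - <<'E'
from h import *
finddishes()
d=get_image("top"); crop(d,"c1.png",140,130,340,280,4)
E
```

```text
time_s: 13.15
position: [0.4185, 0.24, 0.0663]
tool_rot: [[0.172, 0.985, -0.0], [0.985, -0.172, -0.0], [-0.0, -0.0, -1.0]]
ft_force: [-0.1, -0.5, 0.9]
grip_width: 0.0602
t 13.15 pos [0.4185 0.24   0.0663] grip 0.0602 F [-0.1 -0.5  0.9] q [16. 24. 97. -0. 60. 26.]
 shift now-axes [-0.011  0.053  1.725]  target-axes [-0.011  0.052  1.725]  turn [-0.003  0.003  0.009]
top [204.7 149.9] 108 [0.6562 0.2518 0.0065] ch [ 74. 242.   6.]
top [208.7 194.7] 81 [0.5381 0.2393 0.0065] ch [-40. 209.   6.]
top [321.7 199.7] 121 [ 0.5197 -0.0428  0.0065] ch [-10. -72.   6.]
scene [327.4 210.6] 62 [0.4226 0.24   0.0065] ch [-154.  190.    6.]
scene [343.6 235.1] 75 [0.5372 0.2415 0.0065] ch [-42. 211.   6.]
scene [245.3 248.6] 55 [ 0.5128 -0.0399  0.0065] ch [-17. -71.   6.]
scene [365.5 263.9] 90 [0.6568 0.2503 0.0065] ch [ 75. 240.   6.]
```

View pics/c1.png

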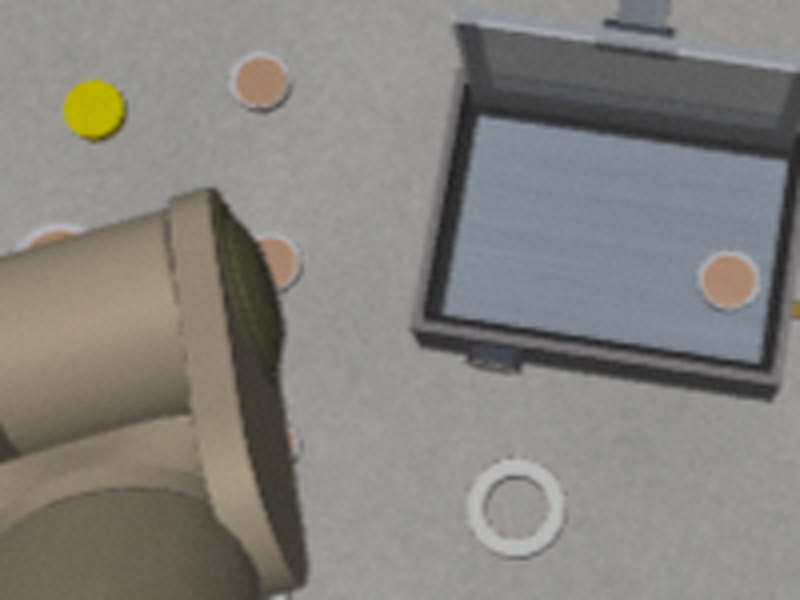

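```bash
python3 -m pendant '[54,0.02,0.05,0.4,0,0,0,54,0,0,0.4,0,0,0,54,0,0,0.4,0,0,0,54,0,0,0.4,0,0,0,54,0,0,0.2,0,0,0,54,0,0,0.07,0,0,0,54,0,0,0,0,0,0,54,0,0,0,0,0,0]'; python3 t.py w .421 .2405 -.0278
```

```text
time_s: 14.1
position: [0.4221, 0.2402, -0.0264]
tool_rot: [[0.174, 0.985, 0.001], [0.985, -0.174, 0.0], [0.001, 0.001, -1.0]]
ft_force: [-0.1, 0.2, 1.1]
grip_width: 0.0537
t 14.1 pos [ 0.4221  0.2402 -0.0264] grip 0.0537 F [-0.1  0.2  1.1] q [ 16.  33. 101.  -0.  46.  26.]
 shift now-axes [ 0.002 -0.023  0.029]  target-axes [ 0.002 -0.023  0.029]  turn [ 0.008 -0.004 -0.006]
```

```bash
python3 -m pendant '[45,0,0,0,0,0,0,40,0,0,0,0,0,0,30,0,0,0,0,0,0,30,0,0,0,0,0,0,30,0,0,0,0,0,0,30,0,0,0,0,0,0,30,0,0,-0.2,0,0,0,30,0,0,-0.4,0,0,0,30,0,0,-0.6,0,0,0,30,0,0,-0.6,0,0,0,30,0,0,0,0,0,0]' 30; python3 t.py c -.012 -.024 .065
python3 - <<'E'
from h import *
d=get_image("scene"); crop(d,"c2.png",260,140,400,240,5)
E
```

```text
time_s: 15.2
position: [0.4234, 0.2409, 0.0668]
tool_rot: [[0.173, 0.985, 0.007], [0.985, -0.173, 0.002], [0.003, 0.007, -1.0]]
ft_force: [0.3, -0.0, 0.0]
grip_width: 0.0369
t 15.2 pos [0.4234 0.2409 0.0668] grip 0.0369 F [ 0.3 -0.   0. ] q [16. 24. 96.  0. 59. 26.]
 shift now-axes [-4.291  2.831  0.042]  target-axes [-4.292  2.83   0.037]  turn [ 0.048 -0.023 -0.002]
```

View pics/c2.png

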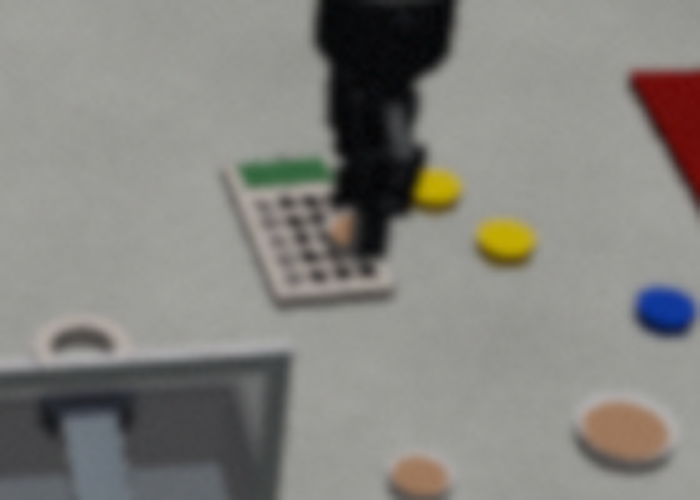

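```bash
python3 -m pendant '[30,-0.613,0.404,0,0,0,0,30,-0.613,0.404,0,0,0,0,30,-0.613,0.404,0,0,0,0,30,-0.613,0.404,0,0,0,0,30,-0.613,0.404,0,0,0,0,30,-0.613,0.404,0,0,0,0,30,-0.613,0.404,0,0,0,0,30,0,0,0,0,0,0,30,0,0,0,0,0,0]'; python3 t.py c -.012 -.024 -.0195
```

```text
time_s: 16.15
position: [0.523, 0.0043, 0.0621]
tool_rot: [[0.175, 0.985, -0.002], [0.985, -0.175, 0.001], [0.0, -0.002, -1.0]]
ft_force: [-1.0, 0.8, -0.0]
grip_width: 0.0374
t 16.15 pos [0.523  0.0043 0.0621] grip 0.0374 F [-1.   0.8 -0. ] q [-13.  28.  90.   0.  62.  -2.]
 shift now-axes [0.024 0.054 1.632]  target-axes [0.025 0.051 1.632]  turn [-0.015 -0.002 -0.014]
```

```bash
python3 -m pendant '[30,0.02,0.05,0.4,0,0,0,30,0,0,0.4,0,0,0,30,0,0,0.4,0,0,0,30,0,0,0.3,0,0,0,30,0,0,0.11,0,0,0,30,0,0,0.03,0,0,0,30,0,0,0.02,0,0,0,30,0,0,0,0,0,0,30,0,0,0,0,0,0]'
```

```text
time_s: 17.05
position: [0.5266, 0.005, -0.0195]
tool_rot: [[0.173, 0.985, 0.001], [0.985, -0.173, -0.0], [-0.0, 0.001, -1.0]]
ft_force: [0.2, -0.5, 0.4]
grip_width: 0.0371
```

```bash
python3 -m pendant '[30,0,0,0.03,0,0,0,30,0,0,0,0,0,0,30,0,0,0,0,0,0]';python3 -m pendant '[50,0,0,0,0,0,0,50,0,0,0,0,0,0,50,0,0,0,0,0,0,50,0,0,-0.2,0,0,0,50,0,0,-0.5,0,0,0,50,0,0,-0.6,0,0,0,50,0,0,-0.6,0,0,0,50,0,0,0,0,0,0]'; python3 t.py w .537 .2415 .07
```

```text
time_s: 17.35
position: [0.5267, 0.0049, -0.0204]
tool_rot: [[0.173, 0.985, 0.002], [0.985, -0.173, -0.0], [-0.0, 0.002, -1.0]]
ft_force: [-2.5, 1.1, 11.3]
grip_width: 0.0372
time_s: 18.15
position: [0.5283, 0.0046, 0.0776]
tool_rot: [[0.173, 0.985, 0.007], [0.985, -0.173, -0.002], [-0.0, 0.008, -1.0]]
ft_force: [0.6, -0.1, 0.0]
grip_width: 0.0499
t 18.15 pos [0.5283 0.0046 0.0776] grip 0.0499 F [ 0.6 -0.1  0. ] q [-12.  27.  89.  -0.  64.  -2.]
 shift now-axes [ 4.696 -0.65   0.145]  target-axes [ 4.696 -0.647  0.152]  turn [ 0.054  0.002 -0.003]
```

```bash
python3 -m pendant '[60,0.783,-0.108,0,0,0,0,60,0.783,-0.108,0,0,0,0,60,0.783,-0.108,0,0,0,0,60,0.783,-0.108,0,0,0,0,60,0.783,-0.108,0,0,0,0,60,0.783,-0.108,0,0,0,0,60,0,0,0,0,0,0,60,0,0,0,0,0,0]'; 
python3 - <<'E'
from h import *
finddishes()
E
python3 t.py w .537 .2415 -.0275
```

```text
time_s: 18.95
position: [0.5346, 0.2423, 0.073]
tool_rot: [[0.172, 0.985, -0.001], [0.985, -0.172, -0.0], [-0.001, -0.001, -1.0]]
ft_force: [-0.8, -0.9, 0.2]
grip_width: 0.0597
top [302.2 196.3] 123 [0.5292 0.0055 0.0065] ch [ -9. -23.   6.]
top [321.7 199.7] 122 [ 0.5196 -0.0427  0.0065] ch [-10. -72.   6.]
scene [343.5 235.1] 75 [0.5373 0.2413 0.0065] ch [-41. 211.   6.]
scene [245.4 248.6] 57 [ 0.5129 -0.0395  0.0065] ch [-17. -70.   6.]
scene [262.5 247.5] 64 [0.5218 0.0063 0.0065] ch [-16. -23.   6.]
scene [365.5 263.9] 91 [0.6566 0.2504 0.0065] ch [ 74. 240.   6.]
t 19.05 pos [0.535  0.241  0.0732] grip 0.0603 F [-0.2 -0.2 -0.1] q [13. 32. 79. -0. 69. 23.]
 shift now-axes [0.018 0.039 2.014]  target-axes [0.017 0.038 2.014]  turn [-0.005  0.004 -0.01 ]
```

```bash
python3 -m pendant '[60,0.02,0.04,0.45,0,0,0,58,0,0,0.45,0,0,0,56,0,0,0.45,0,0,0,54,0,0,0.4,0,0,0,54,0,0,0.2,0,0,0,54,0,0,0.07,0,0,0,54,0,0,0,0,0,0,54,0,0,0,0,0,0]'; python3 t.py w .537 .2415 -.0278
```

```text
time_s: 19.85
position: [0.5378, 0.2425, -0.0266]
tool_rot: [[0.174, 0.985, 0.002], [0.985, -0.174, 0.0], [0.001, 0.001, -1.0]]
ft_force: [0.1, -0.2, 0.4]
grip_width: 0.0539
t 19.85 pos [ 0.5378  0.2425 -0.0266] grip 0.0539 F [ 0.1 -0.2  0.4] q [13. 40. 84. -0. 56. 23.]
 shift now-axes [-0.022 -0.013  0.023]  target-axes [-0.022 -0.013  0.023]  turn [ 0.01  -0.004 -0.006]
```

```bash
python3 -m pendant '[45,0,0,0,0,0,0,40,0,0,0,0,0,0,30,0,0,0,0,0,0,30,0,0,0,0,0,0,30,0,0,0,0,0,0,30,0,0,0,0,0,0,30,0,0,-0.2,0,0,0,30,0,0,-0.4,0,0,0,30,0,0,-0.6,0,0,0,30,0,0,-0.6,0,0,0,30,0,0,-0.1,0,0,0,30,0,0,0,0,0,0]' 30; python3 t.py c -.012 .024 .065
python3 - <<'E'
from h import *
d=get_image("scene"); crop(d,"c3.png",260,160,400,260,5)
E
```

```text
time_s: 21.05
position: [0.5376, 0.2427, 0.0686]
tool_rot: [[0.173, 0.985, 0.002], [0.985, -0.173, 0.001], [0.001, 0.002, -1.0]]
ft_force: [-0.2, 0.6, -0.8]
grip_width: 0.0368
t 21.05 pos [0.5376 0.2427 0.0686] grip 0.0368 F [-0.2  0.6 -0.8] q [13. 33. 79.  0. 68. 23.]
 shift now-axes [-3.763  0.589  0.07 ]  target-axes [-3.763  0.587  0.072]  turn [ 0.015 -0.006 -0.003]
```

View pics/c3.png

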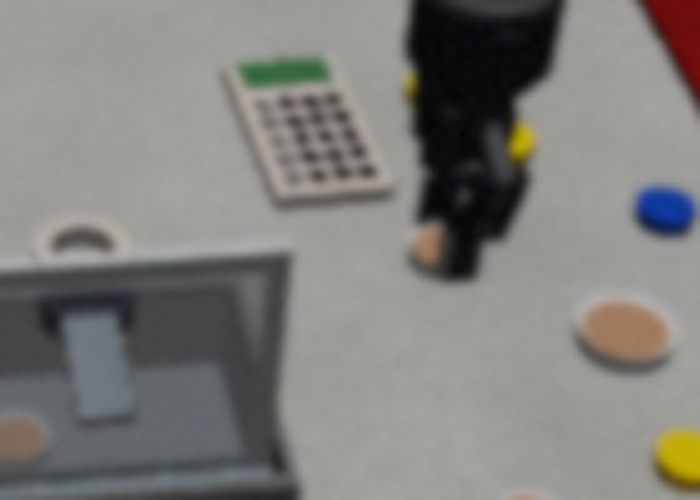

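```bash
python3 -m pendant '[30,-0.753,0.117,0,0,0,0,30,-0.753,0.117,0,0,0,0,30,-0.753,0.117,0,0,0,0,30,-0.753,0.117,0,0,0,0,30,-0.753,0.117,0,0,0,0,30,0,0,0,0,0,0,30,0,0,0,0,0,0]'; python3 t.py c -.012 .024 -.0195
```

```text
time_s: 21.8
position: [0.5328, 0.0517, 0.0664]
tool_rot: [[0.175, 0.985, -0.002], [0.985, -0.175, 0.001], [0.0, -0.002, -1.0]]
ft_force: [-0.6, -0.1, -0.2]
grip_width: 0.0371
t 21.8 pos [0.5328 0.0517 0.0664] grip 0.0371 F [-0.6 -0.1 -0.2] q [-7. 28. 88.  0. 64.  3.]
 shift now-axes [0.016 0.025 1.717]  target-axes [0.016 0.021 1.717]  turn [-0.017 -0.001 -0.016]
```

```bash
python3 -m pendant '[30,0.01,0.02,0.4,0,0,0,30,0,0,0.4,0,0,0,30,0,0,0.4,0,0,0,30,0,0,0.35,0,0,0,30,0,0,0.12,0,0,0,30,0,0,0.04,0,0,0,30,0,0,0.02,0,0,0,30,0,0,0,0,0,0,30,0,0,0,0,0,0]'
```

```text
time_s: 22.7
position: [0.5348, 0.0524, -0.0185]
tool_rot: [[0.173, 0.985, 0.001], [0.985, -0.173, -0.0], [0.0, 0.001, -1.0]]
ft_force: [0.4, -0.5, -0.0]
grip_width: 0.0374
```

```bash
python3 -m pendant '[30,0,0,0.045,0,0,0,30,0,0,0,0,0,0,30,0,0,0,0,0,0]';python3 -m pendant '[50,0,0,0,0,0,0,50,0,0,0,0,0,0,50,0,0,0,0,0,0,50,0,0,-0.2,0,0,0,50,0,0,-0.5,0,0,0,50,0,0,-0.6,0,0,0,50,0,0,-0.6,0,0,0,50,0,0,0,0,0,0]'; python3 t.py w .6565 .251 .07
```

```text
time_s: 23.0
position: [0.5349, 0.0524, -0.0208]
tool_rot: [[0.173, 0.985, 0.001], [0.985, -0.173, -0.0], [0.0, 0.001, -1.0]]
ft_force: [-0.7, 0.6, 5.8]
grip_width: 0.0374
time_s: 23.8
position: [0.5365, 0.0522, 0.0779]
tool_rot: [[0.173, 0.985, 0.008], [0.985, -0.173, -0.001], [0.0, 0.008, -1.0]]
ft_force: [-0.4, 0.4, -1.2]
grip_width: 0.05
t 23.8 pos [0.5365 0.0522 0.0779] grip 0.05 F [-0.4  0.4 -1.2] q [-7. 28. 87. -0. 65.  3.]
 shift now-axes [4.331 1.674 0.173]  target-axes [4.33  1.677 0.159]  turn [ 0.055 -0.003 -0.003]
```

```bash
python3 -m pendant '[60,0.866,0,0,0,0,0,60,0.866,0,0,0,0,0,60,0.866,0,0,0,0,0,60,0.866,0.2,0,0,0,0,60,0.866,0.6,0,0,0,0,60,0,0.87,0,0,0,0,60,0,0,0,0,0,0,60,0,0,0,0,0,0]'; 
python3 - <<'E'
from h import *
finddishes()
E
python3 t.py w .6565 .251 -.0275
```

```text
time_s: 24.6
position: [0.6522, 0.249, 0.0726]
tool_rot: [[0.174, 0.985, -0.002], [0.985, -0.174, -0.0], [-0.001, -0.002, -1.0]]
ft_force: [-0.7, -0.6, -0.7]
grip_width: 0.0599
top [283.5 193.5] 120 [0.5374 0.052  0.0065] ch [-9. 24.  6.]
top [302.2 196.4] 124 [0.5291 0.0055 0.0065] ch [ -9. -23.   6.]
top [321.7 199.7] 121 [ 0.5196 -0.0426  0.0065] ch [-10. -72.   6.]
scene [245.3 248.6] 54 [ 0.5131 -0.0399  0.0065] ch [-17. -70.   7.]
scene [262.6 247.6] 64 [0.5223 0.0063 0.0065] ch [-16. -23.   6.]
scene [279.6 246.9] 47 [0.5325 0.0519 0.0065] ch [-13.  23.   6.]
scene [380.2 259.4] 88 [0.6527 0.2962 0.0065] ch [ 63. 285.   6.]
t 24.7 pos [0.6514 0.2491 0.0735] grip 0.0598 F [ 0.1  0.4 -0.2] q [11. 42. 58.  0. 80. 21.]
 shift now-axes [0.056 0.096 2.019]  target-axes [0.055 0.094 2.019]  turn [-0.01   0.003 -0.005]
```

Dish 1 has been knocked about 45 mm aside, from y 0.251 to 0.296. I'll confirm that before reaching for it.

```bash
python3 - <<'E'
from h import *
d=get_image("scene"); crop(d,"c4.png",320,190,460,290,5)
E
python3 t.py w .653 .2965 .05
```

```text
t 24.75 pos [0.6514 0.2492 0.0738] grip 0.0598 F [-0.5  0.7 -0. ] q [11. 42. 58.  0. 80. 21.]
 shift now-axes [ 0.938 -0.133  0.476]  target-axes [ 0.938 -0.133  0.476]  turn [-0.006  0.001 -0.004]
```

View pics/c4.png

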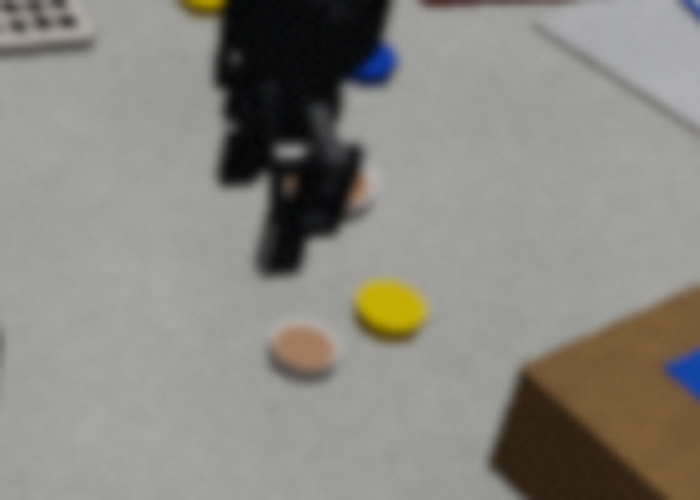

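```bash
python3 -m pendant '[56,0.47,-0.06,0,0,0,0,56,0.47,-0.06,0.2,0,0,0,56,0,0,0.4,0,0,0,56,0,0,0.4,0,0,0,56,0,0,0.4,0,0,0,56,0,0,0,0,0,0,56,0,0,0,0,0,0]'; 
python3 - <<'E'
from h import *
finddishes()
d=get_image("scene"); crop(d,"c5.png",320,190,460,290,5)
E
python3 t.py w .653 .2965 -.0275
```

```text
time_s: 25.45
position: [0.6544, 0.2966, 0.0045]
tool_rot: [[0.173, 0.985, 0.0], [0.985, -0.173, 0.0], [0.0, 0.0, -1.0]]
ft_force: [0.1, 0.6, 0.1]
grip_width: 0.0559
top [283.5 193.5] 120 [0.5374 0.052  0.0065] ch [-9. 24.  6.]
top [302.2 196.4] 124 [0.5291 0.0055 0.0065] ch [ -9. -23.   6.]
top [321.7 199.8] 123 [ 0.5195 -0.0427  0.0065] ch [-10. -72.   6.]
scene [245.3 248.6] 54 [ 0.5131 -0.0399  0.0065] ch [-17. -70.   7.]
scene [262.5 247.6] 63 [0.5221 0.0063 0.0065] ch [-16. -23.   6.]
scene [279.7 246.9] 47 [0.5327 0.0521 0.0065] ch [-13.  24.   7.]
scene [379.8 259.4] 80 [0.6523 0.2949 0.0065] ch [ 63. 283.   6.]
t 25.6 pos [0.6552 0.2967 0.0054] grip 0.0561 F [-0.2  0.2  0.5] q [15. 48. 58.  0. 74. 25.]
 shift now-axes [-0.012 -0.044  0.657]  target-axes [-0.012 -0.042  0.657]  turn [ 0.016 -0.007 -0.004]
```

View pics/c5.png

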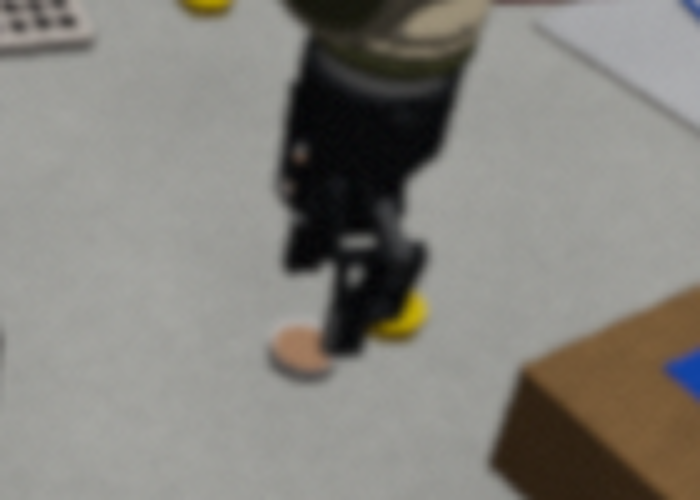

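```bash
python3 -m pendant '[56,-0.05,-0.03,0.3,0,0,0,56,0,0,0,0,0,0,56,0,0,0,0,0,0]'; 
python3 - <<'E'
from h import *
d=get_image("scene"); crop(d,"c6.png",340,210,440,280,7)
E
python3 t.py w .653 .2945 -.0275
```

```text
time_s: 25.9
position: [0.6529, 0.2944, -0.0106]
tool_rot: [[0.173, 0.985, 0.0], [0.985, -0.173, 0.0], [0.0, 0.0, -1.0]]
ft_force: [0.7, 0.2, 0.1]
grip_width: 0.0562
t 25.95 pos [ 0.6531  0.2945 -0.0103] grip 0.056 F [-0.1  0.1 -1. ] q [15. 49. 59.  0. 72. 25.]
 shift now-axes [-0.001 -0.003  0.343]  target-axes [-0.001 -0.003  0.343]  turn [ 0.008 -0.004 -0.004]
```

View pics/c6.png

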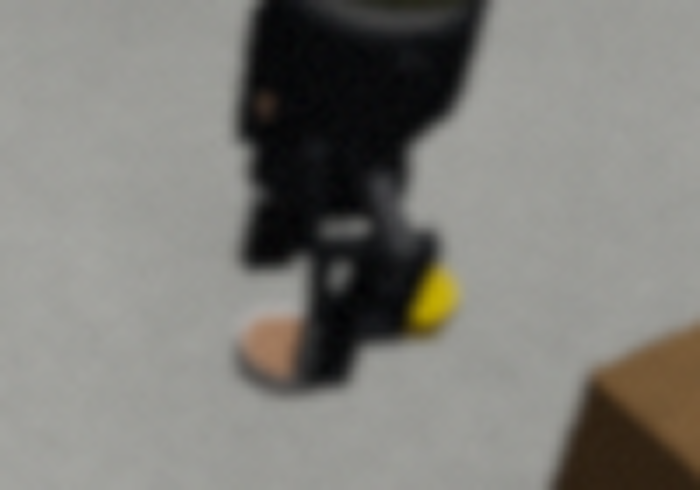

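```bash
python3 -m pendant '[56,0,0,0.25,0,0,0,56,0,0,0.08,0,0,0,56,0,0,0,0,0,0,45,0,0,0,0,0,0,40,0,0,0,0,0,0,30,0,0,0,0,0,0,30,0,0,0,0,0,0,30,0,0,0,0,0,0,30,0,0,-0.2,0,0,0,30,0,0,-0.4,0,0,0,30,0,0,0,0,0,0]' 30; 
python3 - <<'E'
from h import *
d=get_image("scene"); crop(d,"c7.png",340,210,440,280,7)
E
python3 t.py c .1 .28 .07
```

```text
time_s: 27.05
position: [0.6542, 0.2948, 0.0053]
tool_rot: [[0.173, 0.985, 0.005], [0.985, -0.173, 0.001], [0.002, 0.005, -1.0]]
ft_force: [-0.2, -0.1, -0.5]
grip_width: 0.0375
t 27.1 pos [0.6534 0.2946 0.0036] grip 0.0371 F [-0.1  0.1 -0.5] q [15. 48. 58. -0. 73. 25.]
 shift now-axes [-0.063  0.729 -1.327]  target-axes [-0.065  0.726 -1.329]  turn [ 0.018 -0.008 -0.004]
```

View pics/c7.png

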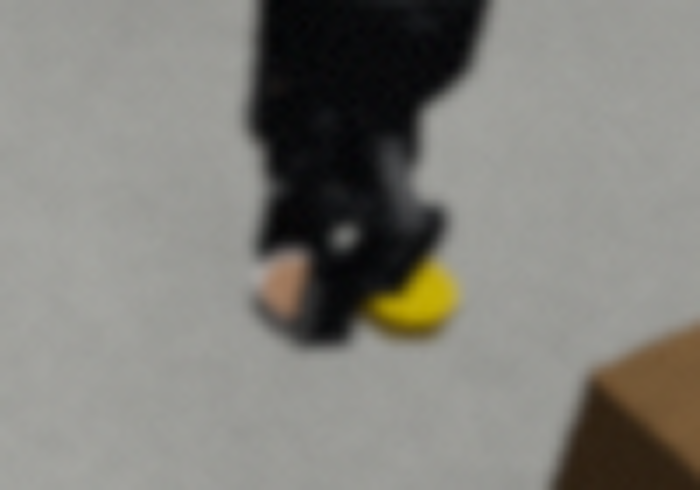

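```bash
python3 t.py c -.012 .072 .065
```

```text
t 27.1 pos [0.6534 0.2946 0.0036] grip 0.0371 F [-0.1  0.1 -0.5] q [15. 48. 58. -0. 73. 25.]
 shift now-axes [-4.225 -1.509 -1.237]  target-axes [-4.225 -1.514 -1.229]  turn [ 0.018 -0.008 -0.004]
```

```bash
python3 -m pendant '[30,0,0,-0.62,0,0,0,30,0,-0.5,-0.62,0,0,0,30,-0.7,-0.5,0,0,0,0,30,-0.7,-0.5,0,0,0,0,30,-0.7,0,0,0,0,0,30,-0.7,0,0,0,0,0,30,-0.7,0,0,0,0,0,30,-0.7,0,0,0,0,0,30,0,0,0,0,0,0,30,0,0,0,0,0,0]'; python3 t.py c -.012 .072 -.0195
```

```text
time_s: 28.1
position: [0.5422, 0.1001, 0.0637]
tool_rot: [[0.175, 0.985, -0.001], [0.985, -0.175, 0.0], [0.0, -0.001, -1.0]]
ft_force: [-0.2, 0.9, -0.8]
grip_width: 0.0376
t 28.1 pos [0.5422 0.1001 0.0637] grip 0.0376 F [-0.2  0.9 -0.8] q [-2. 30. 86.  0. 64.  8.]
 shift now-axes [-0.01   0.006  1.664]  target-axes [-0.01   0.005  1.664]  turn [-0.007 -0.    -0.015]
```

```bash
python3 -m pendant '[30,0,0,0.4,0,0,0,30,0,0,0.4,0,0,0,30,0,0,0.4,0,0,0,30,0,0,0.3,0,0,0,30,0,0,0.12,0,0,0,30,0,0,0.04,0,0,0,30,0,0,0,0,0,0,30,0,0,0,0,0,0]'
python3 -m pendant '[30,0,0,0.04,0,0,0,30,0,0,0,0,0,0,30,0,0,0,0,0,0]'
```

```text
time_s: 28.9
position: [0.5429, 0.1008, -0.0182]
tool_rot: [[0.173, 0.985, 0.001], [0.985, -0.173, -0.0], [0.0, 0.001, -1.0]]
ft_force: [0.6, -0.2, -0.9]
grip_width: 0.0372
time_s: 29.2
position: [0.5425, 0.1005, -0.0207]
tool_rot: [[0.173, 0.985, 0.0], [0.985, -0.173, 0.0], [0.0, 0.0, -1.0]]
ft_force: [-0.1, -0.8, -0.0]
grip_width: 0.0374
```

```bash
python3 -m pendant '[30,0,0,0.025,0,0,0,30,0,0,0,0,0,0,30,0,0,0,0,0,0]';python3 -m pendant '[50,0,0,0,0,0,0,50,0,0,0,0,0,0,50,0,0,0,0,0,0,50,0,0,-0.2,0,0,0,50,0,0,-0.5,0,0,0,50,0,0,-0.6,0,0,0,50,0,0,-0.6,0,0,0,50,0,0,-0.6,0,0,0,50,0,0,0,0,0,0,50,0,0,0,0,0,0]'
```

```text
time_s: 29.5
position: [0.5427, 0.1005, -0.0213]
tool_rot: [[0.173, 0.985, 0.001], [0.985, -0.173, -0.0], [0.0, 0.001, -1.0]]
ft_force: [-2.0, 0.0, 6.6]
grip_width: 0.0373
time_s: 30.5
position: [0.5425, 0.1006, 0.1036]
tool_rot: [[0.173, 0.985, 0.001], [0.985, -0.173, -0.0], [0.0, 0.001, -1.0]]
ft_force: [0.4, 0.5, -1.2]
grip_width: 0.0501
```

```bash
python3 -m pendant '[20,0,0,-0.7,0,0,0,0,0,0,-0.7,0,0,0,0,0,0,-0.7,0,0,0,0,0,0,-0.6,0,0,0,0,0,0,0,0,0,0,0,0,0,0,0,0,0]' 40; python3 t.py c .115 .058 .23
python3 - <<'E'
from h import *
finddishes()
d=get_image("top"); crop(d,"d1.png",200,100,360,240,4)
d=get_image("scene"); crop(d,"d2.png",200,140,360,290,4)
E
```

```text
time_s: 31.1
position: [0.5421, 0.1006, 0.2368]
tool_rot: [[0.173, 0.985, -0.002], [0.985, -0.173, 0.0], [-0.0, -0.002, -1.0]]
ft_force: [0.2, -0.0, -0.5]
grip_width: 0.0
t 31.1 pos [0.5421 0.1006 0.2368] grip 0.0 F [ 0.2 -0.  -0.5] q [-2. 21. 70. -0. 89.  8.]
 shift now-axes [-0.297  2.548  0.133]  target-axes [-0.298  2.548  0.137]  turn [-0.012  0.002 -0.004]
top [285.6 194.1] 69 [0.5357 0.0468 0.0065] ch [-9. 19.  6.]
top [302.2 196.4] 124 [0.5291 0.0055 0.0065] ch [ -9. -23.   6.]
top [321.7 199.7] 122 [ 0.5197 -0.0427  0.0065] ch [-10. -72.   6.]
scene [298.4 244.7] 61 [0.5388 0.1045 0.0065] ch [-16.  76.   6.]
scene [245.3 248.6] 56 [ 0.5129 -0.0397  0.0065] ch [-17. -70.   6.]
scene [262.6 247.6] 64 [0.5223 0.0063 0.0065] ch [-16. -23.   6.]
scene [279.7 247. ] 48 [0.5331 0.0519 0.0065] ch [-13.  23.   6.]
```

View pics/d1.png

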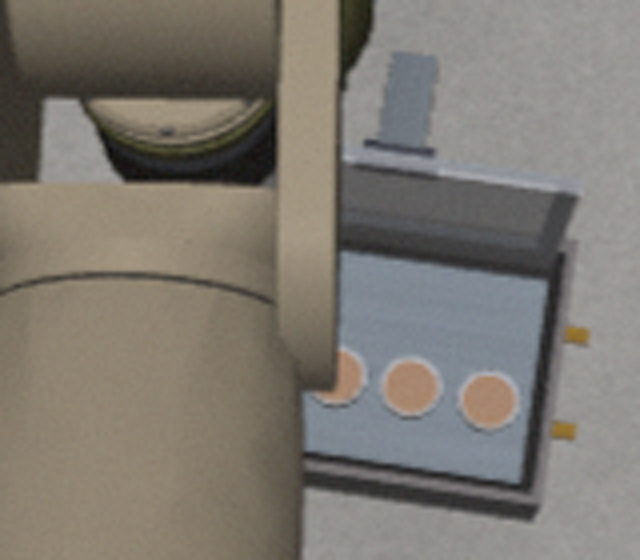

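View pics/d2.png

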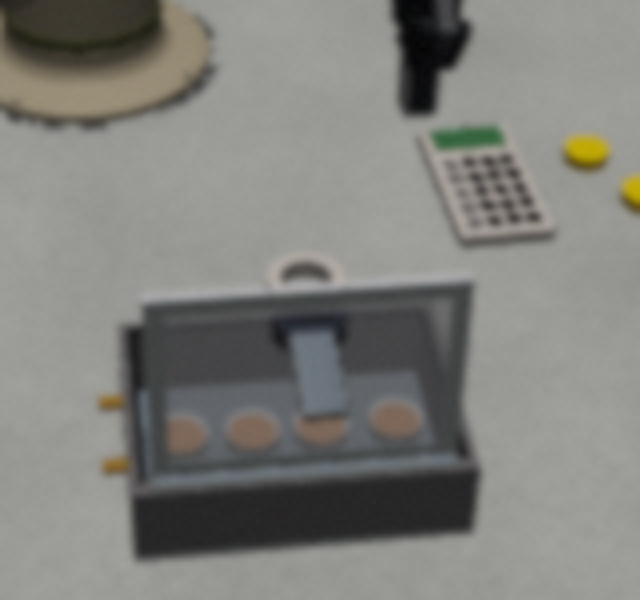

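```bash
python3 - <<'E'
from h import *
d=get_image("scene");s=observe()
for dz in(0,.01,.02,.03,.04): print(dz,proj(d,s["position"]+[0,0,dz]))
E
```

```text
0 [[302.83851278 176.90669874]]
0.01 [[303.10620426 173.47086458]]
0.02 [[303.37720932 169.99250049]]
0.03 [[303.65158986 166.47081189]]
0.04 [[303.92940935 162.90498427]]
```

```bash
python3 -m pendant '[0,-0.1,0.85,0,0,0,0,0,-0.1,0.85,0,0,0,0,0,-0.1,0.85,0,0,0,0,0,0,0,0,0,0,0,0,0,0,0,0,0,0,0,0,0,0.65,0,0,0,0,0,0,0.65,0,0,0,0,0,0,0.65,0,0,0,0,0,0,0,0,0,0,0,0,0,0,0,0,0]'; python3 t.py c .08 .058 .139
python3 - <<'E'
from h import *
d=get_image("scene"); crop(d,"d3.png",200,140,360,290,5)
E
```

```text
time_s: 32.35
position: [0.6651, 0.0641, 0.1418]
tool_rot: [[0.173, 0.985, 0.001], [0.985, -0.173, -0.0], [0.0, 0.001, -1.0]]
ft_force: [0.1, 0.1, 0.5]
grip_width: 0.0001
t 32.35 pos [0.6651 0.0641 0.1418] grip 0.0001 F [0.1 0.1 0.5] q [-5. 36. 59.  0. 85.  5.]
 shift now-axes [-0.005 -0.702  0.056]  target-axes [-0.005 -0.702  0.057]  turn [ 0.005 -0.001 -0.001]
```

View pics/d3.png

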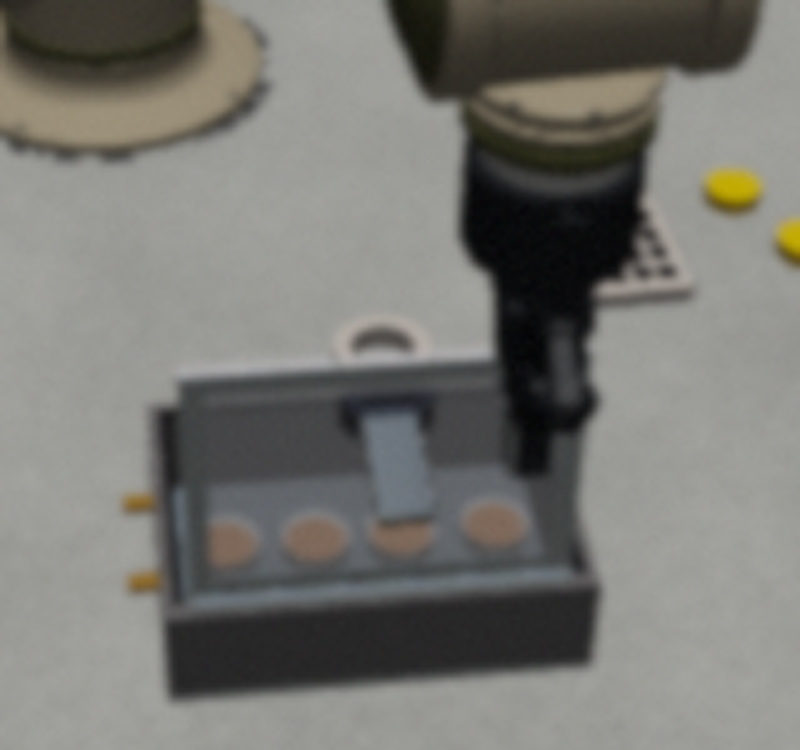

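```bash
python3 -m pendant '[0,0,-0.25,0,0,0,0,0,0,-0.25,0,0,0,0,0,0,-0.25,0,0,0,0,0,0,-0.25,0,0,0,0,0,0,-0.25,0,0,0,0,0,0,-0.25,0,0,0,0]'; python3 t.py c -.01 .058 .139
python3 - <<'E'
from h import *
d=get_image("scene"); crop(d,"d4.png",200,140,360,290,5)
E
```

```text
time_s: 33.0
position: [0.5924, 0.0767, 0.1431]
tool_rot: [[0.173, 0.985, 0.006], [0.985, -0.173, -0.001], [0.0, 0.006, -1.0]]
ft_force: [2.3, 0.4, -1.5]
grip_width: -0.0002
t 33.0 pos [0.5924 0.0767 0.1431] grip -0.0002 F [ 2.3  0.4 -1.5] q [-4. 29. 72. -0. 79.  6.]
 shift now-axes [-0.002 -1.026  0.076]  target-axes [-0.002 -1.026  0.082]  turn [ 0.04  -0.003 -0.004]
```

View pics/d4.png

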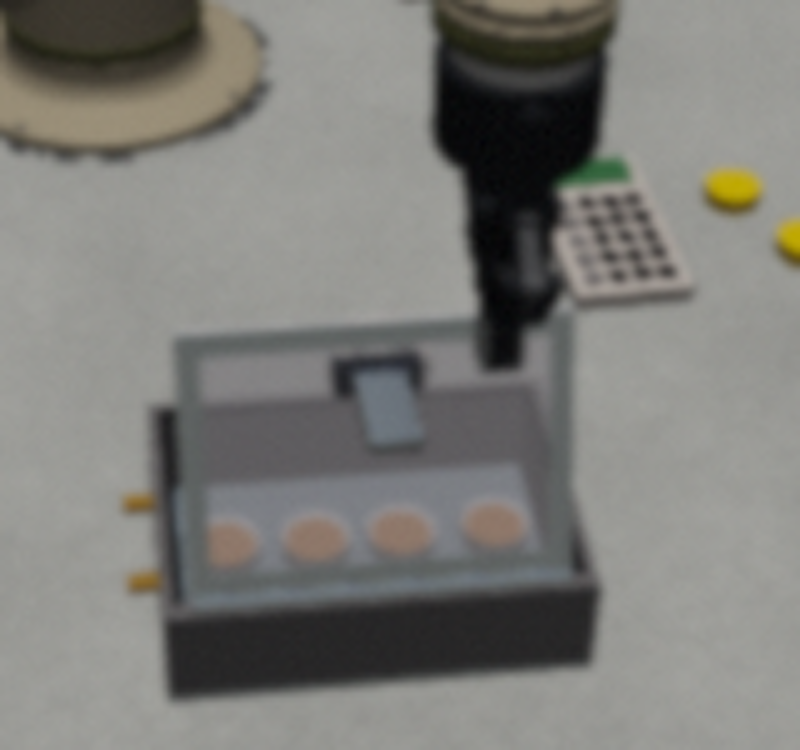

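```bash
python3 -m pendant '[0,0.05,-0.29,0.1,0,0,0,0,0.05,-0.29,0.1,0,0,0,0,0,-0.23,0.18,0,0,0,0,0,-0.23,0.18,0,0,0,0,0,-0.18,0.23,0,0,0,0,0,-0.18,0.23,0,0,0,0,0,0,0,0,0,0]'; python3 t.py c -.043 .063 .034
python3 - <<'E'
from h import *
d=get_image("scene"); crop(d,"d5.png",200,140,360,290,5)
E
```

```text
time_s: 33.75
position: [0.5231, 0.094, 0.09]
tool_rot: [[0.173, 0.985, 0.0], [0.985, -0.173, 0.0], [0.0, 0.0, -1.0]]
ft_force: [1.0, 0.8, -0.2]
grip_width: -0.0002
t 33.75 pos [0.5231 0.094  0.09  ] grip -0.0002 F [ 1.   0.8 -0.2] q [-3. 26. 87.  0. 67.  7.]
 shift now-axes [-0.003 -0.261  1.121]  target-axes [-0.003 -0.261  1.121]  turn [ 0.    -0.    -0.001]
```

View pics/d5.png

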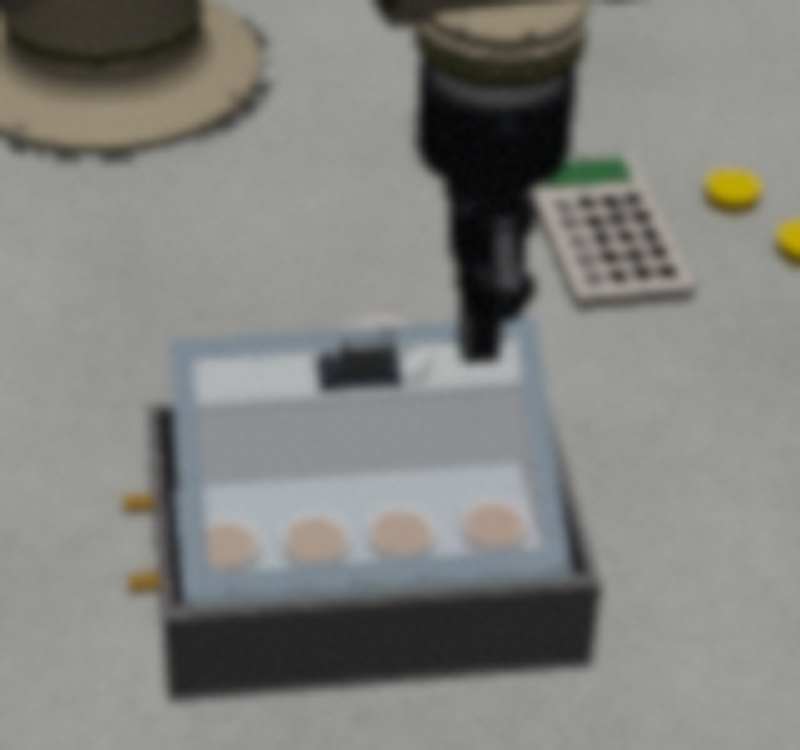

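Lid is coming down, and I'll keep pushing along the arc.

```bash
python3 -m pendant '[0,0,-0.1,0.27,0,0,0,0,0,-0.1,0.27,0,0,0,0,0,-0.04,0.2,0,0,0,0,0,-0.03,0.15,0,0,0,0,0,0,0.1,0,0,0,0,0,0,0,0,0,0]'; python3 t.py c -.043 .063 .034
```

```text
time_s: 34.4
position: [0.5103, 0.096, 0.0397]
tool_rot: [[0.173, 0.985, -0.001], [0.985, -0.173, -0.0], [-0.0, -0.001, -1.0]]
ft_force: [0.2, -0.2, 0.6]
grip_width: 0.0001
t 34.4 pos [0.5103 0.096  0.0397] grip 0.0001 F [ 0.2 -0.2  0.6] q [-2. 29. 93. -0. 58.  8.]
 shift now-axes [ 0.001 -0.002  0.113]  target-axes [ 0.001 -0.002  0.113]  turn [-0.004  0.001 -0.004]
```

```bash
python3 -m pendant '[0,0,0,0.06,0,0,0,0,0,0,0.04,0,0,0,0,0,0,0,0,0,0]'; python3 -m pendant '[0,0,0,0.03,0,0,0,0,0,0,0.03,0,0,0,0,0,0,0,0,0,0]'
python3 - <<'E'
from h import *
d=get_image("scene"); crop(d,"d6.png",200,140,360,290,5)
E
```

```text
time_s: 34.7
position: [0.5103, 0.096, 0.0348]
tool_rot: [[0.173, 0.985, 0.0], [0.985, -0.173, -0.0], [-0.0, 0.0, -1.0]]
ft_force: [-0.2, -0.7, -0.6]
grip_width: 0.0001
time_s: 35.0
position: [0.5102, 0.0961, 0.0318]
tool_rot: [[0.173, 0.985, -0.0], [0.985, -0.173, -0.0], [-0.0, -0.0, -1.0]]
ft_force: [0.5, -0.6, -0.4]
grip_width: 0.0003
```

View pics/d6.png

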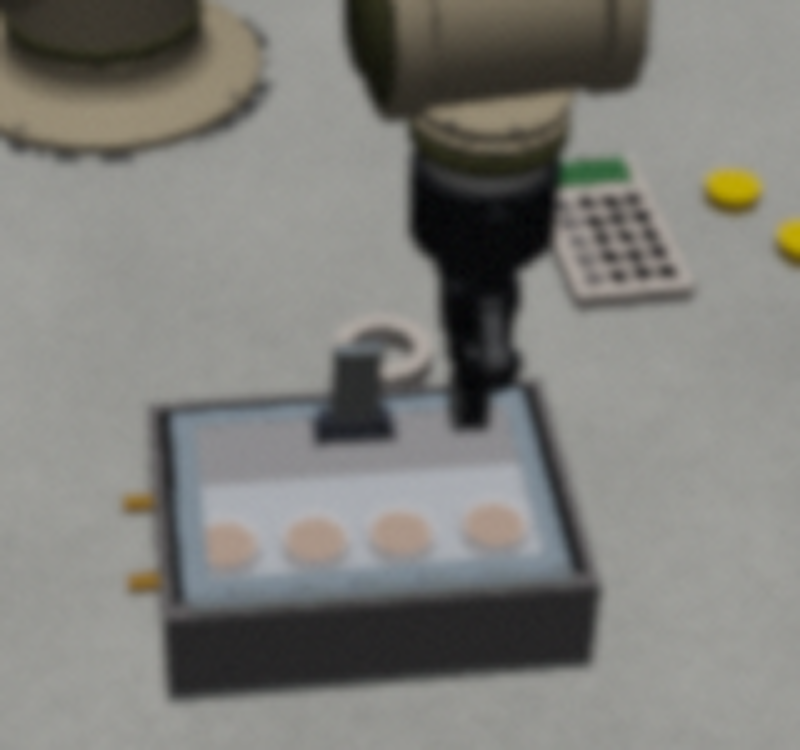

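```bash
python3 -m pendant '[0,0,0,0.03,0,0,0,0,0,0,0.03,0,0,0,0,0,0,0,0,0,0]'; python3 -m pendant '[0,0,0,0.03,0,0,0,0,0,0,0,0,0,0]';python3 -m pendant '[0,0,0,0.02,0,0,0,0,0,0,0,0,0,0]'
```

```text
time_s: 35.35
position: [0.5103, 0.0961, 0.0294]
tool_rot: [[0.173, 0.985, 0.0], [0.985, -0.173, -0.0], [-0.0, 0.0, -1.0]]
ft_force: [-1.4, 0.5, 6.9]
grip_width: 0.0001
time_s: 35.55
position: [0.5104, 0.0961, 0.0292]
tool_rot: [[0.173, 0.985, 0.002], [0.985, -0.173, -0.0], [0.0, 0.002, -1.0]]
ft_force: [-6.0, -1.3, 21.7]
grip_width: -0.0001
time_s: 35.75
position: [0.5105, 0.0961, 0.0291]
tool_rot: [[0.173, 0.985, 0.002], [0.985, -0.173, -0.0], [0.0, 0.002, -1.0]]
ft_force: [-8.3, -0.9, 30.8]
grip_width: 0.0002
```

```bash
python3 -m pendant '[0,0,0,-0.3,0,0,0,0,0,-0.3,-0.6,0,0,0,0,0,-0.65,-0.4,0,0,0,0,-0.42,0,0,0,0,0,0,-0.42,0,0,0,0,0,0,-0.42,0,0,0,0,0,0,0,0,0,0,0,0,0,0,0,0,0,0,0]'; python3 t.py c -.088 0 .077
python3 - <<'E'
from h import *
d=get_image("scene"); crop(d,"e1.png",200,140,360,290,5)
P=pts(d)
# lid surface heights at front part, by scene depth
for X in(-.06,-.03,.0,.04):
  for Y in(-.07,.07):
    u,v=proj(d,c2w([X,Y,.06]))[0].round().astype(int); print(X,Y,w2c(P[v,u]).round(4))
E
```

```text
time_s: 36.55
position: [0.4525, 0.0424, 0.0914]
tool_rot: [[0.174, 0.985, -0.0], [0.985, -0.174, 0.0], [0.0, -0.0, -1.0]]
ft_force: [0.1, 0.3, 0.3]
grip_width: 0.0002
t 36.55 pos [0.4525 0.0424 0.0914] grip 0.0002 F [0.1 0.3 0.3] q [-10.  19.  99.   0.  62.   0.]
 shift now-axes [-0.002  0.051  0.288]  target-axes [-0.002  0.051  0.288]  turn [-0.    -0.001 -0.012]
-0.06 -0.07 [-0.0645 -0.0692  0.0574]
-0.06 0.07 [-0.0615  0.0715  0.0583]
-0.03 -0.07 [-0.0314 -0.069   0.0577]
-0.03 0.07 [-0.0311  0.0691  0.0595]
0.0 -0.07 [ 0.0004 -0.0688  0.0615]
0.0 0.07 [-0.0012  0.0695  0.0573]
0.04 -0.07 [ 0.0373 -0.0692  0.0575]
0.04 0.07 [0.0406 0.0699 0.0605]
```

View pics/e1.png

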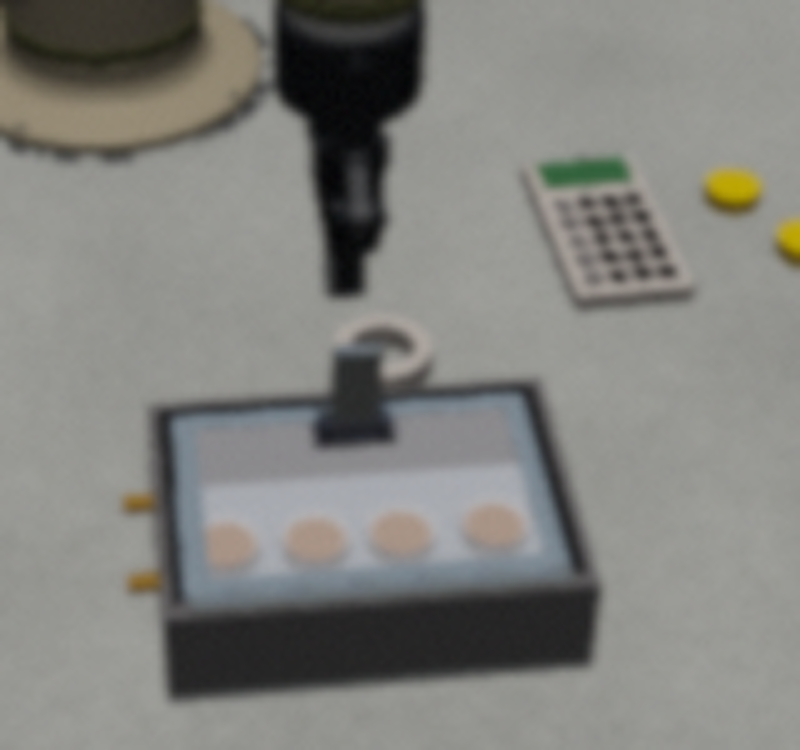

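```bash
python3 -m pendant '[0,0,0,0.33,0,0,0,0,0,0.25,0,0,0,0,0,0,0.25,0,0,0,0,0,0,0.25,0,0,0,0,0,0,0.25,0,0,0,0,0,0,0.25,0,0,0,0,0,0,0.25,0,0,0,0,0,0,0.25,0,0,0,0,0,0,0,0,0,0,0]'; python3 t.py c .006 0 .045
python3 - <<'E'
from h import *
d=get_image("scene"); crop(d,"e2.png",200,140,360,290,5)
E
```

```text
time_s: 37.5
position: [0.5397, 0.0278, 0.0746]
tool_rot: [[0.172, 0.985, 0.0], [0.985, -0.172, 0.0], [0.0, 0.0, -1.0]]
ft_force: [0.2, -1.1, -0.8]
grip_width: 0.0002
t 37.5 pos [0.5397 0.0278 0.0746] grip 0.0002 F [ 0.2 -1.1 -0.8] q [-10.  28.  87.   0.  65.   0.]
 shift now-axes [-0.017  0.164  0.592]  target-axes [-0.017  0.164  0.591]  turn [ 0.003 -0.001  0.002]
```

View pics/e2.png

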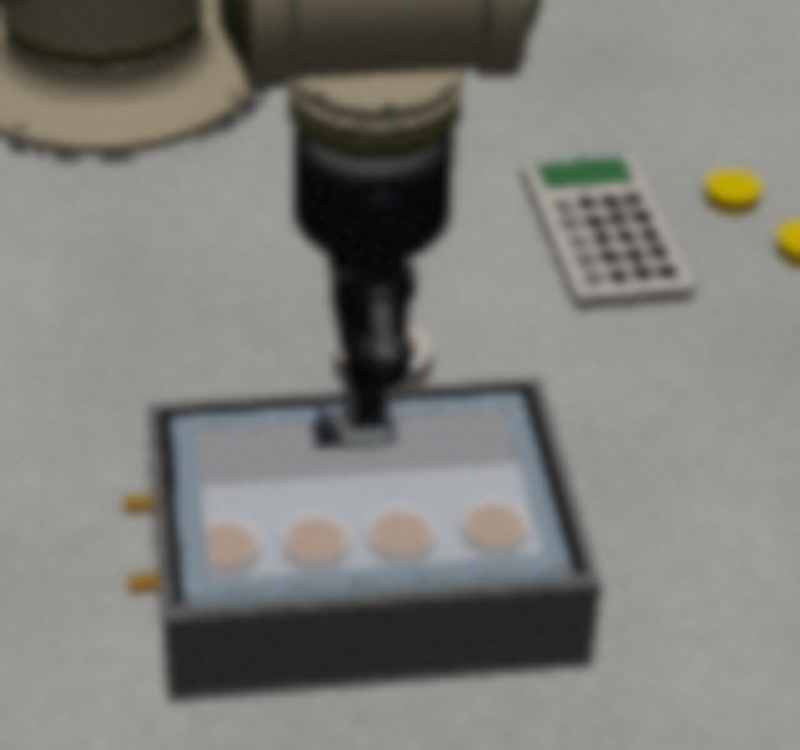

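```bash
python3 -m pendant '[0,0,0.05,0.12,0,0,0,0,0,0.05,0.12,0,0,0,0,0,0.05,0.12,0,0,0,0,0,0,0.1,0,0,0,0,0,0,0.1,0,0,0,0,0,0,0,0,0,0]'; python3 -m pendant '[0,0,0,0.05,0,0,0,0,0,0,0.04,0,0,0,0,0,0,0,0,0,0]'
```

```text
time_s: 38.15
position: [0.5455, 0.0259, 0.0461]
tool_rot: [[0.173, 0.985, -0.002], [0.985, -0.173, 0.0], [-0.0, -0.002, -1.0]]
ft_force: [-0.5, -0.1, 0.7]
grip_width: 0.0001
time_s: 38.45
position: [0.5461, 0.0258, 0.0424]
tool_rot: [[0.173, 0.985, 0.0], [0.985, -0.173, -0.0], [-0.0, 0.0, -1.0]]
ft_force: [-0.3, -0.7, 0.4]
grip_width: 0.0001
```

```bash
python3 -m pendant '[0,0,0,0.03,0,0,0,0,0,0,0.03,0,0,0,0,0,0,0,0,0,0]'; python3 -m pendant '[0,0,0,0.03,0,0,0,0,0,0,0,0,0,0]'
```

```text
time_s: 38.75
position: [0.5463, 0.0258, 0.0416]
tool_rot: [[0.173, 0.985, 0.002], [0.985, -0.173, -0.001], [-0.0, 0.002, -1.0]]
ft_force: [-5.5, -0.0, 20.7]
grip_width: -0.0002
time_s: 38.95
position: [0.5464, 0.0257, 0.0412]
tool_rot: [[0.173, 0.985, 0.003], [0.985, -0.173, -0.001], [-0.0, 0.003, -1.0]]
ft_force: [-10.4, 0.8, 30.5]
grip_width: -0.0001
```

```bash
python3 -m pendant '[0,0,0,-0.5,0,0,0,0,0,0,-0.7,0,0,0,20,0,0,-0.7,0,0,0,40,0,0,-0.7,0,0,0,40,0,0,-0.5,0,0,0,40,0,0,0,0,0,0]'; python3 t.py w .49 -.33 .2
python3 - <<'E'
from h import *
d=get_image("scene"); crop(d,"f1.png",80,180,380,290,2.6)
t=get_image("top"); crop(t,"f2.png",440,170,490,210,14)
import math
P=pts(d); Q=pts(t)
for X in(-.02,-.01,0,.01):
    u,v=proj(d,c2w([X,0,.072]))[0].round().astype(int); print(X,w2c(P[v,u]).round(4))
# pen handle top in both views
m=(Q[...,2]>.17)&(abs(Q[...,0]-.48)<.05)&(abs(Q[...,1]+.33)<.05); print("top handle pts",m.sum(), np.median(Q[m],0))
g=cv2.cvtColor(t["frame"],cv2.COLOR_RGB2GRAY); print(g[180:206,450:485])
E
```

```text
time_s: 39.55
position: [0.5473, 0.0257, 0.1964]
tool_rot: [[0.173, 0.985, 0.007], [0.985, -0.173, -0.001], [0.0, 0.007, -1.0]]
ft_force: [0.4, -0.3, -1.2]
grip_width: 0.04
t 39.55 pos [0.5473 0.0257 0.1964] grip 0.04 F [ 0.4 -0.3 -1.2] q [-10.  22.  75.   0.  83.   0.]
 shift now-axes [-7.204  0.104 -0.072]  target-axes [-7.204  0.1   -0.073]  turn [ 0.047 -0.    -0.003]
-0.02 [-0.0231 -0.0002  0.0693]
-0.01 [-0.0089  0.0006  0.0712]
0 [-0.0007 -0.0004  0.0717]
0.01 [0.0136 0.0003 0.074 ]
top handle pts 137 [ 0.48751014 -0.32798173  0.19314953]
[[ 72 105 131 134 134 133 133 133 135 133 134 134 134 136 135 135 136 134
  140 136 140 138 143 151 153 151 151 154 157 155 152 152 151 150 152]
 [ 71 106 135 135 135 134 135 136 134 133 132 131 132 134 132 135 136 137
  136 136 136 137 141 151 155 153 153 153 153 151 154 154 157 155 154]
 [ 71 106 133 134 131 138 132 125 129 132 134 129 131 135 134 135 134 134
  134 134 133 134 140 150 151 152 152 148 150 151 153 159 157 154 158]
 [ 77 110 132 133 136 138 120  80  96 104 116 126 128 133 136 135 133 130
  132 133 133 135 147 150 154 154 152 1
[... 2522 characters left out ...]
  50  49  52  49  52  47  47  46  69 110 136 143
  148 152 152 153 149 150 152 153 150 148 148 148 150 147 148 145 146]
 [135 135 110  39  43  42  49  48  43  47  46  46  47  58 104 138 139 142
  150 148 151 151 152 153 152 149 149 152 153 150 144 146 147 150 148]
 [128 123  96  52  46  44  49  44  45  46  46  47  64  91 123 136 139 144
  152 149 147 151 150 149 147 148 144 150 147 147 145 148 151 151 150]
 [ 72  84  88  77  77  64  55  54  51  51  58  83 112 133 133 138 141 149
  152 149 150 152 151 146 149 147 150 151 151 151 151 151 151 156 151]
 [ 69  82  98 110 109 101  90  86  77  71  85 124 132 137 137 136 141 149
  151 152 147 149 151 151 151 151 149 149 150 154 155 152 147 151 154]]
```

View pics/f1.png

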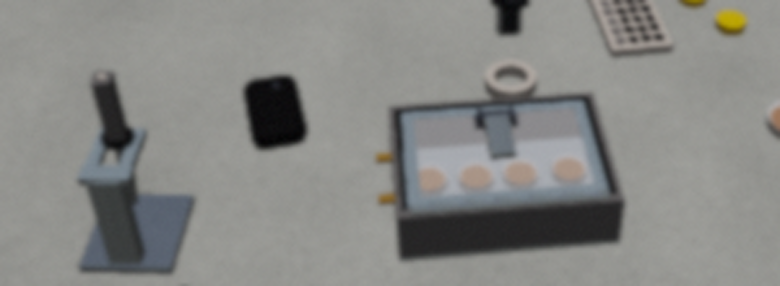

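View pics/f2.png

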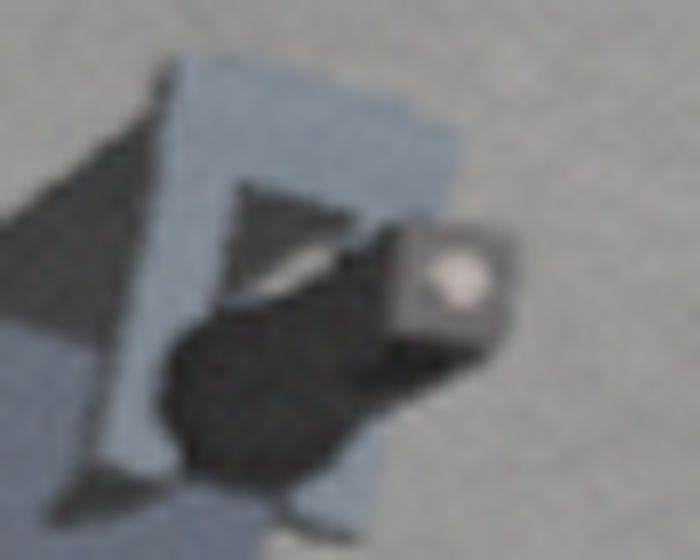

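```bash
python3 - <<'E'
from h import *
d=get_image("scene"); t=get_image("top")
for im,box,n in((t,(464,182,480,197),"top"),(d,(112,200,130,218),"scene")):
    g=cv2.cvtColor(im["frame"],cv2.COLOR_RGB2GRAY).astype(float); x0,y0,x1,y1=box; s=g[y0:y1,x0:x1]
    # bright warm spot
    f=im["frame"].astype(int)[y0:y1,x0:x1]
    w=np.clip(f[...,0]-f[...,2]-4,0,None)*1.0
    print(n,w.max()); 
    yy,xx=np.mgrid[y0:y1,x0:x1]; c=np.array([(w*xx).sum(),(w*yy).sum()])/w.sum(); print(c,ray(im,c,.195)[0].round(4))
crop(d,"f3.png",100,195,150,245,12)
E
```

```text
top 9.0
[473.32374101 189.28776978] [ 0.491  -0.3338  0.195 ]
scene 6.0
[118.67647059 207.64705882] [ 0.4887 -0.332   0.195 ]
```

View pics/f3.png

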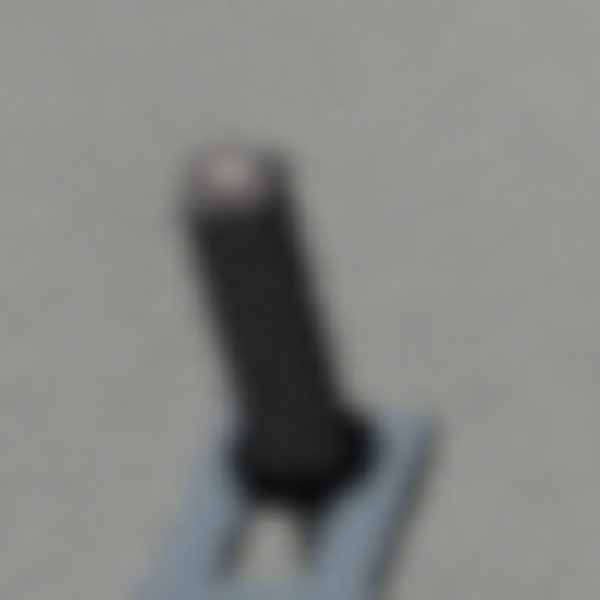

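```bash
python3 t.py w .4905 -.332 .205; python3 -m pendant '[40,-0.8,0,-0.02,0,0,0,40,-0.8,0,-0.02,0,0,0,40,-0.8,0,-0.02,0,0,0,40,-0.8,0.02,-0.02,0,0,0,40,-0.8,0.02,-0.02,0,0,0,40,-0.8,0.02,-0.02,0,0,0,40,-0.8,0.02,-0.02,0,0,0,40,-0.8,0.02,-0.02,0,0,0,40,-0.8,0.02,-0.02,0,0,0,40,0,0,0,0,0,0,40,0,0,0,0,0,0]'; python3 t.py w .4905 -.332 .12
python3 - <<'E'
from h import *
d=get_image("scene"); crop(d,"g1.png",70,120,200,260,5)
E
```

```text
t 39.75 pos [0.5454 0.0259 0.1916] grip 0.0397 F [-0.6 -0.1 -0.1] q [-10.  22.  76.  -0.  82.   0.]
 shift now-axes [-7.24   0.159 -0.268]  target-axes [-7.24   0.155 -0.268]  turn [-0.018  0.    -0.005]
time_s: 40.85
position: [0.489, -0.3299, 0.2004]
tool_rot: [[0.175, 0.985, -0.002], [0.985, -0.175, 0.002], [0.002, -0.002, -1.0]]
ft_force: [0.5, 0.5, -0.1]
grip_width: 0.0398
t 40.85 pos [ 0.489  -0.3299  0.2004] grip 0.0398 F [ 0.5  0.5 -0.1] q [-46.  26.  68.   0.  87. -35.]
 shift now-axes [-0.039  0.041  1.608]  target-axes [-0.036  0.037  1.608]  turn [-0.016 -0.013 -0.015]
```

View pics/g1.png

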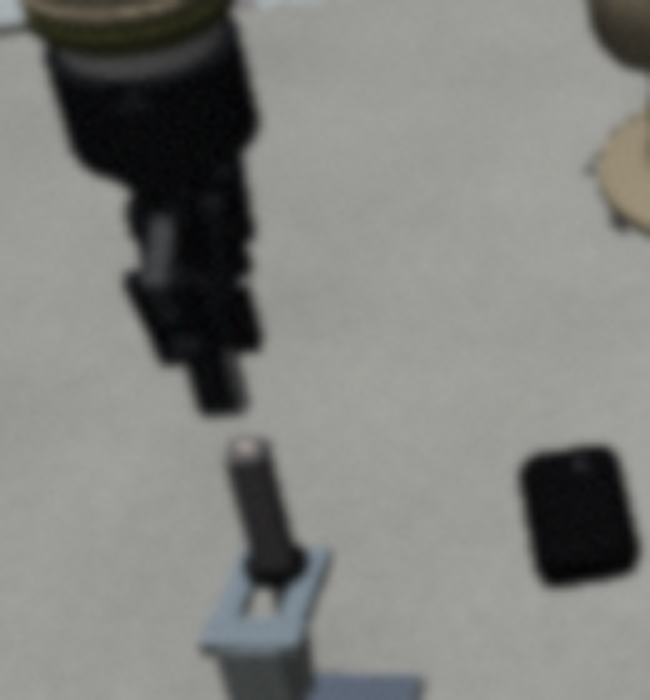

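```bash
python3 -m pendant '[40,-0.037,0.037,0.3,0,0,0,40,0,0,0.3,0,0,0,40,0,0,0.3,0,0,0,40,0,0,0,0,0,0,40,0,0,0,0,0,0]';  python3 t.py w .4905 -.332 .12
python3 - <<'E'
from h import *
d=get_image("scene"); crop(d,"g2.png",90,160,160,240,8)
E
```

```text
time_s: 41.4
position: [0.4914, -0.331, 0.1572]
tool_rot: [[0.172, 0.985, -0.0], [0.985, -0.172, 0.0], [0.0, -0.0, -1.0]]
ft_force: [0.7, 0.0, 0.8]
grip_width: 0.0399
t 41.4 pos [ 0.4914 -0.331   0.1572] grip 0.0399 F [0.7 0.  0.8] q [-45.  28.  72.   0.  81. -35.]
 shift now-axes [-0.022 -0.014  0.745]  target-axes [-0.022 -0.014  0.745]  turn [-0.001 -0.002  0.005]
```

View pics/g2.png

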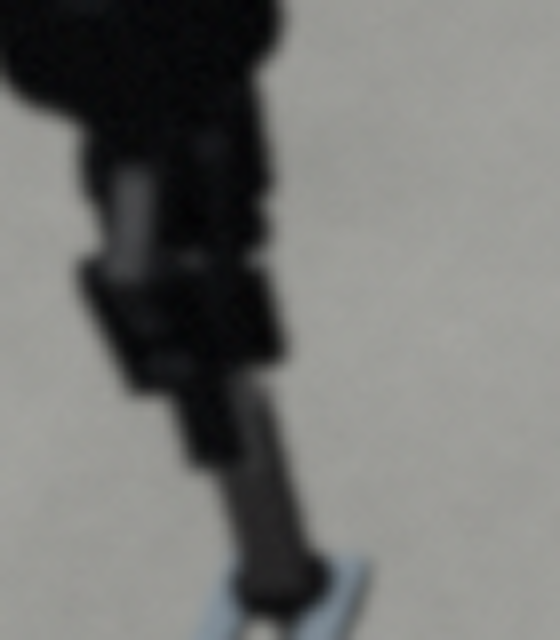

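```bash
python3 - <<'E'
from h import *
d=get_image("scene");s=observe();R=s["tool_rot"]
f=lambda p:(proj(d,p)[0]-[90,160])*8
for z in(.02,.03,.035): 
  for y in(0.02,.03): print(z,y,f(s["position"]+R@[0,y,-z]), "edges",f(s["position"]+R@[.011,y,-z]),f(s["position"]+R@[-.011,y,-z]))
print(f([.4905,-.332,.195]),f([.4905,-.332,.125]))
E
```

```text
0.02 0.02 [233.0787793  476.39946903] edges [272.49881704 473.8536404 ] [193.55747247 478.95183784]
0.02 0.03 [227.98886271 498.97322979] edges [267.72053951 496.37855403] [188.15432428 501.57462293]
0.03 0.02 [225.88864211 449.77615124] edges [265.57121349 447.24829523] [186.10347054 452.31054309]
0.03 0.03 [220.70964982 472.28862296] edges [260.70803868 469.71182317] [180.60703662 474.87213715]
0.035 0.02 [222.2587709  436.33562681] edges [262.07392324 433.81701068] [182.34034298 438.86077592]
0.035 0.03 [217.03453393 458.81614672] edges [257.16762448 456.24854171] [176.79652749 461.39046395]
[229.48339529 384.92506026] [277.50803868 565.01290936]
```

```bash
python3 -m pendant '[40,-0.02,-0.01,0.3,0,0,0,40,0,0,0.3,0,0,0,40,0,0,0.15,0,0,0,40,0,0,0,0,0,0,30,0,0,0,0,0,0,24,0,0,0,0,0,0,20,0,0,0,0,0,0,16,0,0,0,0,0,0,10,0,0,0,0,0,0,10,0,0,0,0,0,0,10,0,0,0,0,0,0]' 40;  python3 t.py w .4905 -.332 .12
python3 - <<'E'
from h import *
d=get_image("scene"); crop(d,"g3.png",90,160,160,240,8)
E
```

```text
time_s: 42.6
position: [0.4906, -0.333, 0.12]
tool_rot: [[0.173, 0.985, 0.001], [0.985, -0.173, -0.001], [-0.001, 0.001, -1.0]]
ft_force: [-0.5, 0.4, 5.4]
grip_width: 0.0177
t 42.6 pos [ 0.4906 -0.333   0.12  ] grip 0.0177 F [-0.5  0.4  5.4] q [-46.  30.  75.   0.  75. -36.]
 shift now-axes [ 0.02  -0.006  0.001]  target-axes [ 0.02  -0.006  0.001]  turn [ 0.007  0.005 -0.004]
```

View pics/g3.png

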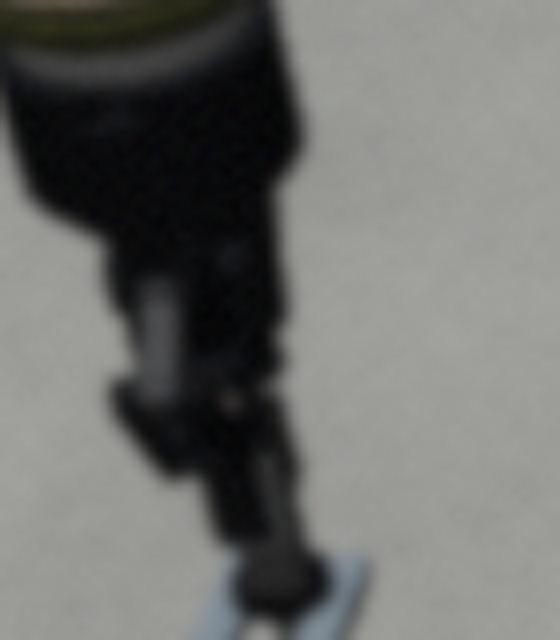

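```bash
python3 -m pendant '[10,0,0,-0.1,0,0,0,10,0,0,-0.2,0,0,0,10,0,0,-0.3,0,0,0,10,0,0,-0.3,0,0,0,10,0,0,-0.3,0,0,0,10,0,0,-0.3,0,0,0,10,0,0,-0.3,0,0,0,10,0,0,-0.3,0,0,0,10,0,0,-0.2,0,0,0,10,0,0,0,0,0,0,10,0,0,0,0,0,0]' 60;  python3 t.py c .055 -.098 .235
python3 - <<'E'
from h import *
d=get_image("scene"); crop(d,"g4.png",60,100,190,240,5)
E
```

```text
time_s: 43.75
position: [0.4902, -0.3327, 0.234]
tool_rot: [[0.173, 0.985, -0.0], [0.985, -0.173, 0.0], [0.0, -0.001, -1.0]]
ft_force: [1.2, -0.4, -1.0]
grip_width: 0.0176
t 43.75 pos [ 0.4902 -0.3327  0.234 ] grip 0.0176 F [ 1.2 -0.4 -1. ] q [-46.  25.  64.  -0.  91. -36.]
 shift now-axes [ 5.296  0.869 -0.018]  target-axes [ 5.296  0.872 -0.02 ]  turn [-0.004 -0.003 -0.004]
```

View pics/g4.png

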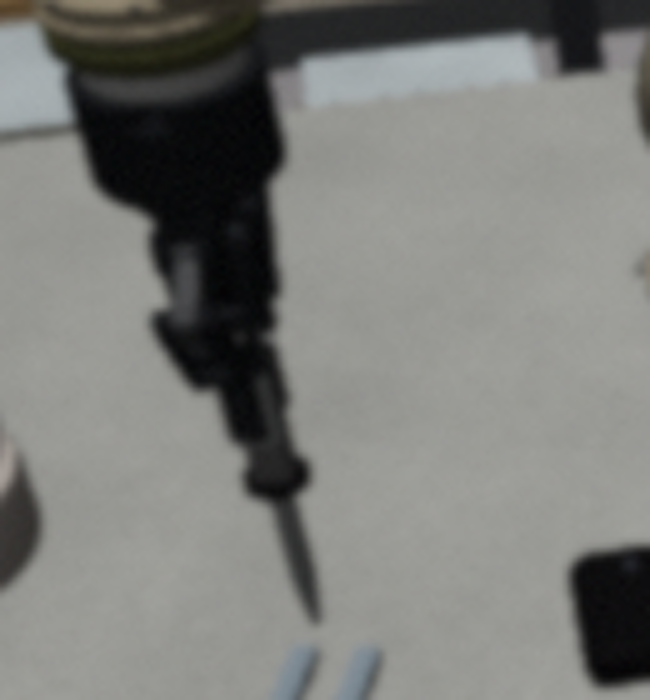

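```bash
python3 - <<'E'
from h import *
d=get_image("scene");s=observe()
f=lambda p:(proj(d,p)[0]-[60,100])*5
p=s["position"].copy(); p[2]-=.085; print(f(p), ray(d,np.array([317,621])/5+[60,100]-.4,p[2]))
t=get_image("top"); crop(t,"g5.png",420,150,520,230,8)
E
```

```text
[312.23474911 616.03269289] [[ 0.49269483 -0.33145567  0.14858633]]
```

View pics/g5.png

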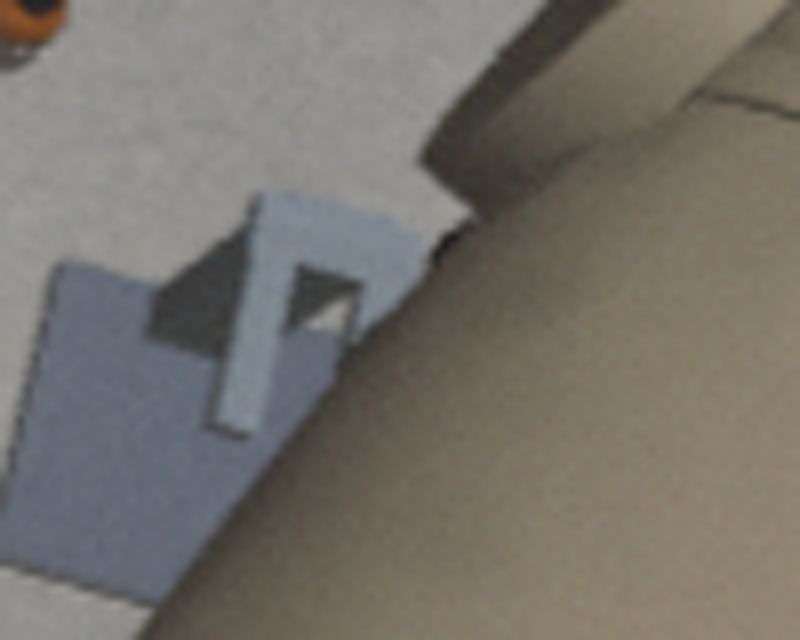

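```bash
python3 -m pendant '[10,0.4,0.06,0,0,0,0,10,0.6,0.1,0,0,0,0,10,0.6,0.1,0,0,0,0,10,0.6,0.1,0,0,0,0,10,0.6,0.1,0,0,0,0,10,0.6,0.1,0,0,0,0,10,0.6,0.1,0,0,0,0,10,0.6,0.1,0,0,0,0,10,0.4,0.06,0,0,0,0,10,0.3,0.05,0,0,0,0,10,0,0,0,0,0,0,10,0,0,0,0,0,0]';  python3 t.py c .055 -.098 .165; python3 -m pendant '[10,0,0,0.3,0,0,0,10,0,0,0.3,0,0,0,10,0,0,0.3,0,0,0,10,0,0,0.2,0,0,0,10,0,0,0,0,0,0,10,0,0,0,0,0,0]';python3 t.py c .055 -.098 .152
python3 - <<'E'
from h import *
s=observe(); p=s["position"].copy(); p[2]-=.085
d=get_image("scene"); crop(d,"g6.png",200,170,300,270,7); print((proj(d,p)[0]-[200,170])*7,(proj(d,c2w([.055,-.098,.06]))[0]-[200,170])*7)
t=get_image("top"); crop(t,"g7.png",280,130,380,230,7);print((proj(t,p)[0]-[280,130])*7)
E
```

```text
time_s: 45.1
position: [0.579, -0.0799, 0.2342]
tool_rot: [[0.173, 0.985, -0.001], [0.985, -0.173, -0.0], [-0.0, -0.0, -1.0]]
ft_force: [-0.0, -0.3, -1.2]
grip_width: 0.0171
t 45.1 pos [ 0.579  -0.0799  0.2342] grip 0.0171 F [-0.  -0.3 -1.2] q [-19.  24.  65.  -0.  91.  -9.]
 shift now-axes [ 0.009 -0.003  1.383]  target-axes [ 0.009 -0.003  1.383]  turn [-0.003  0.002 -0.005]
time_s: 45.7
position: [0.5793, -0.0799, 0.1799]
tool_rot: [[0.174, 0.985, 0.001], [0.985, -0.174, -0.0], [-0.0, 0.001, -1.0]]
ft_force: [-0.4, -0.1, -0.1]
grip_width: 0.0178
t 45.7 pos [ 0.5793 -0.0799  0.1799] grip 0.0178 F [-0.4 -0.1 -0.1] q [-19.  26.  71.  -0.  83.  -9.]
 shift now-axes [ 0.009 -0.009  0.558]  target-axes [ 0.009 -0.008  0.558]  turn [ 0.004  0.001 -0.009]
[248.05158232 518.78617734] [252.65352807 588.47497823]
[418.97725444 247.51438742]
```

View pics/g6.png

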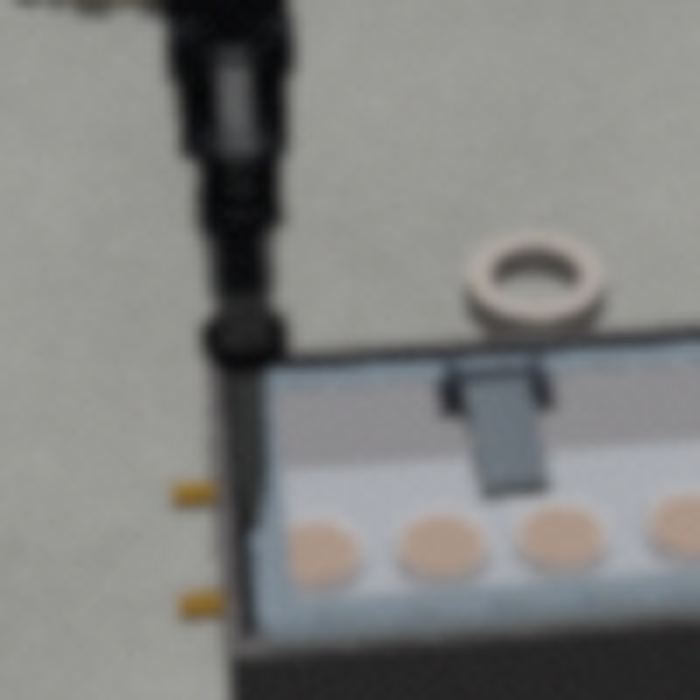

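View pics/g7.png

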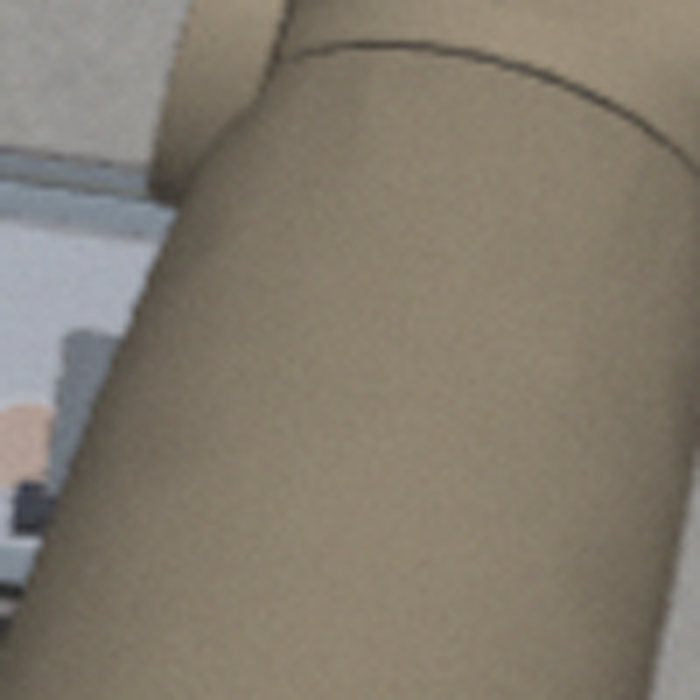

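```bash
python3 -m pendant '[10,0.009,-0.008,0.15,0,0,0,10,0,0,0.12,0,0,0,10,0,0,0.1,0,0,0,10,0,0,0.08,0,0,0,10,0,0,0.06,0,0,0,10,0,0,0.04,0,0,0,10,0,0,0,0,0,0,10,0,0,0,0,0,0,10,0,0,0,0,0,0]';python3 t.py c .055 -.098 .152
python3 - <<'E'
from h import *
s=observe(); p=s["position"].copy(); p[2]-=.085
d=get_image("scene"); crop(d,"h1.png",220,200,280,270,10); print((proj(d,p)[0]-[220,200])*10,(proj(d,c2w([.055,-.098,.06]))[0]-[220,200])*10)
E
```

```text
time_s: 46.7
position: [0.5789, -0.0789, 0.1521]
tool_rot: [[0.173, 0.985, 0.0], [0.985, -0.173, -0.0], [-0.0, 0.0, -1.0]]
ft_force: [0.1, -1.1, -0.8]
grip_width: 0.0172
t 46.7 pos [ 0.5789 -0.0789  0.1521] grip 0.0172 F [ 0.1 -1.1 -0.8] q [-19.  27.  73.  -0.  79.  -9.]
 shift now-axes [-0.01   0.002  0.002]  target-axes [-0.01   0.002  0.002]  turn [ 0.003  0.001 -0.004]
[162.02565466 519.99056988] [160.93361153 540.67854033]
```

View pics/h1.png

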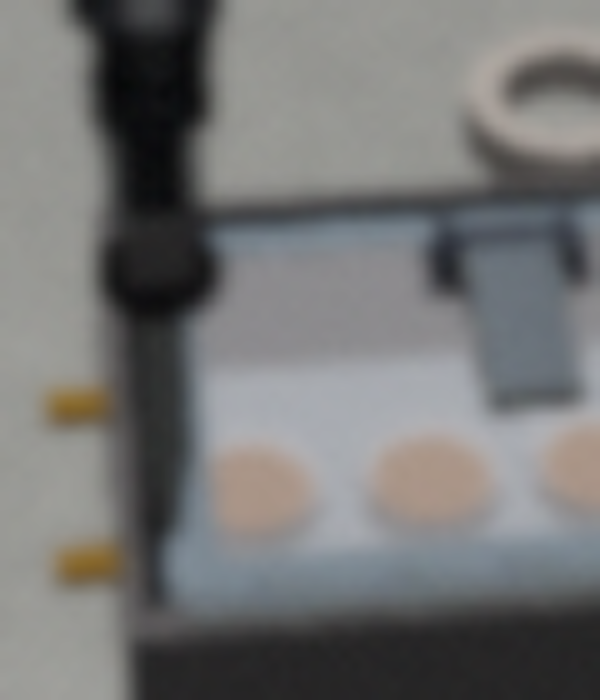

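```bash
python3 -m pendant '[10,0,-0.042,0,0,0,0,10,0,-0.042,0,0,0,0,10,0,-0.042,0,0,0,0,10,0,-0.042,0,0,0,0,10,0,-0.042,0,0,0,0,10,0,-0.042,0,0,0,0,10,0,-0.042,0,0,0,0,10,0,-0.042,0,0,0,0,10,0,-0.042,0,0,0,0,10,0,-0.042,0,0,0,0,10,0,-0.042,0,0,0,0,10,0,-0.042,0,0,0,0]'; python3 t.py c -.070 -.098 .152
```

```text
time_s: 47.95
position: [0.5538, -0.0745, 0.1519]
tool_rot: [[0.173, 0.985, -0.0], [0.985, -0.173, 0.0], [0.0, -0.0, -1.0]]
ft_force: [-0.5, -0.1, -0.8]
grip_width: 0.017
t 47.95 pos [ 0.5538 -0.0745  0.1519] grip 0.017 F [-0.5 -0.1 -0.8] q [-20.  25.  78.  -0.  77. -10.]
 shift now-axes [-0.012 -1.989 -0.002]  target-axes [-0.011 -1.989 -0.002]  turn [-0.    -0.    -0.004]
```

```bash
python3 -m pendant '[10,0,-0.042,0,0,0,0,10,0,-0.042,0,0,0,0,10,0,-0.042,0,0,0,0,10,0,-0.042,0,0,0,0,10,0,-0.042,0,0,0,0,10,0,-0.042,0,0,0,0,10,0,-0.042,0,0,0,0,10,0,-0.042,0,0,0,0,10,0,-0.042,0,0,0,0,10,0,-0.042,0,0,0,0,10,0,-0.042,0,0,0,0,10,0,-0.042,0,0,0,0]'; python3 t.py c -.070 -.098 .152
```

```text
time_s: 49.15
position: [0.529, -0.0701, 0.1519]
tool_rot: [[0.173, 0.985, 0.0], [0.985, -0.173, 0.0], [0.0, -0.0, -1.0]]
ft_force: [0.2, 0.2, -0.5]
grip_width: 0.0172
t 49.15 pos [ 0.529  -0.0701  0.1519] grip 0.0172 F [ 0.2  0.2 -0.5] q [-20.  23.  82.   0.  76. -10.]
 shift now-axes [-1.200e-02 -1.484e+00 -1.000e-03]  target-axes [-1.200e-02 -1.484e+00 -1.000e-03]  turn [-0.    -0.    -0.004]
```

```bash
python3 - <<'E'
from h import *
s=observe(); p=s["position"].copy(); p[2]-=.085
d=get_image("scene"); crop(d,"h2.png",220,190,280,260,10); print((proj(d,p)[0]-[220,190])*10)
E
```

```text
[150.18189046 482.75619625]
```

```bash
python3 -m pendant '[10,0,-0.042,0,0,0,0,10,0,-0.042,0,0,0,0,10,0,-0.042,0,0,0,0,10,0,-0.042,0,0,0,0,10,0,-0.042,0,0,0,0,10,0,-0.042,0,0,0,0,10,0,-0.042,0,0,0,0,10,0,-0.042,0,0,0,0,10,0,-0.042,0,0,0,0,10,0,-0.042,0,0,0,0,10,0,-0.042,0,0,0,0,10,0,-0.042,0,0,0,0]'; python3 t.py c -.070 -.098 .152
```

```text
time_s: 50.4
position: [0.5042, -0.0657, 0.1519]
tool_rot: [[0.173, 0.985, 0.0], [0.985, -0.173, -0.0], [-0.0, 0.0, -1.0]]
ft_force: [-0.0, 0.6, -1.0]
grip_width: 0.0174
t 50.4 pos [ 0.5042 -0.0657  0.1519] grip 0.0174 F [-0.   0.6 -1. ] q [-21.  20.  86.  -0.  74. -11.]
 shift now-axes [-0.012 -0.981 -0.001]  target-axes [-0.012 -0.981 -0.001]  turn [ 0.     0.    -0.004]
```

View pics/h2.png

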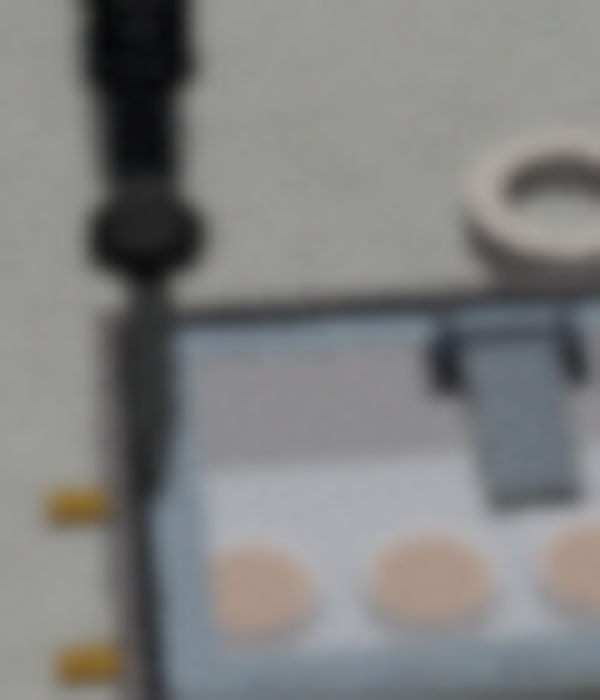

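```bash
python3 -m pendant '[10,0,-0.042,0,0,0,0,10,0,-0.042,0,0,0,0,10,0,-0.042,0,0,0,0,10,0,-0.042,0,0,0,0,10,0,-0.042,0,0,0,0,10,0,-0.042,0,0,0,0,10,0,-0.042,0,0,0,0,10,0,-0.042,0,0,0,0,10,0,-0.042,0,0,0,0,10,0,-0.042,0,0,0,0,10,0,-0.042,0,0,0,0,10,0,-0.042,0,0,0,0]'; python3 -m pendant '[10,0,-0.042,0,0,0,0,10,0,-0.042,0,0,0,0,10,0,-0.042,0,0,0,0,10,0,-0.042,0,0,0,0,10,0,-0.042,0,0,0,0,10,0,-0.042,0,0,0,0,10,0,-0.042,0,0,0,0,10,0,-0.042,0,0,0,0,10,0,-0.042,0,0,0,0,10,0,-0.042,0,0,0,0,10,0,-0.042,0,0,0,0,10,0,0,0,0,0,0]'; python3 t.py c -.070 .098 .152
```

```text
time_s: 51.6
position: [0.4794, -0.0614, 0.1519]
tool_rot: [[0.173, 0.985, -0.0], [0.985, -0.173, 0.0], [0.0, -0.0, -1.0]]
ft_force: [0.4, -0.2, -1.1]
grip_width: 0.0173
time_s: 52.8
position: [0.4566, -0.0573, 0.152]
tool_rot: [[0.173, 0.985, -0.0], [0.985, -0.173, 0.0], [0.0, -0.0, -1.0]]
ft_force: [-0.9, -0.3, -0.0]
grip_width: 0.0174
t 52.8 pos [ 0.4566 -0.0573  0.152 ] grip 0.0174 F [-0.9 -0.3 -0. ] q [-22.  16.  93.  -0.  72. -12.]
 shift now-axes [ 3.908e+00 -1.500e-02 -1.000e-03]  target-axes [ 3.908e+00 -1.300e-02 -1.000e-03]  turn [-0.001 -0.    -0.004]
```

```bash
python3 -m pendant '[10,0.042,-0.013,0,0,0,0,10,0.042,0,0,0,0,0,10,0.042,0,0,0,0,0,10,0.042,0,0,0,0,0,10,0.042,0,0,0,0,0,10,0.042,0,0,0,0,0,10,0.042,0,0,0,0,0,10,0.042,0,0,0,0,0,10,0.042,0,0,0,0,0,10,0.042,0,0,0,0,0,10,0.042,0,0,0,0,0,10,0.042,0,0,0,0,0]'; python3 -m pendant '[10,0.042,0,0,0,0,0,10,0.042,0,0,0,0,0,10,0.042,0,0,0,0,0,10,0.042,0,0,0,0,0,10,0.042,0,0,0,0,0,10,0.042,0,0,0,0,0,10,0.042,0,0,0,0,0,10,0.042,0,0,0,0,0,10,0.042,0,0,0,0,0,10,0.042,0,0,0,0,0,10,0.042,0,0,0,0,0,10,0.042,0,0,0,0,0]'; python3 t.py c -.070 .098 .152
python3 - <<'E'
from h import *
s=observe(); p=s["position"].copy(); p[2]-=.085
d=get_image("scene"); crop(d,"h3.png",220,180,300,250,9); print((proj(d,p)[0]-[220,180])*9,(proj(d,c2w([-.07,-.049,.06]))[0]-[220,180])*9)
E
```

```text
time_s: 54.0
position: [0.4606, -0.0323, 0.1519]
tool_rot: [[0.173, 0.985, 0.0], [0.985, -0.173, 0.0], [0.0, 0.0, -1.0]]
ft_force: [0.3, -0.4, -1.1]
grip_width: 0.0169
time_s: 55.2
position: [0.4649, -0.0075, 0.1519]
tool_rot: [[0.173, 0.985, -0.0], [0.985, -0.173, 0.0], [0.0, -0.0, -1.0]]
ft_force: [-0.4, -0.1, -1.0]
grip_width: 0.0176
t 55.2 pos [ 0.4649 -0.0075  0.1519] grip 0.0176 F [-0.4 -0.1 -1. ] q [-16.  16.  92.  -0.  72.  -6.]
 shift now-axes [ 2.897e+00 -7.000e-03 -2.000e-03]  target-axes [ 2.897e+00 -5.000e-03 -2.000e-03]  turn [-0.    -0.    -0.004]
[287.62651033 347.04442125] [280.67779888 364.25956937]
```

View pics/h3.png

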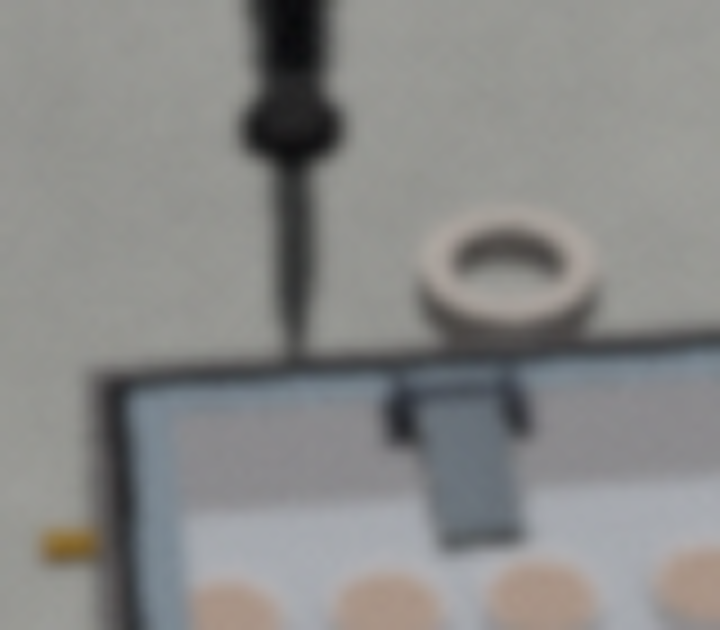

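```bash
python3 -m pendant '[10,0.042,0,0,0,0,0,10,0.042,0,0,0,0,0,10,0.042,0,0,0,0,0,10,0.042,0,0,0,0,0,10,0.042,0,0,0,0,0,10,0.042,0,0,0,0,0,10,0.042,0,0,0,0,0,10,0.042,0,0,0,0,0,10,0.042,0,0,0,0,0,10,0.042,0,0,0,0,0,10,0.042,0,0,0,0,0,10,0.042,0,0,0,0,0]'; python3 -m pendant '[10,0.042,0,0,0,0,0,10,0.042,0,0,0,0,0,10,0.042,0,0,0,0,0,10,0.042,0,0,0,0,0,10,0.042,0,0,0,0,0,10,0.042,0,0,0,0,0,10,0.042,0,0,0,0,0,10,0.042,0,0,0,0,0,10,0.042,0,0,0,0,0,10,0.042,0,0,0,0,0,10,0.042,0,0,0,0,0,10,0.042,0,0,0,0,0]'; python3 t.py c -.070 .098 .152
```

```text
time_s: 56.45
position: [0.4693, 0.0173, 0.1519]
tool_rot: [[0.173, 0.985, 0.0], [0.985, -0.173, -0.0], [-0.0, 0.0, -1.0]]
ft_force: [0.2, -0.3, -0.7]
grip_width: 0.0171
time_s: 57.65
position: [0.4737, 0.0422, 0.1519]
tool_rot: [[0.173, 0.985, -0.0], [0.985, -0.173, 0.0], [-0.0, -0.0, -1.0]]
ft_force: [-0.4, -0.5, -0.6]
grip_width: 0.0172
t 57.65 pos [0.4737 0.0422 0.1519] grip 0.0172 F [-0.4 -0.5 -0.6] q [-9. 17. 90. -0. 73.  1.]
 shift now-axes [ 1.888 -0.008 -0.002]  target-axes [ 1.888 -0.006 -0.002]  turn [-0.     0.    -0.004]
```

```bash
python3 -m pendant '[10,0.042,0,0,0,0,0,10,0.042,0,0,0,0,0,10,0.042,0,0,0,0,0,10,0.042,0,0,0,0,0,10,0.042,0,0,0,0,0,10,0.042,0,0,0,0,0,10,0.042,0,0,0,0,0,10,0.042,0,0,0,0,0,10,0.042,0,0,0,0,0,10,0.042,0,0,0,0,0,10,0.042,0,0,0,0,0,10,0.042,0,0,0,0,0]'; python3 -m pendant '[10,0.042,0,0,0,0,0,10,0.042,0,0,0,0,0,10,0.042,0,0,0,0,0,10,0.042,0,0,0,0,0,10,0.042,0,0,0,0,0,10,0.042,0,0,0,0,0,10,0.042,0,0,0,0,0,10,0.042,0,0,0,0,0,10,0.042,0,0,0,0,0,10,0.042,0,0,0,0,0,10,0.042,0,0,0,0,0,10,0.042,0,0,0,0,0]'; python3 t.py c -.070 .098 .152
```

```text
time_s: 58.85
position: [0.478, 0.067, 0.1519]
tool_rot: [[0.173, 0.985, -0.0], [0.985, -0.173, -0.0], [-0.0, -0.0, -1.0]]
ft_force: [-0.4, 0.3, -0.5]
grip_width: 0.0172
time_s: 60.05
position: [0.4824, 0.0918, 0.1519]
tool_rot: [[0.173, 0.985, -0.0], [0.985, -0.173, 0.0], [0.0, -0.0, -1.0]]
ft_force: [-0.9, -0.1, -0.4]
grip_width: 0.0176
t 60.05 pos [0.4824 0.0918 0.1519] grip 0.0176 F [-0.9 -0.1 -0.4] q [-3. 18. 88.  0. 73.  7.]
 shift now-axes [ 0.88  -0.007 -0.001]  target-axes [ 0.88  -0.007 -0.001]  turn [-0.    -0.    -0.004]
```

```bash
python3 -m pendant '[10,0.042,0,0,0,0,0,10,0.042,0,0,0,0,0,10,0.042,0,0,0,0,0,10,0.042,0,0,0,0,0,10,0.042,0,0,0,0,0,10,0.042,0,0,0,0,0,10,0.042,0,0,0,0,0,10,0.042,0,0,0,0,0,10,0.042,0,0,0,0,0,10,0.042,0,0,0,0,0,10,0.042,0,0,0,0,0,10,0.042,0,0,0,0,0]'; python3 -m pendant '[10,0.042,0,0,0,0,0,10,0.042,0,0,0,0,0,10,0.042,0,0,0,0,0,10,0.042,0,0,0,0,0,10,0.042,0,0,0,0,0,10,0.042,0,0,0,0,0,10,0.042,0,0,0,0,0,10,0.042,0,0,0,0,0,10,0.02,0,0,0,0,0,10,0,0,0,0,0,0,10,0,0,0,0,0,0]'; python3 t.py c .055 .098 .152
python3 - <<'E'
from h import *
s=observe(); p=s["position"].copy(); p[2]-=.085
d=get_image("scene"); crop(d,"h4.png",270,170,350,250,8); print((proj(d,p)[0]-[270,170])*8,(proj(d,c2w([-.07,.098,.06]))[0]-[270,170])*8)
E
```

```text
time_s: 61.25
position: [0.4868, 0.1166, 0.1519]
tool_rot: [[0.173, 0.985, -0.0], [0.985, -0.173, -0.0], [-0.0, -0.0, -1.0]]
ft_force: [-0.2, 0.1, -0.8]
grip_width: 0.0177
time_s: 62.35
position: [0.4898, 0.134, 0.1519]
tool_rot: [[0.173, 0.985, -0.0], [0.985, -0.173, -0.0], [-0.0, -0.0, -1.0]]
ft_force: [0.4, -0.1, -0.4]
grip_width: 0.0175
t 62.35 pos [0.4898 0.134  0.1519] grip 0.0175 F [ 0.4 -0.1 -0.4] q [ 2. 20. 86. -0. 74. 12.]
 shift now-axes [ 0.025  2.493 -0.003]  target-axes [ 2.400e-02  2.493e+00 -2.000e-03]  turn [-0.001  0.    -0.004]
[269.42780219 360.94042096] [271.33758412 375.2540399 ]
```

View pics/h4.png

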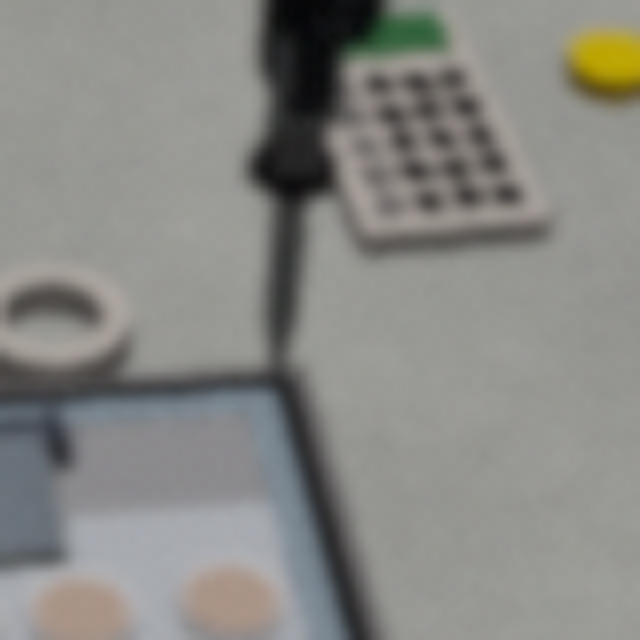

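```bash
python3 -m pendant '[10,0,0.042,0,0,0,0,10,0,0.042,0,0,0,0,10,0,0.042,0,0,0,0,10,0,0.042,0,0,0,0,10,0,0.042,0,0,0,0,10,0,0.042,0,0,0,0,10,0,0.042,0,0,0,0,10,0,0.042,0,0,0,0,10,0,0.042,0,0,0,0,10,0,0.042,0,0,0,0,10,0,0.042,0,0,0,0,10,0,0.042,0,0,0,0]'; python3 -m pendant '[10,0,0.042,0,0,0,0,10,0,0.042,0,0,0,0,10,0,0.042,0,0,0,0,10,0,0.042,0,0,0,0,10,0,0.042,0,0,0,0,10,0,0.042,0,0,0,0,10,0,0.042,0,0,0,0,10,0,0.042,0,0,0,0,10,0,0.042,0,0,0,0,10,0,0.042,0,0,0,0,10,0,0.042,0,0,0,0,10,0,0.042,0,0,0,0]'; python3 t.py c .055 .098 .152
```

```text
time_s: 63.6
position: [0.5148, 0.1296, 0.1519]
tool_rot: [[0.173, 0.985, -0.0], [0.985, -0.173, -0.0], [-0.0, -0.0, -1.0]]
ft_force: [0.0, 0.2, -0.0]
grip_width: 0.0169
time_s: 64.8
position: [0.5397, 0.1252, 0.1519]
tool_rot: [[0.173, 0.985, -0.0], [0.985, -0.173, 0.0], [-0.0, -0.0, -1.0]]
ft_force: [0.4, 0.4, -1.4]
grip_width: 0.0173
t 64.8 pos [0.5397 0.1252 0.1519] grip 0.0173 F [ 0.4  0.4 -1.4] q [ 1. 24. 78.  0. 77. 11.]
 shift now-axes [ 0.026  1.481 -0.002]  target-axes [ 0.025  1.481 -0.002]  turn [-0.     0.    -0.004]
```

```bash
python3 -m pendant '[10,0,0.042,0,0,0,0,10,0,0.042,0,0,0,0,10,0,0.042,0,0,0,0,10,0,0.042,0,0,0,0,10,0,0.042,0,0,0,0,10,0,0.042,0,0,0,0,10,0,0.042,0,0,0,0,10,0,0.042,0,0,0,0,10,0,0.042,0,0,0,0,10,0,0.042,0,0,0,0,10,0,0.042,0,0,0,0,10,0,0.042,0,0,0,0]'; python3 -m pendant '[10,0,0.042,0,0,0,0,10,0,0.042,0,0,0,0,10,0,0.042,0,0,0,0,10,0,0.042,0,0,0,0,10,0,0.042,0,0,0,0,10,0,0.042,0,0,0,0,10,0,0.042,0,0,0,0,10,0,0.042,0,0,0,0,10,0,0.042,0,0,0,0,10,0,0.042,0,0,0,0,10,0,0.042,0,0,0,0,10,0,0.042,0,0,0,0]'; python3 t.py c .055 .098 .152
```

```text
time_s: 66.0
position: [0.5645, 0.1209, 0.1519]
tool_rot: [[0.173, 0.985, -0.0], [0.985, -0.173, 0.0], [0.0, -0.0, -1.0]]
ft_force: [-0.5, 0.7, -1.1]
grip_width: 0.0171
time_s: 67.2
position: [0.5893, 0.1165, 0.1519]
tool_rot: [[0.173, 0.985, 0.0], [0.985, -0.173, 0.0], [0.0, 0.0, -1.0]]
ft_force: [0.1, -0.8, -0.5]
grip_width: 0.017
t 67.2 pos [0.5893 0.1165 0.1519] grip 0.017 F [ 0.1 -0.8 -0.5] q [-0. 29. 71.  0. 80. 10.]
 shift now-axes [ 0.026  0.473 -0.001]  target-axes [ 0.025  0.473 -0.001]  turn [ 0.    -0.    -0.005]
```

```bash
python3 -m pendant '[10,0,0.042,0,0,0,0,10,0,0.042,0,0,0,0,10,0,0.042,0,0,0,0,10,0,0.042,0,0,0,0,10,0,0.042,0,0,0,0,10,0,0.042,0,0,0,0,10,0,0.042,0,0,0,0,10,0,0.042,0,0,0,0,10,0,0.042,0,0,0,0,10,0,0.042,0,0,0,0,10,0,0.042,0,0,0,0,10,0,0,0,0,0,0]'; python3 -m pendant '[10,0,0,0,0,0,0,10,0,0,0,0,0,0,10,0,0,0,0,0,0]'; python3 t.py c .055 .098 .152
python3 - <<'E'
from h import *
s=observe(); p=s["position"].copy(); p[2]-=.085
d=get_image("scene"); crop(d,"h5.png",200,170,340,290,5); print((proj(d,p)[0]-[200,170])*5,(proj(d,c2w([.055,.098,.06]))[0]-[200,170])*5)
E
```

```text
time_s: 68.4
position: [0.6121, 0.1124, 0.1519]
tool_rot: [[0.173, 0.985, 0.0], [0.985, -0.173, -0.0], [-0.0, 0.0, -1.0]]
ft_force: [-1.0, -0.2, -0.7]
grip_width: 0.0173
time_s: 68.7
position: [0.6118, 0.1125, 0.152]
tool_rot: [[0.173, 0.985, 0.0], [0.985, -0.173, 0.0], [0.0, 0.0, -1.0]]
ft_force: [-0.0, -0.3, -0.5]
grip_width: 0.0173
t 68.7 pos [0.6118 0.1125 0.152 ] grip 0.0173 F [-0.  -0.3 -0.5] q [-0. 31. 67.  0. 82. 10.]
 shift now-axes [ 0.025  0.016 -0.001]  target-axes [ 0.025  0.016 -0.001]  turn [ 0.    -0.    -0.004]
[562.29138692 380.38139847] [563.91961586 391.07337611]
```

View pics/h5.png

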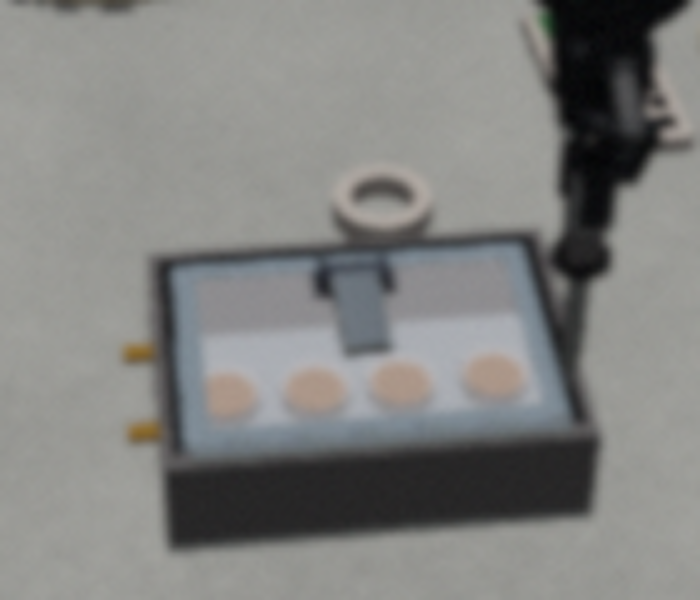

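```bash
python3 - <<'E'
from h import *
s=observe(); p=s["position"].copy(); p[2]-=.085
d=get_image("scene"); crop(d,"h6.png",290,215,335,265,12); o=np.array([290,215])
for y in(.094,.098,.102,.106): print(y,((proj(d,c2w([.055,y,.067]))[0]-o+.5)*12).round(), ((proj(d,c2w([.055,y,.06]))[0]-o+.5)*12).round())
E
```

```text
0.094 [264. 382.] [261. 406.]
0.098 [282. 381.] [279. 405.]
0.102 [300. 380.] [298. 403.]
0.106 [319. 378.] [316. 402.]
```

View pics/h6.png

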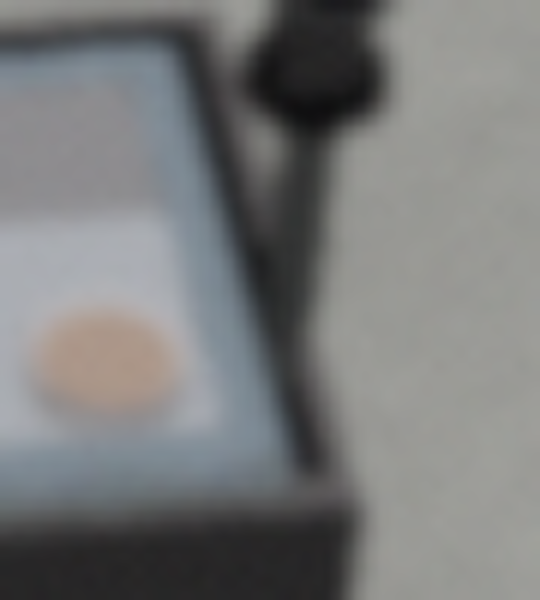

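```bash
python3 -m pendant '[10,0,0,-0.2,0,0,0,10,0,0,-0.4,0,0,0,10,0,0,-0.4,0,0,0,10,0,0,-0.4,0,0,0,10,0,0,-0.36,0,0,0,10,0,0,0,0,0,0]'; python3 t.py w .4905 -.333 .235
```

```text
time_s: 69.4
position: [0.6128, 0.1125, 0.2432]
tool_rot: [[0.173, 0.985, 0.006], [0.985, -0.173, -0.0], [0.001, 0.006, -1.0]]
ft_force: [0.6, 0.5, -0.6]
grip_width: 0.0169
t 69.4 pos [0.6128 0.1125 0.2432] grip 0.0169 F [ 0.6  0.5 -0.6] q [-0. 28. 57. -0. 94. 10.]
 shift now-axes [-9.2   -0.866  0.15 ]  target-axes [-9.199 -0.869  0.164]  turn [ 0.042 -0.007 -0.004]
```

```bash
python3 -m pendant '[10,-0.5,-0.05,0,0,0,0,10,-0.8,-0.08,0,0,0,0,10,-0.8,-0.08,0,0,0,0,10,-0.8,-0.08,0,0,0,0,10,-0.8,-0.08,0,0,0,0,10,-0.8,-0.08,0,0,0,0,10,-0.8,-0.08,0,0,0,0,10,-0.8,-0.08,0,0,0,0,10,-0.8,-0.08,0,0,0,0,10,-0.8,-0.08,0,0,0,0,10,-0.6,-0.05,0,0,0,0,10,-0.4,-0.03,0,0,0,0]'; python3 -m pendant '[10,-0.3,-0.02,0,0,0,0,10,0,0,0,0,0,0,10,0,0,0,0,0,0]'; python3 t.py w .4906 -.333 .235
```

```text
time_s: 70.6
position: [0.4935, -0.3105, 0.239]
tool_rot: [[0.175, 0.985, -0.001], [0.985, -0.175, 0.001], [0.001, -0.001, -1.0]]
ft_force: [-0.8, 0.0, 0.3]
grip_width: 0.0174
time_s: 70.9
position: [0.4912, -0.3225, 0.2397]
tool_rot: [[0.173, 0.985, -0.0], [0.985, -0.173, 0.001], [0.001, -0.0, -1.0]]
ft_force: [-0.8, -0.3, -0.1]
grip_width: 0.0175
t 70.9 pos [ 0.4912 -0.3225  0.2397] grip 0.0175 F [-0.8 -0.3 -0.1] q [-45.  24.  64.   0.  92. -35.]
 shift now-axes [-0.209  0.026  0.093]  target-axes [-0.209  0.026  0.093]  turn [-0.002 -0.005 -0.003]
```

```bash
python3 -m pendant '[10,-0.1,0.013,0,0,0,0,10,-0.109,0.013,0,0,0,0,10,0,0,0,0,0,0,10,0,0,0,0,0,0]'; python3 t.py w .4906 -.333 .1205
python3 - <<'E'
from h import *
s=observe(); p=s["position"].copy(); p[2]-=.085
d=get_image("scene"); crop(d,"i1.png",85,190,155,260,9); print((proj(d,p)[0]-[85,190])*9)
E
```

```text
time_s: 71.3
position: [0.4906, -0.3335, 0.2399]
tool_rot: [[0.173, 0.985, 0.0], [0.985, -0.173, 0.0], [0.0, -0.0, -1.0]]
ft_force: [-0.4, 0.3, -0.8]
grip_width: 0.0173
t 71.3 pos [ 0.4906 -0.3335  0.2399] grip 0.0173 F [-0.4  0.3 -0.8] q [-46.  25.  63.   0.  92. -36.]
 shift now-axes [ 1.000e-02 -1.000e-03  2.388e+00]  target-axes [ 1.000e-02 -1.000e-03  2.388e+00]  turn [-0.    -0.    -0.003]
[328.6903671 282.4709502]
```

View pics/i1.png

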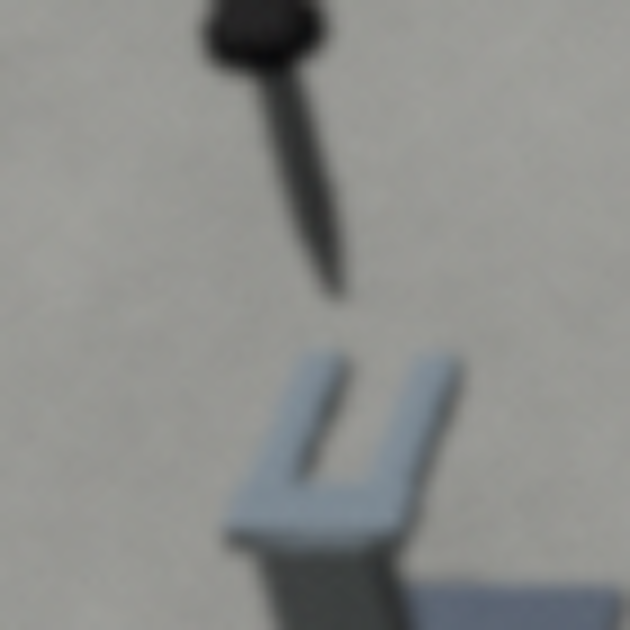

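```bash
python3 -m pendant '[10,0.01,0,0.2,0,0,0,10,0,0,0.2,0,0,0,10,0,0,0.2,0,0,0,10,0,0,0.2,0,0,0,10,0,0,0.2,0,0,0,10,0,0,0.2,0,0,0,10,0,0,0,0,0,0,10,0,0,0,0,0,0]'; python3 t.py w .4906 -.333 .1205
python3 - <<'E'
from h import *
d=get_image("scene"); crop(d,"i2.png",85,190,155,260,9)
E
```

```text
time_s: 72.15
position: [0.4906, -0.3332, 0.1799]
tool_rot: [[0.173, 0.985, -0.0], [0.985, -0.173, 0.0], [0.0, -0.0, -1.0]]
ft_force: [-0.3, -0.7, -0.5]
grip_width: 0.0176
t 72.15 pos [ 0.4906 -0.3332  0.1799] grip 0.0176 F [-0.3 -0.7 -0.5] q [-46.  27.  69.  -0.  84. -36.]
 shift now-axes [ 5.000e-03 -1.000e-03  1.188e+00]  target-axes [ 5.000e-03 -1.000e-03  1.188e+00]  turn [-0.    -0.    -0.004]
```

View pics/i2.png

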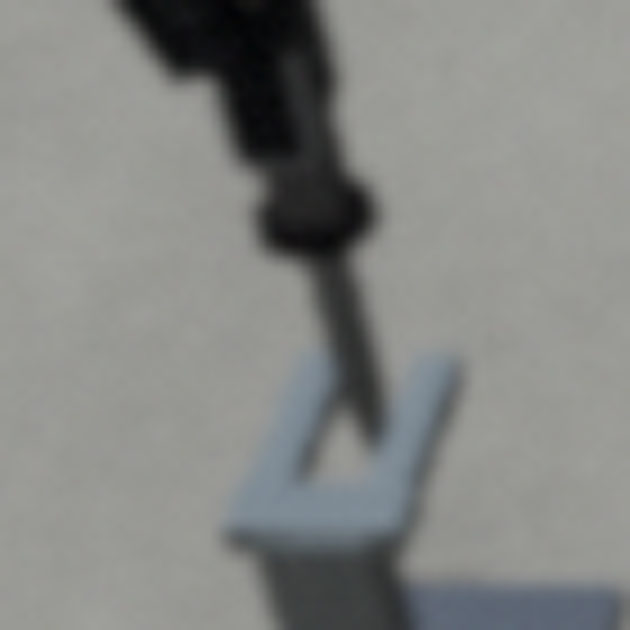

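Pen is between the tines, and I'll continue down.

```bash
python3 -m pendant '[10,0,0,0.2,0,0,0,10,0,0,0.2,0,0,0,10,0,0,0.2,0,0,0,10,0,0,0.2,0,0,0,10,0,0,0.15,0,0,0,10,0,0,0.1,0,0,0,10,0,0,0.06,0,0,0,10,0,0,0.04,0,0,0,10,0,0,0,0,0,0,10,0,0,0,0,0,0]'; python3 t.py w .4906 -.333 .120
```

```text
time_s: 73.2
position: [0.4907, -0.3333, 0.1227]
tool_rot: [[0.173, 0.985, 0.0], [0.985, -0.173, -0.0], [-0.0, 0.0, -1.0]]
ft_force: [0.2, 0.2, -0.5]
grip_width: 0.0171
t 73.2 pos [ 0.4907 -0.3333  0.1227] grip 0.0171 F [ 0.2  0.2 -0.5] q [-46.  30.  74.  -0.  76. -36.]
 shift now-axes [ 0.005 -0.002  0.054]  target-axes [ 0.005 -0.002  0.054]  turn [ 0.003  0.002 -0.004]
```

```bash
python3 -m pendant '[10,0,0,0.03,0,0,0,10,0,0,0,0,0,0,10,0,0,0.02,0,0,0,10,0,0,0,0,0,0]'; python3 t.py w .4906 -.333 .120
python3 - <<'E'
from h import *
d=get_image("scene"); crop(d,"i3.png",85,190,155,260,9)
E
```

```text
time_s: 73.6
position: [0.4906, -0.3332, 0.1201]
tool_rot: [[0.173, 0.985, 0.0], [0.985, -0.173, -0.0], [-0.0, 0.0, -1.0]]
ft_force: [0.2, 0.7, 0.9]
grip_width: 0.017
t 73.6 pos [ 0.4906 -0.3332  0.1201] grip 0.017 F [0.2 0.7 0.9] q [-46.  30.  75.  -0.  75. -36.]
 shift now-axes [ 0.005 -0.002  0.002]  target-axes [ 0.005 -0.002  0.002]  turn [ 0.003  0.002 -0.004]
```

View pics/i3.png

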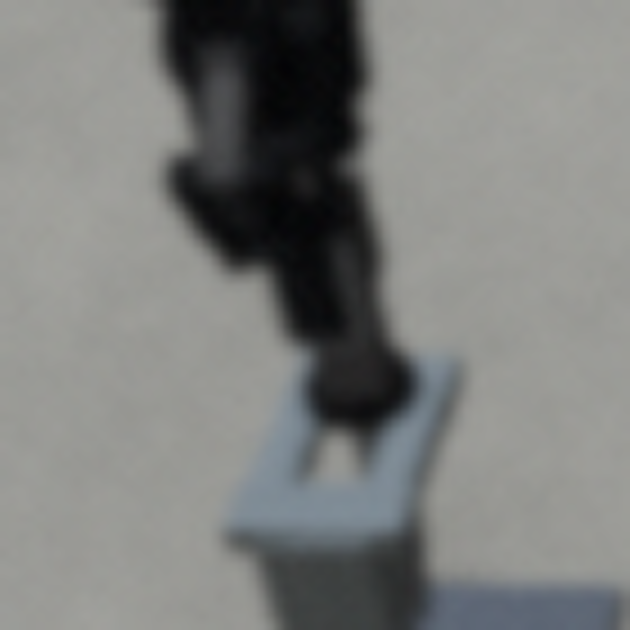

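```bash
python3 -m pendant '[10,0,0,0.01,0,0,0,10,0,0,0,0,0,0]'; python3 -m pendant '[19,0,0,0,0,0,0,22,0,0,0,0,0,0,26,0,0,0,0,0,0,32,0,0,0,0,0,0,40,0,0,0,0,0,0,40,0,0,0,0,0,0,40,0,0,-0.3,0,0,0,40,0,0,-0.5,0,0,0,40,0,0,-0.6,0,0,0,40,0,0,-0.6,0,0,0,40,0,0,-0.6,0,0,0,40,0,0,0,0,0,0]'
python3 - <<'E'
from h import *
d=get_image("scene"); crop(d,"i4.png",85,190,155,260,9); crop(d,"i5.png",80,150,420,300,2.3)
E
python3 t.py w .4906 -.333 .120
```

```text
time_s: 73.85
position: [0.4906, -0.3333, 0.1201]
tool_rot: [[0.173, 0.985, 0.001], [0.985, -0.173, -0.001], [-0.001, 0.001, -1.0]]
ft_force: [-0.8, 0.5, 5.2]
grip_width: 0.0174
time_s: 75.05
position: [0.4916, -0.3341, 0.2537]
tool_rot: [[0.173, 0.985, 0.006], [0.985, -0.173, -0.006], [-0.005, 0.007, -1.0]]
ft_force: [0.1, -1.3, 0.0]
grip_width: 0.04
t 75.1 pos [ 0.491  -0.3336  0.2511] grip 0.04 F [ 0.2 -0.7 -0.4] q [-46.  25.  62.  -0.  94. -36.]
 shift now-axes [ 0.016 -0.018  2.623]  target-axes [ 0.01  -0.01   2.623]  turn [ 0.023  0.016 -0.004]
```

View pics/i4.png

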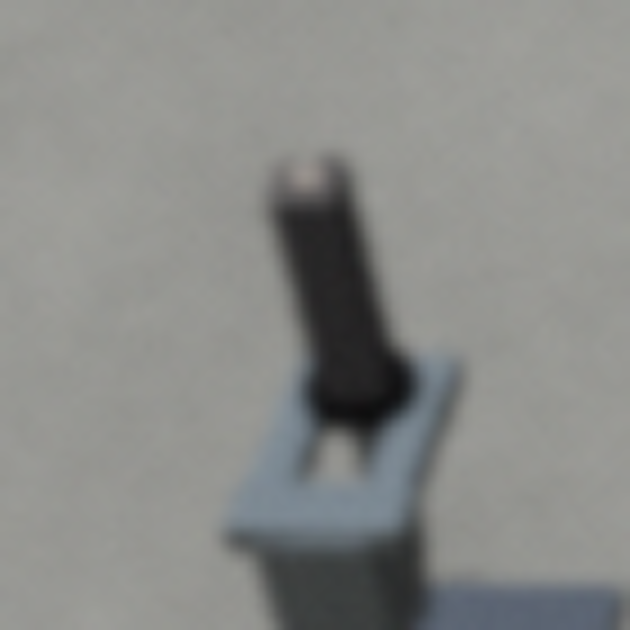

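View pics/i5.png

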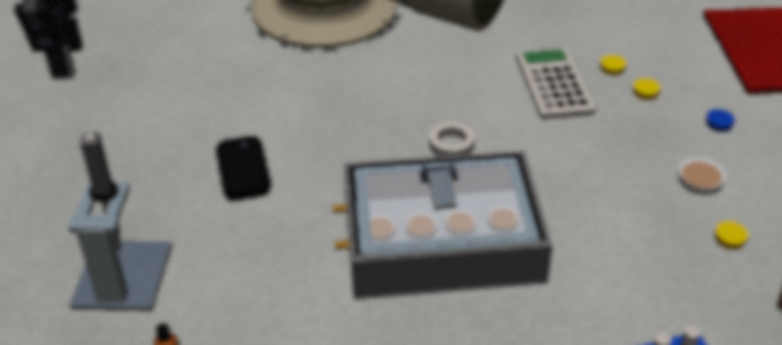

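```bash
python3 - <<'E'
from h import *
d=get_image("scene");P=pts(d)
X=np.array([w2c(P[tuple(proj(d,c2w([x,0,.072]))[0].round().astype(int)[::-1])])for x in np.linspace(-.035,.012,12)]); print("latch slope",np.polyfit(X[:,0],X[:,2],1))
L=[]
for y in(-.08,-.06,.06,.08):
  for x in np.linspace(-.06,.06,15): L.append(w2c(P[tuple(proj(d,c2w([x,y,.06]))[0].round().astype(int)[::-1])]))
L=np.array(L); L=L[abs(L[:,2]-.06)<.02]; print("lid slope",np.polyfit(L[:,0],L[:,2],1),len(L)); finddishes()
E
```

```text
latch slope [-0.05072934  0.07066278]
lid slope [0.00244896 0.05828082] 59
```

```bash
python3 -c "
from rig import *
print(close_job())"
```

```text
the job is handed in; nothing more can be done
None
```

I finished the job and handed it in at about 75 s of the 210 s allowed; no verdict was reported.

- **Dishes:** All four small amber dishes lie in a row on the chamber floor, and I could see them there through the shut lid. One had been knocked about 45 mm aside partway through, so I located it again before picking it up.
- **Lid and latch:** I pressed both down until they stopped moving. Depth readings give a lid slope of about 0.002 rad and a latch slope of about 0.05 rad.
- **Seam:** The pen tip went along the whole seam, from the right rear round the front to the left rear, at about 2 cm/s. It stayed about 7 mm above the seam by my readings, and I felt no contact with the chamber.
- **Pen:** It hangs upright in the fork again, and looks the same as at the start to within about a pixel. The gripper is clear of it.
- **Other things:** I did not touch anything else on the bench. The last scene picture shows the tape roll, mouse, calculator and big dish where they were; the bottle is only partly in view.

Some checks disagreed:
- **Finger height:** The real fingertips sit about 3 cm above the TCP height the robot reports. I corrected for this using the pictures and by touching down on the bench and chamber floor.
- **Pen tip position:** Pictures and calculation differed by 1–2 pixels, up to about 5 mm at the last seam end. A close-up there put the tip about 1–2 mm from the line.
- **Dish colour check:** My colour search no longer finds the dishes through the clear lid, so I confirmed them by eye.

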